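# Set up the vegetable cutter: lock the shaft, check the lid switches, fit the disc kit

## Task

Set up the vegetable cutter: slide its shaft lock over to the left end stop, then check the lid switches, the left one first and then the right: press each roller gently down just until the switch clicks, without overtravel, hold it half a second and let it spring back. Then thread the kit from the green tray onto the locked drive shaft, each part right way up and fully home: the white ejector plate, then the plain spacer collar and the square dicing grid (whichever of them are there), and the slicing disc with the black knob last. When all of it sits, slide the shaft lock back to its right end stop; do not move the syrup bottle or the measuring jug.

Things in the scene. Friction and masses are not known exactly. Their poses are not given: they have to be found in the camera images.
- seat (a point): Middle of the round shoulder at the foot of the upright drive shaft, 66 mm above the table, 6 mm above the deck of the fixed steel cutter (305 x 190 mm). z up, x to the machine's rear hump (86 mm high, 137 mm behind), y to its left. Shaft: round, 16 mm diameter, 56 mm above this point, its last 10 mm tapered to 8 mm. A rim of radius 68 mm rises 2 mm above this point. Machine place and angle vary.
- lock_grip (a point): Black upright grip of the shaft lock at the front of the deck, 26 (machine x) x 18 (machine y) mm, top 102 mm above the table; the point lies on its middle, 10 mm below its top. It slides along the machine's y axis (see seat) against about 1.5 N.
- shaft_lock (a joint): Travel of the shaft lock in m: grows to the machine's left (+y of seat); the left end stop (locked) is at 0.080, the right end stop (free) at 0. It stays where it is left.
- roller_left (a point): Centre of the white roller (diameter 16 mm, 10 mm wide, axle along the machine's y) at the end of the left microswitch's lever, near the rear hump; its top is 8 mm above. At rest the 50 mm lever rises to the rear at 0.5 rad (hinge 44 mm in front of the roller, 24 mm lower). Press the roller straight down from above.
- switch_left (a joint): Left lever in rad: 0 at rest, grows as the roller goes down. Clicks at 0.20 (roller 9 mm down, about 4.2 N; 1.3 N at the start of travel). From 0.34 (16 mm down, about 6 N) it is overtravelled, which bends the lever: a failure. Springs back to 0 when let go.
- roller_right (a point): The same for the right microswitch (at the machine's right rear, 96 mm from the left one).
- switch_right (a joint): Angle of the right lever, as for the left one: click at 0.20, overtravel from 0.34.
- ejector_mid (a point): White plastic ejector plate, about 70 g: round plate 96 mm diameter, 4 mm thick (ribs to 6 mm), hub 44 mm diameter, total height 15 mm, bore 20 mm right through. The point: on the axis, 7.5 mm above the underside; z up from plate to hub top. Goes on the shoulder. Grasp the hub. Lies flat on the green tray (floor 3 mm thick).
- collar_mid (a point): Spacer collar, about 90 g: plain aluminium ring, outer diameter 56 mm, height 15 mm, bore 20 mm right through. The point: on its axis, half-way up; z up. Goes on the ejector plate's hub. Grasp it across its outside. Lies on the green tray; absent in some starts.
- grid_mid (a point): Steel dicing grid, about 90 g: square frame 74 x 74 mm, 5 mm thick, cutting bars, round hub 44 mm diameter, total height 15 mm, bore 20 mm right through. The point: on the axis, 7.5 mm above the underside; z up, x and y along the square's sides. Goes on the collar, or on the ejector's hub if there is no collar. Grasp the hub. On the tray; absent in some starts.
- slicer_mid (a point): Slicing disc, about 110 g: round steel plate 100 mm diameter, 4 mm thick (blades to 6 mm), black knob 44 mm diameter, total height 34 mm, closed on top; bore 20 mm, 30 mm deep from below. The point: on the axis, 17 mm above the underside; z up. Goes on last, onto the uppermost hub or collar. Grasp the knob. Lies on the green tray.
- syrup_mid (a point): White squeeze bottle, 56 mm diameter, 184 mm high, standing behind the machine; the point is on its axis 63 mm up. Leave it alone.
- jug_mid (a point): Steel measuring jug, 74 mm high, standing behind the tray; the point is 37 mm up. Leave it alone.

How it is judged:
By the outcome, as a careful person would: the job done as asked, in the order asked, and still so for the second after the job is handed in, with the robot touching nothing.
Of collar, grid only 1 to 2 are there at a start; the rules pass over those that are not, and their reading is None.
At some moment in a run one of ejector, collar, grid, slicer may be knocked a few centimetres aside while the robot is not near it.
Once in a run the grip may slacken for a moment while it holds something.
It also fails if it takes over 210 s, if anything falls off the work surface, if the arm or the gripper's body presses on something with over 40 N, if the wrist force passes 120 N, or if a joint passes its speed limit or range.

## Robot

A 6-joint arm with a two-finger parallel gripper is mounted at the origin on a cart in front of the work surface, level with it; the furniture and walls round the work are solid. World frame = base frame: x ahead of the robot, y to its left, z up, the work surface at z = 0. Lengths are in m, angles in rad, forces in N, time in s.
With the tool pointing down it reaches from about 0.3 to 0.875 m from the base axis. Payload 6.4 kg.
Tool frame: the origin (TCP) lies at the very end of the fingers, on their centre line; the grasp point (between the pads) lies 19 mm behind it; z points along the fingers, y is the direction in which the jaws open and shut (so a half turn about z gives the same grasp; the last joint's range is limited). The gripper opens to 85 mm and grips with 20 to 120 N. Pads are 22 mm wide; open, the fingers measure 114 mm over their backs; the gripper's body (76 mm by 85 mm) begins 54 mm behind the grasp point. The pads swing forward as they close: fully open they stand 13 mm farther back than shut.
Start: joints at [-1.381, 0.181, 1.607, -0, 1.354, -0.206], TCP at [0.222, -0.531, 0.197] pointing down, gripper open.
Joint ranges: [-2.99, 2.99], [-0.89, 2.07], [0.3, 2.58], [-1.14, 4.28], [0, 2.63], [-3.12, 3.12]. Speed limits (rad/s): [2.57, 2.57, 3.01, 3.14, 3.14, 3.14].

## Interface

Orientations are given as a unit quaternion [w, x, y, z].
In Python, from bench import telemetry, imaging, ctrl gives the robot as it stands.
- The arm moves only by the shell command python3 -m pendant 'ROWS' [OPENING]. ROWS is JSON, a list that holds one entry, the list of rows, each a list of 6 numbers: the shift along the tool's x, y, z in units of 200 mm (1.0 is 200 mm), then the turn, a rotation vector about the tool's x, y, z in units of pi rad (1.0 is pi rad). In form: [[[tx, ty, tz, rx, ry, rz], ...]]. A call has 1 to 12 rows; each row shifts and turns the pose as measured when the row begins, along the tool's axes as they then stand; what a row does not reach is not made up. A row lasts 1/8 s, in which the tool goes at most 62.5 mm and 10.7 degrees, less where a joint would pass 70% of its speed; a pose out of reach is approached as far as the arm can. A call with a number of a shift or a turn outside -1 to 1 is refused whole. A call with a gripper value outside its range is refused whole. OPENING is the closure, from 0 (fully open) to 1 (shut), set as the call begins (- or left out, the last holds). The fingers move at their own pace and stop on an object; the grip force is fixed at half the most. Time passes only in rows, so rows that do not move let the fingers close. It gives the time, the measured TCP pose, the force and the opening at its end, in the units of the state.
- telemetry.get_obs(): the state, without advancing time (a new reading comes with each control period).
- imaging.camera(name): name is "side" or "top"; returns a dict with "pixels" (480x640x3 uint8, blue, green, red), "vfov" (degrees; the focal length in pixels is half the picture's height over the tangent of half this angle, whatever the lens; pixels are square), "cx", "cy" (the principal point, pixels), "distortion" ([k1, k2, p1, p2, k3] as OpenCV has them; the pictures are not rectified), "R" (3x3) and "t" (3): a world point X has camera coordinates R X + t. Camera axes: x right, y down, z forward; pixel columns grow to the right and rows downward; lengths in m; the calibration is good to about 2 mm. A picture is of the moment at which its call begins. There is no depth.
- ctrl.hand_in(): hands the job in, once; it reports no verdict.
The state is a dict: "time_s": time; "q": joint angles; "dq": joint speeds; "joint_efforts": joint torques, N m; "eef_pos": TCP position; "eef_rot": TCP orientation; "wrist_force": force on the tool from outside, world axes, zero at the start; "torque": the same for the moment, N m; "opening": opening from 0.0 (shut) to 1.0 (fully open).
Only numpy, scipy, OpenCV 4.12 (cv2) and the standard library are available. Lean on these libraries where they do the work, as an engineer would, in place of code of your own. Each camera call takes 0.05 s, during which the arm holds its last target.

## Working session

There is one attempt and no reset: what is moved stays moved. The work goes in short steps, Python scripts to look and compute and a shell command to move; the robot and the scene stay as the last step left them, time stands still between calls to the robot, and variables do not carry over. Pictures are saved under pics/ and viewed, and the job is handed in when it is done.

```bash
ls; mkdir -p pics; cat > h.py <<'E'
from bench import telemetry, imaging, ctrl
import numpy as np, cv2
def snap(name,fn):
    c=imaging.camera(name); cv2.imwrite('pics/'+fn,c['pixels']); return c
def K(c):
    f=240/np.tan(np.radians(c['vfov'])/2)
    return np.array([[f,0,c['cx']],[0,f,c['cy']],[0,0,1]])
def ray(c,u,v):
    p=cv2.undistortPoints(np.array([[[u,v]]],float),K(c),np.array(c['distortion']))[0,0]
    R=np.array(c['R']);t=np.array(c['t'])
    o=-R.T@t; d=R.T@np.array([p[0],p[1],1]); return o,d/np.linalg.norm(d)
def onplane(c,u,v,z):
    o,d=ray(c,u,v); return o+d*(z-o[2])/d[2]
def proj(c,X):
    R=np.array(c['R']);t=np.array(c['t'])
    return cv2.projectPoints(np.array(X,float).reshape(-1,1,3),cv2.Rodrigues(R)[0],t,K(c),np.array(c['distortion']))[0].reshape(-1,2)
def tri(c1,p1,c2,p2):
    o1,d1=ray(c1,*p1);o2,d2=ray(c2,*p2)
    A=np.stack([d1,-d2],1); s=np.linalg.lstsq(A,o2-o1,rcond=None)[0]
    a=o1+d1*s[0];b=o2+d2*s[1]; return (a+b)/2,np.linalg.norm(a-b)
E
python3 - <<'E'
from h import *
for n in('top','side'):
    c=snap(n,n+'0.png'); R=np.array(c['R']); print(n,c['vfov'],c['cx'],c['cy'],c['distortion'],(-R.T@np.array(c['t'])).round(3),R.round(3).tolist())
o=telemetry.get_obs(); print({k:np.round(v,3) for k,v in o.items()})
E
```

```text
pics
top 56.60209393136901 317.4276819675191 240.1727682546105 [-0.0176272  0.         0.         0.         0.       ] [ 0.382 -0.237  0.934] [[0.025, -0.999, 0.045], [-0.985, -0.032, -0.172], [0.173, -0.041, -0.984]]
side 42.63406689836544 321.8694400283405 231.28729025428157 [-0.19595644  0.          0.          0.          0.        ] [ 0.182 -1.19   0.731] [[0.941, -0.337, 0.026], [-0.159, -0.51, -0.845], [0.298, 0.791, -0.534]]
{'time_s': np.float64(0.1), 'q': array([-1.381,  0.182,  1.608, -0.   ,  1.354, -0.206]), 'dq': array([ 0.   , -0.001, -0.001, -0.   ,  0.   , -0.   ]), 'joint_efforts': array([-0.0000e+00, -4.4588e+01, -3.5224e+01, -1.0000e-03,  4.0000e-03,
        0.0000e+00]), 'eef_pos': array([ 0.222, -0.53 ,  0.196]), 'eef_rot': array([-0.001,  0.98 ,  0.197, -0.   ]), 'wrist_force': array([0.134, 0.011, 0.251]), 'torque': array([0.014, 0.022, 0.031]), 'opening': np.float64(1.0)}
```

View pics/top0.png

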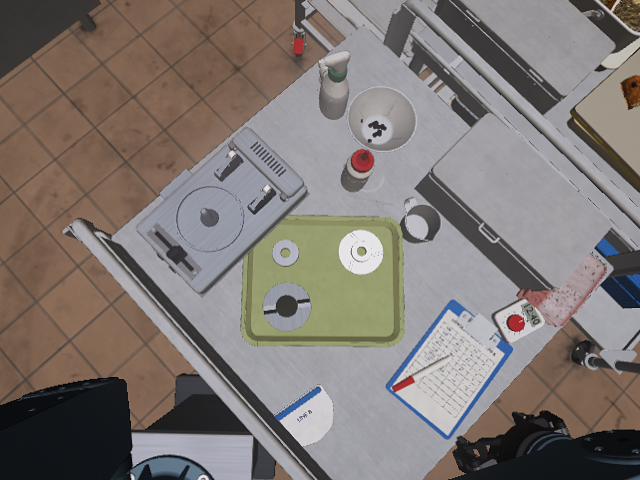

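View pics/side0.png

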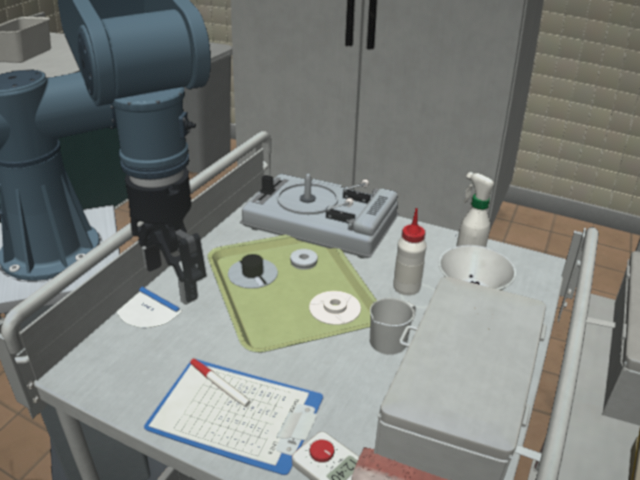

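The tray holds the slicer (top view 287,306), collar (286,253) and ejector (361,252), with no grid. The machine is at (209,217) and the lock grip at about (177,254). I'll zoom in on the machine next.

```bash
python3 - <<'E'
import cv2
a=cv2.imread('pics/top0.png')[120:300,130:320]; cv2.imwrite('pics/top0z.png',cv2.resize(a,None,fx=3.3,fy=3.3,interpolation=cv2.INTER_CUBIC))
a=cv2.imread('pics/side0.png')[160:270,235:405]; cv2.imwrite('pics/side0z.png',cv2.resize(a,None,fx=4.5,fy=4.5,interpolation=cv2.INTER_CUBIC))
E
```

```text
(no output)
```

View pics/top0z.png

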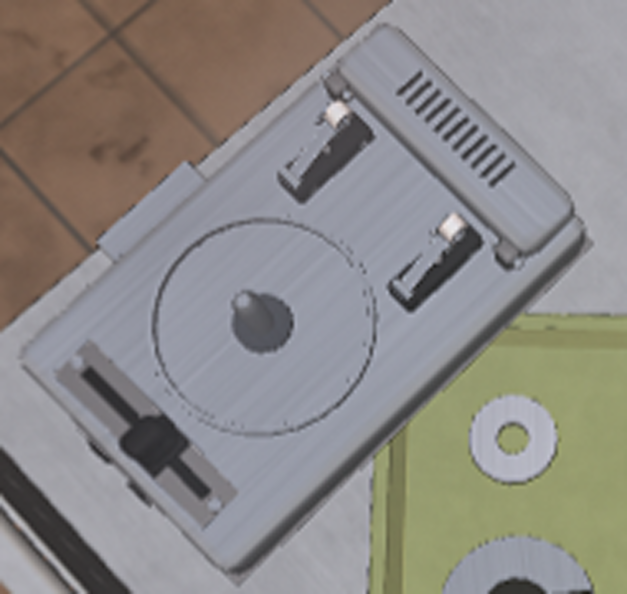

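View pics/side0z.png

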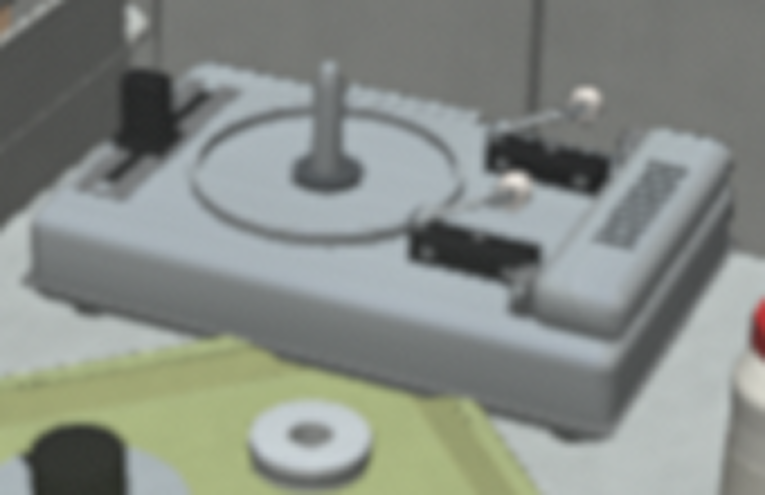

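```bash
cat > meas.py <<'E'
from h import *
def blobs(img,mask,amin,roi=None):
    n,l,s,cen=cv2.connectedComponentsWithStats(mask.astype(np.uint8))
    return [(cen[i].round(1).tolist(),s[i].tolist()) for i in range(1,n) if s[i][4]>=amin]
E
python3 - <<'E'
from meas import *
T=imaging.camera('top');S=imaging.camera('side')
for nm,c,(x0,y0,x1,y1) in (('top',T,(130,120,320,300)),('side',S,(235,160,405,300))):
    im=c['pixels'][y0:y1,x0:x1].astype(int); mx=im.max(2);mn=im.min(2)
    w=(im[:,:,2]>215)&(mn>185)
    print(nm,'white',[((b[0][0]+x0,b[0][1]+y0),b[1]) for b in blobs(im,w,6)])
    k=(mx<60)
    print(nm,'black',[((b[0][0]+x0,b[0][1]+y0),b[1]) for b in blobs(im,k,30)])
# rim from top: dark line pixels
g=cv2.cvtColor(T['pixels'],cv2.COLOR_BGR2GRAY)
bh=cv2.morphologyEx(g,cv2.MORPH_BLACKHAT,np.ones((5,5)))
pts=[]
for a in np.linspace(0,2*np.pi,180,endpoint=False):
    best=max(((bh[int(round(218.5+r*np.sin(a))),int(round(210+r*np.cos(a)))],r) for r in np.arange(28,40,.5)))
    if best[0]>25: pts.append((210+best[1]*np.cos(a),218.5+best[1]*np.sin(a)))
W=np.array([onplane(T,u,v,0.066)[:2] for u,v in pts])
for it in range(4):
    A=np.c_[2*W,np.ones(len(W))];s=np.linalg.lstsq(A,(W**2).sum(1),rcond=None)[0];r=np.sqrt(s[2]+s[:2]@s[:2])
    e=np.abs(np.linalg.norm(W-s[:2],axis=1)-r); W=W[e<max(2*np.median(e),.001)]
print('rim',s[:2].round(4),r.round(4),len(W))
E
```

```text
top white [((231.3, 153.2), [99, 31, 5, 5, 15]), ((266.4, 187.8), [134, 65, 5, 6, 18])]
top black [((262.2, 202.7), [118, 69, 28, 25, 115]), ((174.9, 252.5), [25, 112, 38, 38, 319]), ((146.5, 280.6), [0, 137, 39, 43, 402]), ((286.5, 297.8), [149, 176, 16, 4, 50])]
side white [((333.8, 295.8), [77, 131, 45, 9, 275])]
side black [((267.1, 185.0), [26, 16, 14, 21, 203]), ((357.1, 195.9), [109, 31, 26, 12, 149]), ((339.5, 215.3), [92, 50, 27, 11, 154]), ((251.9, 265.7), [7, 95, 20, 22, 366])]
rim [ 0.5719 -0.0591] 0.0663 92
```

```bash
python3 - <<'E'
from meas import *
T=imaging.camera('top');S=imaging.camera('side')
L,e1=tri(T,(231.6,153.8),S,(364.9,182.6)); R,e2=tri(T,(266.8,188.6),S,(349.4,201.8))
print('rol',L.round(4),e1.round(4),R.round(4),e2.round(4),np.linalg.norm(L-R))
y=(L-R)[:2];y/=np.linalg.norm(y);x=np.array([y[1],-y[0]]);print('x',x,'y',y,np.degrees(np.arctan2(y[1],y[0])))
s=np.array([.5719,-.0591]); 
for q in(L,R): print('in machine',x@(q[:2]-s),y@(q[:2]-s))
tip,e=tri(T,(202.9,210),S,(308.1,174.5)); print('tip',tip.round(4),e)
g,e=tri(T,(174.9,251.5),S,(267.1,176.5));print('grip top',g.round(4),e, x@(g[:2]-s),y@(g[:2]-s))
for z in (.102,): print(onplane(T,176,252,z))
# side pushed
print('shaft top at seat proj', proj(T,[*s,.122]),proj(S,[*s,.122]),proj(S,[*s,.066]))
# deck edges for the angle
E
```

```text
rol [ 0.6912 -0.1002  0.1047] 0.0019 [ 0.6246 -0.1716  0.1056] 0.0001 0.09769027461005504
x [ 0.73133844 -0.68201473] y [0.68201473 0.73133844] 46.99871778456835
in machine 0.11525469228272936 0.051314303579278145
in machine 0.11525469228272936 -0.04637156939685254
tip [ 0.5739 -0.0563  0.1202] 0.0015601973802114274
grip top [ 0.4959 -0.0058  0.1023] 0.003845325576824278 -0.09189984216302689 -0.012855488510321835
[ 0.4969852  -0.00821041  0.102     ]
shaft top at seat proj [[204.04590035 211.27171513]] [[308.01274191 174.38531017]] [[307.64487723 196.86520882]]
```

```bash
python3 - <<'E'
from meas import *
T=imaging.camera('top')
im=T['pixels']; hsv=cv2.cvtColor(im,cv2.COLOR_BGR2HSV)
g=cv2.cvtColor(im,cv2.COLOR_BGR2GRAY)
green=((hsv[:,:,0]>25)&(hsv[:,:,0]<45)&(hsv[:,:,1]>50)).astype(np.uint8)
x0,y0,x1,y1=250,225,396,338
m=1-green[y0:y1,x0:x1]
for (c,st) in blobs(im,m,60): print(np.add(c,(x0,y0)).round(1),st)
E
```

```text
[258.8 233.4] [0, 0, 27, 26, 370]
[360.2 251.8] [88, 4, 45, 46, 1561]
[285.  252.3] [22, 14, 27, 28, 520]
[286.4 306.2] [13, 57, 48, 49, 1885]
```

```bash
cat > go.py <<'E'
# usage: go.py x y z [n] : tool-frame shift to target in units, split over n rows, and turn to reference attitude
import sys
from h import *
from scipy.spatial.transform import Rotation as Ro
A=np.radians(-43.0)
REF=Ro.from_matrix(np.array([[np.cos(A),np.sin(A),0],[np.sin(A),-np.cos(A),0],[0,0,-1]]))
def info(t=None,n=1):
    o=telemetry.get_obs();q=o['eef_rot'];r=Ro.from_quat([q[1],q[2],q[3],q[0]])
    rv=(r.inv()*REF).as_rotvec()/np.pi
    print('t',round(float(o['time_s']),2),'pos',np.round(o['eef_pos'],4),'F',np.round(o['wrist_force'],1),'open',round(float(o['opening']),3),'turn needed',rv.round(4))
    if t is not None:
        d=r.inv().apply(np.array(t)-o['eef_pos'])/.2
        print('shift total',d.round(4),'per row/%d'%n,(d/n).round(4),'min rows',int(np.ceil(np.linalg.norm(d)/.3)))
if __name__=='__main__':
    a=[float(v) for v in sys.argv[1:]]
    info(a[:3] if len(a)>=3 else None,int(a[3]) if len(a)>3 else 1)
E
python3 go.py; python3 - <<'E'
from meas import *
T=imaging.camera('top');S=imaging.camera('side')
print('ej plate',onplane(T,360.2,251.8,.006)); print('col',onplane(T,285,252.3,.012));print('sl',onplane(T,286.4,306.2,.006))
s=np.array([.573,-.0575]);a=np.radians(47);y=np.array([np.cos(a),np.sin(a)]);x=np.array([y[1],-y[0]])
for u,v,z in((360.2,251.8,.006),(285,252.3,.012),(286.4,306.2,.006)):
    p=onplane(T,u,v,z)[:2]-s; print(x@p,y@p)
E
python3 -m pendant '[[[0,0,-0.1,0,0,0.052],[0,0,-0.1,0,0,0.052],[0,0,-0.1,0,0,0.052],[0,0,0,0,0,0.052],[0,0,0,0,0,0.052],[0,0,0,0,0,0.052],[0,0,0,0,0,0.052]]]' 0.4
python3 go.py 0.498 -0.007 0.22 8
```

```text
t 0.35 pos [ 0.2217 -0.5304  0.1967] F [ 0.7 -0.5  0.4] open 1.002 turn needed [-1.000e-04  0.000e+00  3.649e-01]
ej plate [ 0.5228062  -0.36643782  0.006     ]
col [ 0.51590053 -0.20805627  0.012     ]
sl [ 0.40495924 -0.21486946  0.006     ]
0.17398566595829323 -0.260174912145688
0.06091922043232896 -0.14905162535867253
-0.01557151727255842 -0.22969625936416904
time_s: 1.32
eef_pos: [0.2217, -0.5303, 0.2589]
eef_rot: [-0.0, 0.924, -0.382, -0.0]
wrist_force: [-0.2, 0.3, -0.4]
opening: 0.602
t 1.32 pos [ 0.2217 -0.5303  0.2589] F [-0.2  0.3 -0.4] open 0.602 turn needed [-0.      0.0001 -0.0109]
shift total [-0.871  -2.8279  0.1948] per row/8 [-0.1089 -0.3535  0.0244] min rows 10
```

```bash

python3 -m pendant '[[[0,0,0,0,0,-0.0109],[-0.08,-0.257,0,0,0,0],[-0.08,-0.257,0,0,0,0],[-0.08,-0.257,0,0,0,0],[-0.08,-0.257,0,0,0,0],[-0.08,-0.257,0,0,0,0],[-0.08,-0.257,0,0,0,0],[-0.08,-0.257,0,0,0,0],[-0.08,-0.257,0,0,0,0],[-0.08,-0.257,0,0,0,0],[-0.08,-0.257,0,0,0,0],[0,0,0,0,0,0]]]' 0.4
python3 go.py 0.498 -0.007 0.12 2; python3 - <<'E'
from h import *
snap('side','s1.png');snap('top','t1.png')
E
```

```text
time_s: 2.82
eef_pos: [0.4478, -0.0245, 0.26]
eef_rot: [0.0, 0.941, -0.337, 0.003]
wrist_force: [-0.2, -0.4, 0.2]
opening: 0.6
t 2.83 pos [ 0.4478 -0.0245  0.26  ] F [-0.2 -0.4  0.2] open 0.6 turn needed [-0.0007 -0.002   0.0201]
shift total [ 0.1339 -0.2257  0.7014] per row/2 [ 0.0669 -0.1128  0.3507] min rows 3
```

View pics/s1.png

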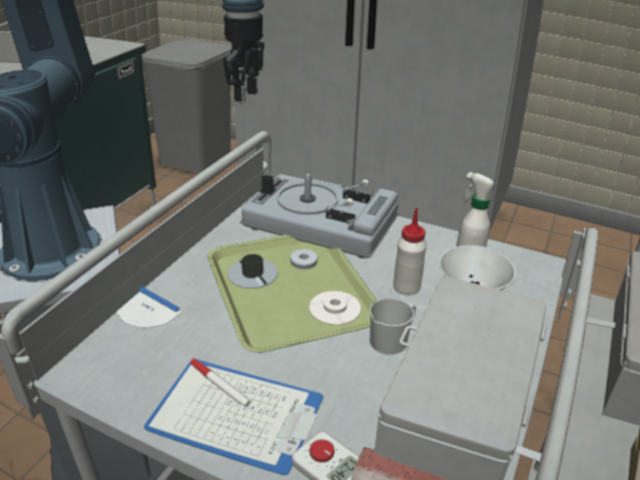

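The arm is above the front of the machine and the parts haven't moved. Before going down to the grip I want the height of the front rail.

```bash
python3 - <<'E'
from h import *
T=imaging.camera('top');S=imaging.camera('side')
print(tri(T,(70,228),S,(265,137)))
for z in(.0,.1,.13): print(z,onplane(T,178,348,z),onplane(T,75,228,z))
E
python3 -m pendant '[[[0.067,-0.113,0,0,0,0.02],[0.067,-0.113,0,0,0,0],[0,0,0,0,0,0]]]' 0.4
python3 go.py 0.497 -0.0075 0.12 2
python3 - <<'E'
from h import *
c=snap('side','s2.png');cv2.imwrite('pics/s2z.png',cv2.resize(c['pixels'][60:270,200:400],None,fx=2.8,fy=2.8))
E
```

```text
(array([0.53742214, 0.18548861, 0.11240722]), np.float64(0.0069142453857620155))
0.0 [0.31567088 0.00076952 0.        ] [0.55519915 0.23374535 0.        ]
0.1 [ 0.32275305 -0.02470902  0.1       ] [0.53662709 0.18331437 0.1       ]
0.13 [ 0.3248777  -0.03235258  0.13      ] [0.53105547 0.16818507 0.13      ]
time_s: 3.4
eef_pos: [0.4974, -0.0177, 0.2603]
eef_rot: [0.001, 0.927, -0.374, 0.004]
wrist_force: [-1.1, -0.3, -0.6]
opening: 0.596
t 3.4 pos [ 0.4974 -0.0177  0.2603] F [-1.1 -0.3 -0.6] open 0.596 turn needed [-0.0002 -0.0024 -0.0054]
shift total [-0.0421 -0.0351  0.7011] per row/2 [-0.0211 -0.0176  0.3506] min rows 3
```

View pics/s2z.png

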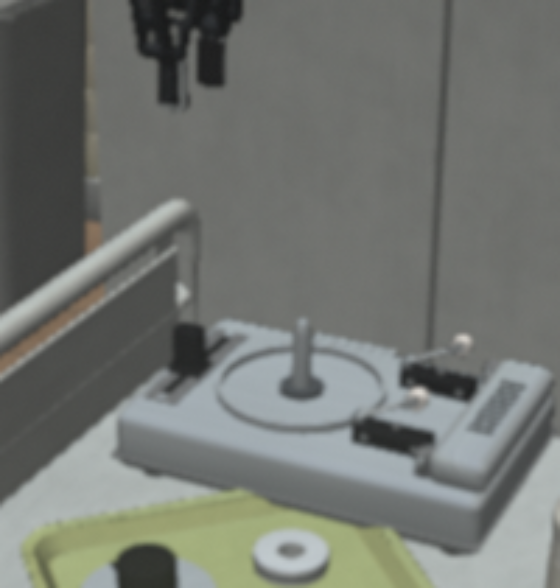

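View pics/t1.png

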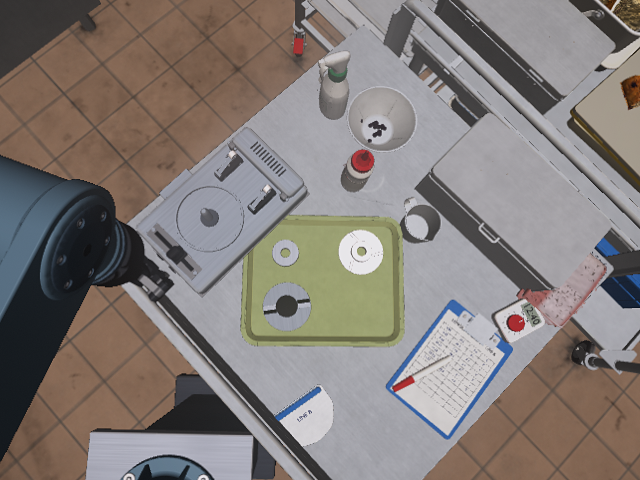

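The grip stands clear of the rail, and the gripper is lined up above it.

```bash

python3 -m pendant '[[[-0.042,-0.035,0.1,0,-0.0024,-0.0054],[0,0,0.25,0,0,0],[0,0,0.2,0,0,0],[0,0,0,0,0,0]]]' 0.4
python3 go.py 0.497 -0.0075 0.076 2
python3 - <<'E'
from h import *
c=snap('side','s3.png');cv2.imwrite('pics/s3z.png',cv2.resize(c['pixels'][60:270,200:400],None,fx=2.8,fy=2.8))
E
```

```text
time_s: 3.95
eef_pos: [0.4913, -0.0073, 0.1445]
eef_rot: [-0.0, 0.93, -0.367, -0.002]
wrist_force: [-0.9, 0.6, 0.4]
opening: 0.599
t 3.95 pos [ 0.4913 -0.0073  0.1445] F [-0.9  0.6  0.4] open 0.599 turn needed [ 0.0003  0.0011 -0.0001]
shift total [ 0.0228 -0.019   0.3425] per row/2 [ 0.0114 -0.0095  0.1713] min rows 2
```

View pics/s3z.png

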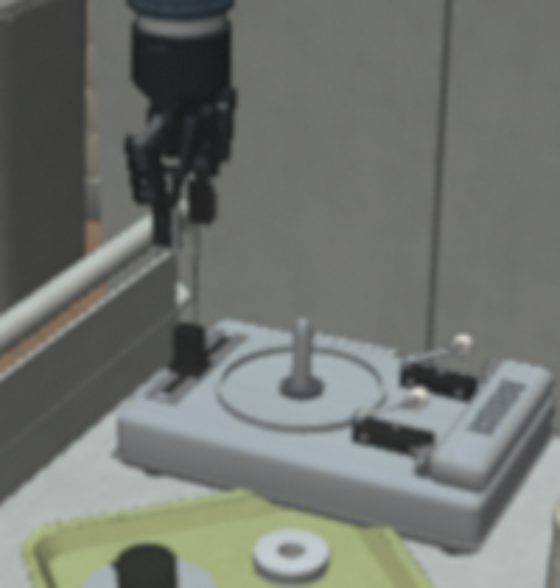

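```bash

python3 -m pendant '[[[0.0228,-0.019,0.11,0,0,0],[0,0,0.11,0,0,0],[0,0,0.12,0,0,0],[0,0,0,0,0,0]]]' 0.4
python3 go.py 0.497 -0.0075 0.076 2
python3 -m pendant '[[[0,0,0,0,0,0],[0,0,0,0,0,0],[0,0,0,0,0,0],[0,0,0,0,0,0]]]' 1
python3 - <<'E'
from h import *
c=snap('side','s4.png');cv2.imwrite('pics/s4z.png',cv2.resize(c['pixels'][60:270,200:400],None,fx=2.8,fy=2.8))
E
```

```text
time_s: 4.5
eef_pos: [0.5041, -0.0093, 0.0851]
eef_rot: [-0.001, 0.931, -0.366, 0.006]
wrist_force: [-0.0, 1.0, -0.3]
opening: 0.6
t 4.5 pos [ 0.5041 -0.0093  0.0851] F [-0.   1.  -0.3] open 0.6 turn needed [-0.0022 -0.0034  0.0002]
shift total [-0.0328  0.0179  0.0449] per row/2 [-0.0164  0.009   0.0224] min rows 1
time_s: 5.0
eef_pos: [0.5076, -0.0102, 0.0904]
eef_rot: [-0.002, 0.931, -0.366, 0.01]
wrist_force: [0.1, -0.2, 0.1]
opening: 0.002
```

View pics/s4z.png

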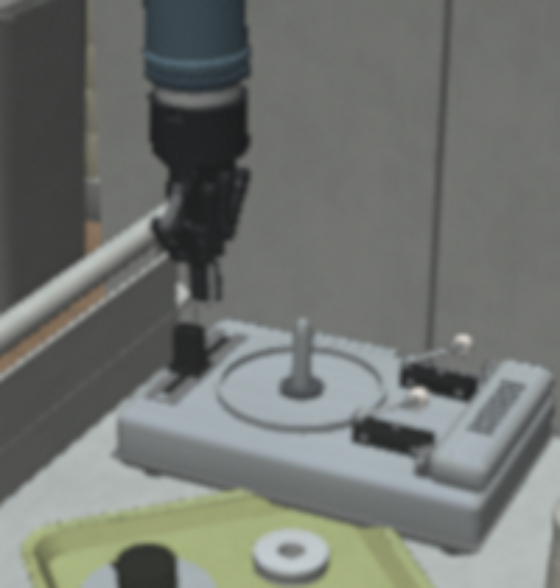

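```bash
python3 go.py; python3 - <<'E'
from h import *
S=imaging.camera('side');T=snap('top','t4.png');o=telemetry.get_obs();print(o['eef_pos'],proj(S,o['eef_pos']),proj(T,o['eef_pos']))
print(proj(S,[.497,-.0075,.102]),o['dq'],o['q'])
E
```

```text
t 5.05 pos [ 0.5077 -0.0102  0.0904] F [0.  0.  0.3] open 0.003 turn needed [-0.0035 -0.0057  0.0003]
[ 0.50731764 -0.01007162  0.08997749] [[273.47564299 181.46670715]] [[179.11315987 247.55912676]]
[[268.62782658 176.80612771]] [ 0.00134107  0.00160501  0.00279715 -0.00033843 -0.00083666 -0.00038502] [-2.54912206e-01  1.43079623e-01  1.88510254e+00  1.20880005e-03
  1.09324981e+00  2.06485678e+00]
```

View pics/t4.png

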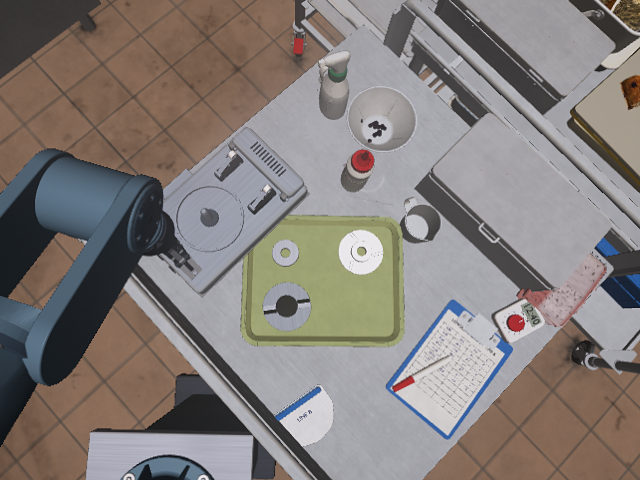

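```bash
python3 - <<'E'
from h import *
S=snap('side','s5.png');T=snap('top','t5.png');o=telemetry.get_obs()
a=cv2.resize(S['pixels'][110:210,230:330],None,fx=4,fy=4,interpolation=cv2.INTER_CUBIC)
b=cv2.resize(T['pixels'][200:300,130:230],None,fx=4,fy=4,interpolation=cv2.INTER_CUBIC)
p=(proj(S,o['eef_pos'])[0]-(230,110))*4;q=(proj(T,o['eef_pos'])[0]-(130,200))*4
cv2.circle(a,tuple(int(v) for v in p),4,(0,0,255),1);cv2.circle(b,tuple(int(v) for v in q),4,(0,0,255),1)
cv2.imwrite('pics/z5.png',np.hstack([a,b]))
E
```

```text
(no output)
```

View pics/z5.png

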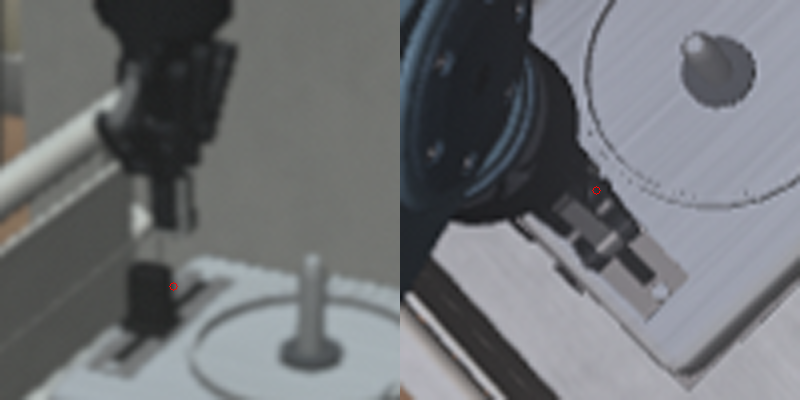

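```bash
python3 - <<'E'
from h import *
T=imaging.camera('top');S=imaging.camera('side');o=telemetry.get_obs()
for p in((181,264),(179,259),(184,262)): print(tri(T,p,S,(273.7,167)))
print(o['eef_pos'])
print(np.array(o['q']))
a=cv2.imread('pics/top0.png');
b=cv2.resize(cv2.imread('pics/side0.png')[200:330,110:240],None,fx=4,fy=4)
p=(proj(S,[.2217,-.5304,.1967])[0]-(110,200))*4
cv2.circle(b,tuple(int(v) for v in p),5,(0,0,255),2);cv2.imwrite('pics/z6.png',b)
E
```

```text
(array([ 0.48594352, -0.03240851,  0.13863042]), np.float64(0.03127876909208737))
(array([ 0.49156295, -0.02625519,  0.13500201]), np.float64(0.023736751496572287))
(array([ 0.48708356, -0.03734766,  0.14084964]), np.float64(0.02645155259472798))
[ 0.50713563 -0.01003417  0.08970895]
[-2.54934693e-01  1.43470164e-01  1.88527934e+00  1.21339569e-03
  1.09320657e+00  2.06484823e+00]
```

View pics/z6.png

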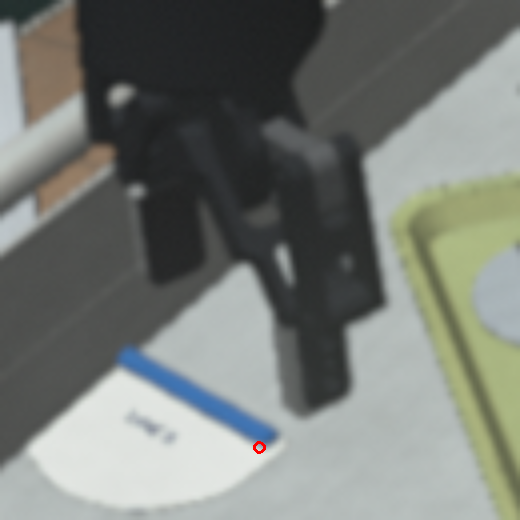

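```bash
python3 - <<'E'
from h import *
S=snap('side','s5.png');T=snap('top','t5.png');o=telemetry.get_obs()
a=cv2.resize(S['pixels'][80:210,230:330],None,fx=4,fy=4,interpolation=cv2.INTER_CUBIC)
b=cv2.resize(T['pixels'][190:320,110:210],None,fx=4,fy=4,interpolation=cv2.INTER_CUBIC)
for d in np.arange(0,.16,.02):
  X=o['eef_pos']+[0,0,d]
  p=(proj(S,X)[0]-(230,80))*4;q=(proj(T,X)[0]-(110,190))*4
  for m,r in((a,p),(b,q)): cv2.circle(m,tuple(int(v) for v in r),3,(0,0,255),1)
cv2.imwrite('pics/z7.png',np.hstack([a,b]))
E
```

```text
(no output)
```

View pics/z7.png

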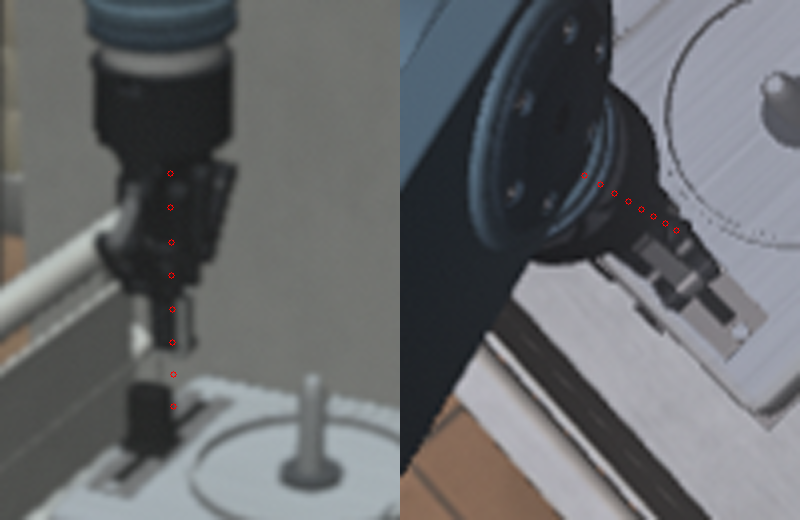

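The gripper shut without catching anything. In the pictures the fingertips are about 30 mm above where telemetry puts the TCP. I'll move to a clear spot and check the TCP against both cameras.

```bash

python3 -m pendant '[[[0,0,-0.25,-0.0035,-0.0057,0],[0,0,-0.2,0,0,0],[0.1,0.2,0,0,0,0],[0.1,0.25,0,0,0,0],[0.1,0.25,0,0,0,0],[0,0.2,0,0,0,0],[0,0,0,0,0,0],[0,0,0,0,0,0]]]' 1
python3 go.py
python3 - <<'E'
from h import *
S=snap('side','s8.png');T=snap('top','t8.png');o=telemetry.get_obs()
p=proj(S,o['eef_pos'])[0];q=proj(T,o['eef_pos'])[0];print(p,q,o['eef_pos'])
ims=[]
for c,r in((S,p),(T,q)):
    x0,y0=int(r[0])-50,int(r[1])-75; print(x0,y0)
    a=cv2.resize(c['pixels'][y0:y0+130,x0:x0+100],None,fx=4,fy=4,interpolation=cv2.INTER_CUBIC)
    cv2.circle(a,(int((r[0]-x0)*4),int((r[1]-y0)*4)),4,(0,0,255),1); ims.append(a)
cv2.imwrite('pics/z8.png',np.hstack(ims))
E
```

```text
time_s: 6.45
eef_pos: [0.4259, -0.1874, 0.183]
eef_rot: [0.001, 0.931, -0.365, -0.0]
wrist_force: [-0.1, -0.9, 0.3]
opening: 0.003
t 6.45 pos [ 0.4259 -0.1874  0.183 ] F [-0.1 -0.9  0.3] open 0.003 turn needed [0.0005 0.     0.0009]
[257.01378405 185.30013797] [267.64769196 290.22881937] [ 0.42613115 -0.18688756  0.18290392]
207 110
217 215
```

View pics/z8.png

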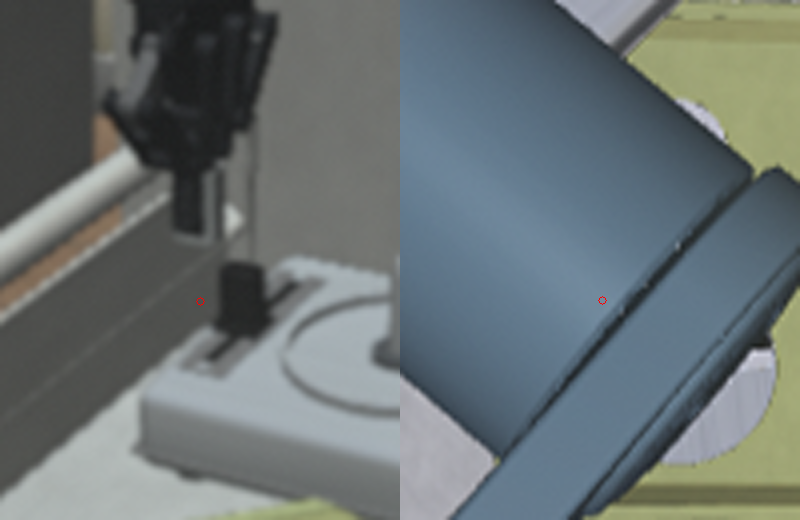

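```bash

python3 - <<'E'
from h import *
S=imaging.camera('side');T=imaging.camera('top');X=np.array([.4478,-.0245,.26])
p=proj(S,X)[0];q=proj(T,X)[0];print(p,q)
ims=[]
for f,c,r in(('s1',S,p),('t1',T,q)):
    im=cv2.imread(f'pics/{f}.png')
    x0,y0=int(r[0])-45,int(r[1])-75; print(x0,y0)
    a=cv2.resize(im[y0:y0+110,x0:x0+80],None,fx=5,fy=5,interpolation=cv2.INTER_CUBIC)
    for d in np.arange(0,.2,.02):
        rr=proj(c,X+[0,0,d])[0]
        cv2.circle(a,(int((rr[0]-x0)*5),int((rr[1]-y0)*5)),3,(0,0,255),1)
    ims.append(cv2.convertScaleAbs(a,alpha=1.6,beta=20))
cv2.imwrite('pics/z9.png',np.hstack(ims))
E
```

```text
[246.55369443 115.46534994] [156.25967301 269.46709469]
201 40
111 194
```

View pics/z9.png

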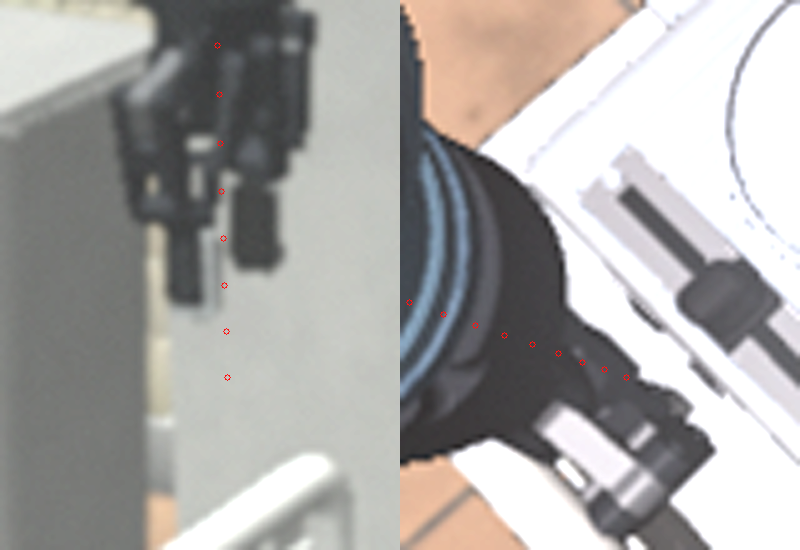

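```bash

python3 - <<'E'
from h import *
S=imaging.camera('side');T=imaging.camera('top');X=np.array([.4478,-.0245,.26])
print(tri(T,(162,290),S,(245.2,96.8)),X)
# calibration sanity: static landmarks both views: slicer knob, jug etc via collar top
from numpy.linalg import norm
print('col', tri(T,(285.5,252.5),S,(303,258)))
# residual projection of tri'd table corner of clipboard
print('clip', tri(T,(454,300),S,(193,361)), tri(T,(448,437),S,(281,467)), tri(T,(512,348),S,(322,401)),tri(T,(387,388),S,(149,425)))
E
```

```text
(array([ 0.42675339, -0.05428476,  0.31303342]), np.float64(0.024833642207706792)) [ 0.4478 -0.0245  0.26  ]
col (array([ 0.5139303 , -0.20876644,  0.01222429]), np.float64(0.003149312183079997))
clip (array([ 0.32977934, -0.52740253,  0.10053971]), np.float64(0.1845294741570049)) (array([ 0.24019397, -0.59893913, -0.04080001]), np.float64(0.20750340684802737)) (array([ 0.36272433, -0.65050861,  0.09712255]), np.float64(0.05692972433301862)) (array([ 0.18991216, -0.44559426, -0.12006537]), np.float64(0.0765138928541268))
```

View pics/t8.png

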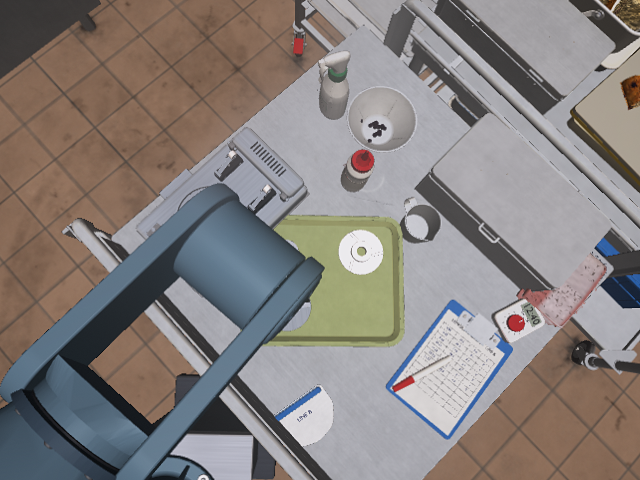

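View pics/s8.png

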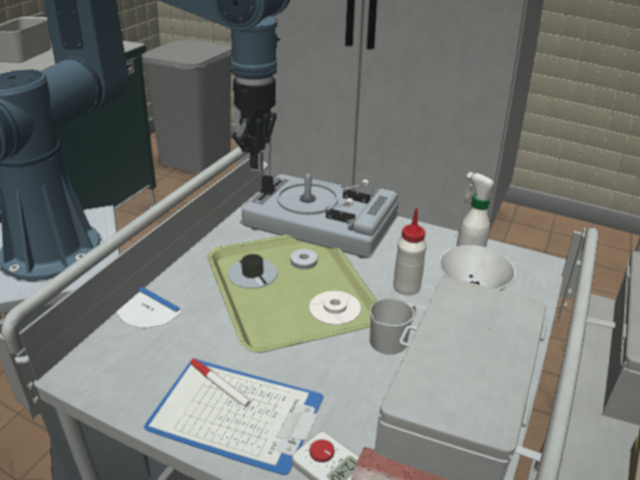

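```bash

python3 - <<'E'
from h import *
S=imaging.camera('side');T=imaging.camera('top')
for a,b in (((454,300),(322,401)),((512,348),(281,467)),((448,437),(149,425)),((387,388),(193,361))): print(tri(T,a,S,b))
# robot base mount: base axis should be at world 0,0
print(proj(T,[0,0,0]),proj(S,[[0,0,0],[0,0,.2],[0,0,.4]]))
o=telemetry.get_obs(); print(o['q'],o['eef_pos'])
E
```

```text
(array([ 0.42610455, -0.56943829, -0.00646503]), np.float64(0.0024369921148005274))
(array([ 0.32708611, -0.6827337 ,  0.00995689]), np.float64(0.007611586933415257))
(array([ 0.15507147, -0.54693349,  0.00413023]), np.float64(0.0025692557598277726))
(array([ 0.24594984, -0.42456536, -0.00060698]), np.float64(0.00037906781258327245))
[[166.23667292 517.0910996 ]] [[ 49.15950771 249.84900667]
 [ 29.79284992 167.10953996]
 [ 10.84216893  71.82813646]]
[-0.66799556 -0.05678746  1.88725635 -0.00204872  1.31160576  1.64898038] [ 0.42601417 -0.18696369  0.1828557 ]
```

```bash

python3 - <<'E'
from h import *
from scipy.spatial.transform import Rotation as Ro
S=imaging.camera('side');T=imaging.camera('top');X=np.array([.4478,-.0245,.26])
r=Ro.from_quat([.941,-.337,.003,0.])
p=proj(S,X)[0];q=proj(T,X)[0]
ims=[]
for f,c,r0 in(('s1',S,p),('t1',T,q)):
    im=cv2.imread(f'pics/{f}.png')
    x0,y0=int(r0[0])-45,int(r0[1])-75
    a=cv2.convertScaleAbs(cv2.resize(im[y0:y0+110,x0:x0+80],None,fx=5,fy=5,interpolation=cv2.INTER_CUBIC),alpha=1.6,beta=20)
    for d,col in((0,(0,0,255)),(.03,(0,255,0))):
      for xx in(-.011,.011):
        for yy in(-.0255,.0255):
          rr=proj(c,X+r.apply([xx,yy,-d]))[0]
          cv2.circle(a,(int((rr[0]-x0)*5),int((rr[1]-y0)*5)),3,col,-1)
    ims.append(a)
cv2.imwrite('pics/z10.png',np.hstack(ims))
E
```

```text
(no output)
```

View pics/z10.png

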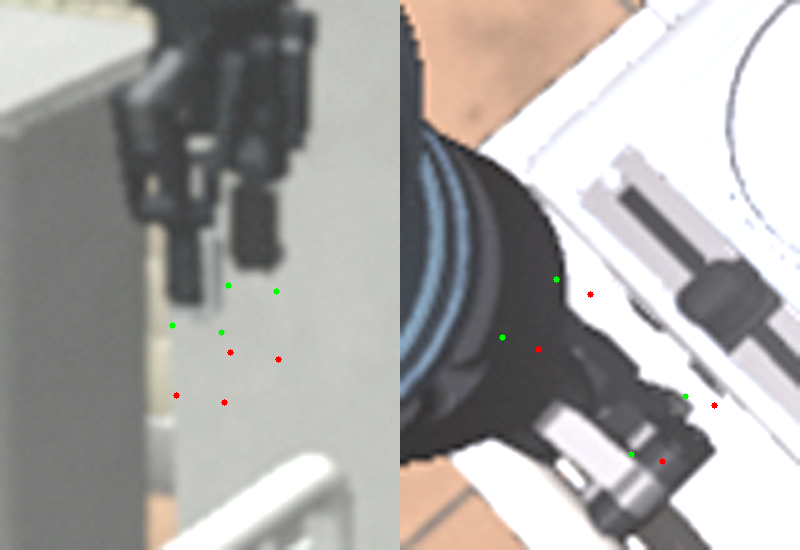

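The tool's yaw matches the pictures, but the rendered fingertips are about 30–35 mm higher than the telemetry TCP. A gentle touch on an empty patch of tray floor (z = 3 mm) will settle it.

```bash
python3 go.py 0.45 -0.295 0.10 4
python3 -m pendant '[[[0,0,0,0,0,0]]]' 1
python3 go.py 0.45 -0.295 0.10 4
```

```text
t 6.95 pos [ 0.4259 -0.1871  0.1829] F [-0.1  0.1 -0.4] open -0.005 turn needed [0.0007 0.0001 0.0014]
shift total [0.4546 0.3134 0.4148] per row/4 [0.1137 0.0784 0.1037] min rows 3
time_s: 7.08
eef_pos: [0.426, -0.1871, 0.1829]
eef_rot: [0.001, 0.931, -0.364, -0.0]
wrist_force: [-0.3, -0.3, 0.6]
opening: 0.001
t 7.08 pos [ 0.426  -0.1871  0.1829] F [-0.3 -0.3  0.6] open 0.001 turn needed [0.0006 0.0001 0.0015]
shift total [0.4546 0.3141 0.4149] per row/4 [0.1136 0.0785 0.1037] min rows 3
```

```bash

python3 -m pendant '[[[0.114,0.078,0,0,0,0],[0.114,0.078,0,0,0,0],[0.114,0.078,0.1,0,0,0],[0.1,0.07,0.2,0,0,0],[0,0,0.1,0,0,0],[0,0,0,0,0,0],[0,0,0,0,0,0]]]' 1
python3 go.py 0.45 -0.295 0.07 4
python3 - <<'E'
from h import *
S=snap('side','s11.png');T=snap('top','t11.png');o=telemetry.get_obs()
for c in(S,T):print(proj(c,[o['eef_pos'],o['eef_pos']+[0,0,.035]]))
E
```

```text
time_s: 7.95
eef_pos: [0.4517, -0.296, 0.1026]
eef_rot: [0.001, 0.931, -0.364, 0.001]
wrist_force: [-0.8, 0.1, 0.3]
opening: -0.001
t 7.95 pos [ 0.4517 -0.296   0.1026] F [-0.8  0.1  0.3] open -0.001 turn needed [ 0.0006 -0.0011  0.0017]
shift total [-0.0103  0.0018  0.1629] per row/4 [-0.0026  0.0004  0.0407] min rows 1
[[287.01521802 248.90567398]
 [286.92792924 232.74304804]]
[[329.63176376 280.62824032]
 [331.04734918 279.01791984]]
```

View pics/s11.png

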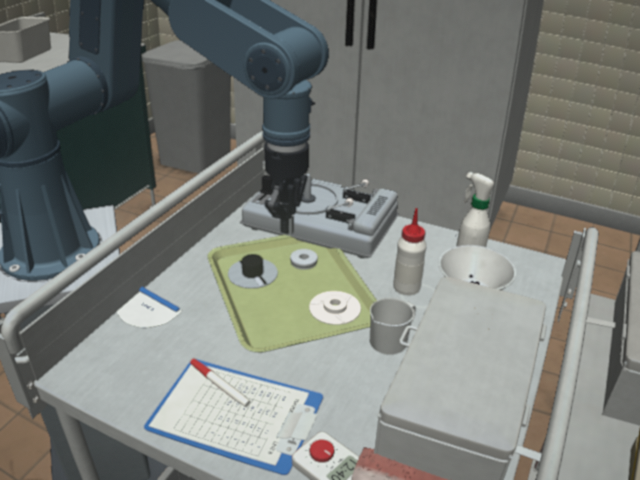

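View pics/t11.png

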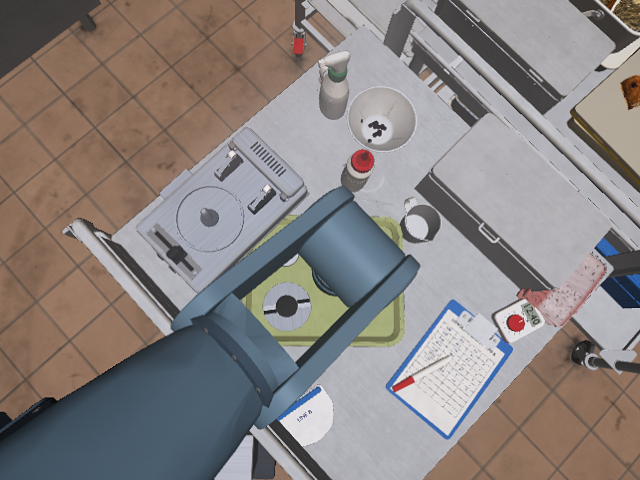

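The side view again shows the tips 16 px (about 35 mm) above the projected TCP. Now I'll go down slowly.

```bash

python3 -m pendant '[[[0,0,0.1,0,0,0],[0,0,0.1,0,0,0],[0,0,0.1,0,0,0],[0,0,0.05,0,0,0],[0,0,0,0,0,0]]]' 1
python3 go.py 0.45 -0.295 0.005 4
python3 - <<'E'
from h import *
S=snap('side','s12.png');o=telemetry.get_obs()
print(proj(S,[o['eef_pos'],o['eef_pos']+[0,0,.035]]))
cv2.imwrite('pics/s12z.png',cv2.resize(S['pixels'][180:330,200:390],None,fx=4,fy=4))
E
```

```text
time_s: 8.68
eef_pos: [0.456, -0.2986, 0.0376]
eef_rot: [0.004, 0.932, -0.363, 0.007]
wrist_force: [-1.0, 0.0, 0.3]
opening: 0.004
t 8.68 pos [ 0.456  -0.2986  0.0376] F [-1.   0.   0.3] open 0.004 turn needed [ 0.0007 -0.005   0.0025]
shift total [-0.0371  0.0066  0.1624] per row/4 [-0.0093  0.0016  0.0406] min rows 1
[[289.92474119 277.87697085]
 [289.87296864 262.69957419]]
```

View pics/s12z.png

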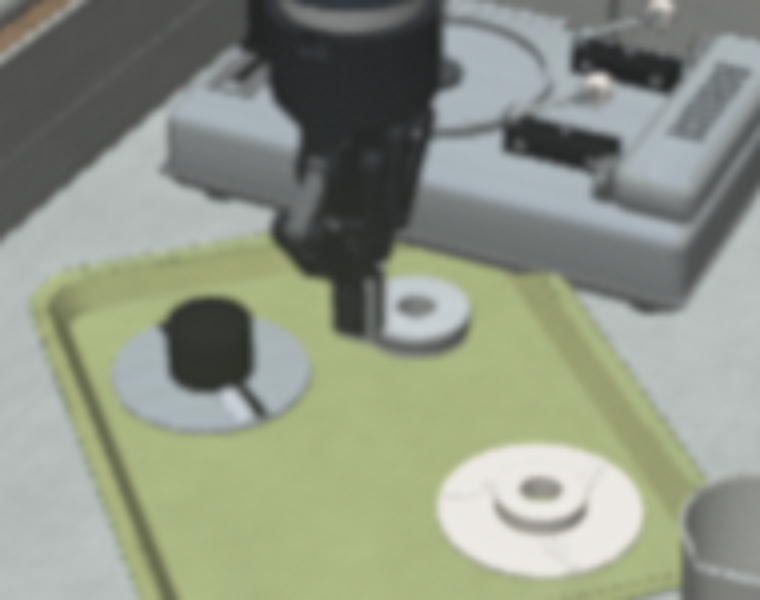

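```bash

python3 -m pendant '[[[-0.02,0,0.07,0,-0.005,0],[0,0,0.05,0,0,0],[0,0,0.04,0,0,0],[0,0,0,0,0,0]]]' 1
python3 go.py 0.45 -0.295 0.0 4
python3 -m pendant '[[[0,0,0.02,0,0,0],[0,0,0,0,0,0]]]' 1
python3 -m pendant '[[[0,0,0.02,0,0,0],[0,0,0,0,0,0]]]' 1
python3 -m pendant '[[[0,0,0.02,0,0,0],[0,0,0,0,0,0]]]' 1
```

```text
time_s: 9.22
eef_pos: [0.4541, -0.297, 0.0052]
eef_rot: [0.002, 0.932, -0.363, 0.001]
wrist_force: [-0.6, -0.1, -0.4]
opening: -0.003
t 9.22 pos [ 0.4541 -0.297   0.0052] F [-0.6 -0.1 -0.4] open -0.003 turn needed [ 0.0008 -0.0007  0.0025]
shift total [-0.0221  0.0063  0.026 ] per row/4 [-0.0055  0.0016  0.0065] min rows 1
time_s: 9.48
eef_pos: [0.4542, -0.2971, 0.001]
eef_rot: [0.002, 0.932, -0.363, 0.001]
wrist_force: [0.5, 0.4, 0.2]
opening: 0.0
time_s: 9.72
eef_pos: [0.4544, -0.2974, -0.0029]
eef_rot: [0.002, 0.932, -0.363, 0.001]
wrist_force: [-0.0, -0.1, -0.3]
opening: -0.0
time_s: 9.98
eef_pos: [0.4545, -0.2975, -0.007]
eef_rot: [0.002, 0.932, -0.363, 0.001]
wrist_force: [-0.4, -0.4, 0.6]
opening: -0.0
```

```bash

python3 -m pendant '[[[0,0,0.03,0,0,0],[0,0,0.02,0,0,0],[0,0,0,0,0,0]]]' 1
for i in 1 ; do python3 -m pendant '[[[0,0,0.02,0,0,0],[0,0,0,0,0,0]]]' 1; done
python3 -m pendant '[[[0,0,0.015,0,0,0],[0,0,0,0,0,0]]]' 1
python3 - <<'E'
from h import *
S=snap('side','s13.png')
cv2.imwrite('pics/s13z.png',cv2.resize(S['pixels'][180:330,200:390],None,fx=4,fy=4))
E
```

```text
time_s: 10.35
eef_pos: [0.4545, -0.2975, -0.0178]
eef_rot: [0.002, 0.932, -0.363, 0.001]
wrist_force: [-0.1, 0.1, 0.1]
opening: 0.001
time_s: 10.6
eef_pos: [0.4545, -0.2975, -0.0221]
eef_rot: [0.002, 0.932, -0.363, 0.001]
wrist_force: [-0.2, -0.3, -0.5]
opening: 0.001
time_s: 10.85
eef_pos: [0.4545, -0.2976, -0.0253]
eef_rot: [0.002, 0.932, -0.363, 0.001]
wrist_force: [-0.7, -0.4, 0.5]
opening: 0.0
```

View pics/s13z.png

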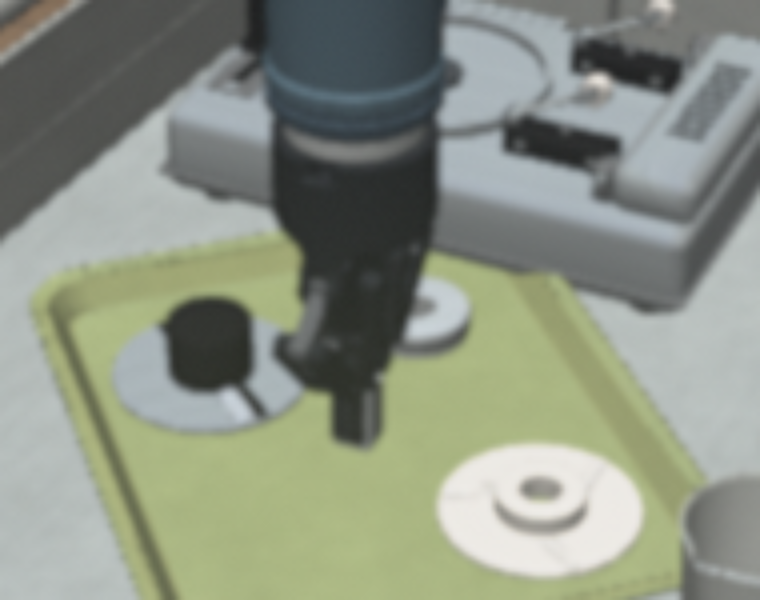

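```bash
python3 - <<'E'
from h import *
S=imaging.camera('side')
for z in(0.003,.006,.009): print(onplane(S,288.75,291.2,z))
E
python3 -m pendant '[[[0,0,0.015,0,0,0],[0,0,0,0,0,0]]]' 1
python3 -m pendant '[[[0,0,0.015,0,0,0],[0,0,0,0,0,0]]]' 1
python3 -m pendant '[[[0,0,0.01,0,0,0],[0,0,0,0,0,0]]]' 1
```

```text
[ 0.45537019 -0.2941435   0.003     ]
[ 0.45424287 -0.29783472  0.006     ]
[ 0.45311554 -0.30152593  0.009     ]
time_s: 11.2
eef_pos: [0.4548, -0.2979, -0.0281]
eef_rot: [0.002, 0.932, -0.363, 0.001]
wrist_force: [-0.3, -0.4, 0.0]
opening: 0.003
time_s: 11.45
eef_pos: [0.4549, -0.2979, -0.0313]
eef_rot: [0.002, 0.932, -0.363, 0.001]
wrist_force: [-0.1, 0.1, 0.6]
opening: -0.002
time_s: 11.7
eef_pos: [0.4554, -0.2984, -0.031]
eef_rot: [0.002, 0.932, -0.363, 0.002]
wrist_force: [-0.9, 0.5, -0.6]
opening: -0.002
```

```bash

python3 -m pendant '[[[0,0,0.015,0,0,0],[0,0,0,0,0,0]]]' 1
python3 -m pendant '[[[0,0,0.015,0,0,0]]]' 1;python3 go.py; python3 -c "
from h import *
print(telemetry.get_obs())"
```

```text
time_s: 11.95
eef_pos: [0.4561, -0.299, -0.031]
eef_rot: [0.002, 0.932, -0.362, 0.002]
wrist_force: [0.1, -0.8, -0.2]
opening: -0.003
time_s: 12.08
eef_pos: [0.4564, -0.2993, -0.0317]
eef_rot: [0.002, 0.932, -0.362, 0.002]
wrist_force: [-12.6, 10.6, 46.5]
opening: -0.001
t 12.07 pos [ 0.4564 -0.2993 -0.0317] F [-12.6  10.6  46.5] open -0.001 turn needed [ 0.0011 -0.0016  0.0029]
{'time_s': 12.075, 'q': array([-0.79590714,  0.43434505,  1.81462454, -0.00406253,  0.88759071,
        1.51875425]), 'dq': array([ 0.00298448,  0.00793198, -0.01110404, -0.00539738,  0.01186602,
        0.00081251]), 'joint_efforts': array([-1.26581836e+00, -2.83334810e+01, -2.11266214e+01,  3.08434898e-01,
       -5.35156175e+00, -6.07825004e-04]), 'eef_pos': array([ 0.45641358, -0.29932668, -0.03174569]), 'eef_rot': array([ 0.00247392,  0.93208647, -0.36222368,  0.00164398]), 'wrist_force': array([-12.58259179,  10.58135468,  46.49226182]), 'torque': array([ 1.96446548,  2.21401496, -0.02691489]), 'opening': -0.0011314601204236747}
```

Contact came at a reading of z = −0.031 on a floor at +0.003, so the fingertips are really 34 mm above the reported TCP. XY agrees to within about 3 mm. I'll build that correction into the helper and lift off.

```bash

python3 -m pendant '[[[0,0,-0.05,0,0,0],[0,0,-0.2,0,0,0],[0,0,-0.25,0,0,0],[0,0,-0.25,0,0,0],[0,0,-0.2,0,0,0],[0,0,0,0,0,0]]]' 0.4
python3 - <<'E'
s=open('go.py').read()
s=s.replace("o=telemetry.get_obs();q=","o=dict(telemetry.get_obs());o['eef_pos']=o['eef_pos']+[0,0,.034];q=")
s=s.replace("'pos',","'TIP',")
open('go.py','w').write(s)
E
python3 go.py 0.497 -0.0075 0.22 5
python3 - <<'E'
from h import *
c=snap('side','s14.png');t=snap('top','t14.png')
E
```

```text
time_s: 12.82
eef_pos: [0.4557, -0.2979, 0.162]
eef_rot: [0.002, 0.932, -0.362, 0.001]
wrist_force: [0.2, -1.3, -0.5]
opening: 0.602
t 12.82 TIP [ 0.4557 -0.2979  0.196 ] F [ 0.2 -1.3 -0.5] open 0.602 turn needed [ 0.001  -0.0009  0.0028]
shift total [-0.8284 -1.2099 -0.126 ] per row/5 [-0.1657 -0.242  -0.0252] min rows 5
```

View pics/s14.png

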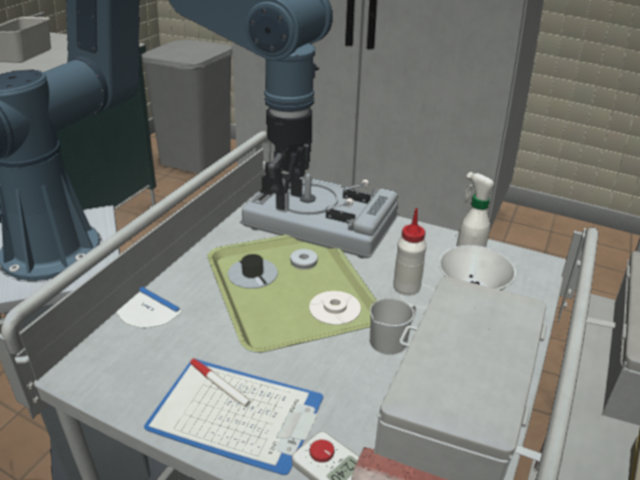

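```bash

python3 -m pendant '[[[-0.138,-0.2,-0.02,0,0,0.0028],[-0.138,-0.2,-0.02,0,0,0],[-0.138,-0.2,-0.02,0,0,0],[-0.138,-0.2,0,0,0,0],[-0.138,-0.2,0,0,0,0],[-0.138,-0.2,0,0,0,0],[0,0,0,0,0,0],[0,0,0,0,0,0]]]' 0.4
python3 go.py 0.4965 -0.007 0.115 3
```

```text
time_s: 13.92
eef_pos: [0.4878, 0.0038, 0.1538]
eef_rot: [-0.0, 0.93, -0.368, -0.017]
wrist_force: [0.6, 0.4, 0.1]
opening: 0.601
t 13.93 TIP [0.4878 0.0038 0.1878] F [0.6 0.4 0.1] open 0.601 turn needed [ 0.0038  0.0098 -0.001 ]
shift total [0.0797 0.0052 0.362 ] per row/3 [0.0266 0.0017 0.1207] min rows 2
```

```bash

python3 -m pendant '[[[0.05,0.002,0.1,0.004,0.01,0],[0.02,0,0.12,0,0,0],[0,0,0.1,0,0,0],[0,0,0,0,0,0]]]' 0.4
python3 go.py 0.4965 -0.007 0.076 3
```

```text
time_s: 14.42
eef_pos: [0.4953, -0.0112, 0.0849]
eef_rot: [0.001, 0.929, -0.371, -0.001]
wrist_force: [-0.8, -0.2, 0.7]
opening: 0.598
t 14.43 TIP [ 0.4953 -0.0112  0.1189] F [-0.8 -0.2  0.7] open 0.598 turn needed [ 0.0007  0.0006 -0.0032]
shift total [-0.0098 -0.0199  0.2146] per row/3 [-0.0033 -0.0066  0.0715] min rows 1
```

```bash

python3 -m pendant '[[[-0.01,-0.02,0.02,0,0,-0.003],[0,0,0.07,0,0,0],[0,0,0.07,0,0,0],[0,0,0.05,0,0,0],[0,0,0,0,0,0]]]' 0.4
python3 go.py 0.4965 -0.007 0.076 3
python3 - <<'E'
from h import *
c=snap('side','s15.png');t=snap('top','t15.png')
a=cv2.resize(c['pixels'][110:230,220:340],None,fx=4,fy=4);b=cv2.resize(t['pixels'][190:310,110:230],None,fx=4,fy=4)
cv2.imwrite('pics/z15.png',np.hstack([a,b])[:,:800])
E
```

```text
time_s: 15.05
eef_pos: [0.4974, -0.0081, 0.0412]
eef_rot: [0.001, 0.93, -0.367, -0.001]
wrist_force: [-0.6, 0.2, -0.8]
opening: 0.598
t 15.05 TIP [ 0.4974 -0.0081  0.0752] F [-0.6  0.2 -0.8] open 0.598 turn needed [ 0.0005  0.0002 -0.0006]
shift total [-0.0071 -0.0011 -0.0039] per row/3 [-0.0024 -0.0004 -0.0013] min rows 1
```

View pics/z15.png

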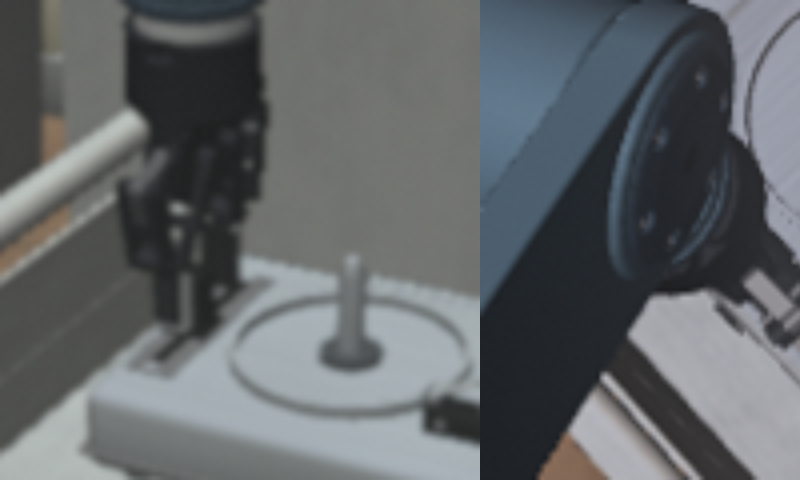

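The fingers are now either side of the grip, so I'll close on it.

```bash

python3 -m pendant '[[[0,0,0,0,0,0],[0,0,0,0,0,0],[0,0,0,0,0,0],[0,0,0,0,0,0]]]' 1
python3 go.py
```

```text
time_s: 15.65
eef_pos: [0.499, -0.0083, 0.0432]
eef_rot: [0.0, 0.93, -0.367, 0.001]
wrist_force: [0.2, 0.9, -1.0]
opening: 0.202
t 15.65 TIP [ 0.499  -0.0083  0.0772] F [ 0.2  0.9 -1. ] open 0.202 turn needed [-0.0001 -0.0008 -0.0005]
```

```bash

python3 -m pendant '[[[0,-0.05,0,0,0,0],[0,-0.05,0,0,0,0],[0,-0.05,0,0,0,0]]]' 1; python3 go.py
python3 -m pendant '[[[0,-0.05,0,0,0,0]]]' 1; python3 go.py
```

```text
time_s: 16.02
eef_pos: [0.5202, 0.0142, 0.0432]
eef_rot: [0.001, 0.93, -0.368, 0.001]
wrist_force: [-0.2, -1.2, -0.6]
opening: 0.199
t 16.02 TIP [0.5202 0.0142 0.0772] F [-0.2 -1.2 -0.6] open 0.199 turn needed [ 0.0003 -0.0008 -0.0007]
time_s: 16.15
eef_pos: [0.5277, 0.0221, 0.0432]
eef_rot: [0.001, 0.93, -0.367, 0.001]
wrist_force: [0.1, -1.2, 0.6]
opening: 0.195
t 16.15 TIP [0.5277 0.0221 0.0772] F [ 0.1 -1.2  0.6] open 0.195 turn needed [ 0.0003 -0.0008 -0.0007]
```

```bash

python3 -m pendant '[[[0,-0.03,0,0,0,0]]]' 1
python3 -m pendant '[[[0,-0.02,0,0,0,0]]]' 1
python3 -m pendant '[[[0,-0.02,0,0,0,0]]]' 1
python3 -m pendant '[[[0,-0.02,0,0,0,0]]]' 1
```

```text
time_s: 16.27
eef_pos: [0.5324, 0.0272, 0.0432]
eef_rot: [0.001, 0.93, -0.367, 0.001]
wrist_force: [-0.5, -0.8, 0.9]
opening: 0.201
time_s: 16.4
eef_pos: [0.5355, 0.0304, 0.0433]
eef_rot: [0.001, 0.93, -0.367, 0.001]
wrist_force: [-4.5, -6.5, 2.4]
opening: 0.196
time_s: 16.52
eef_pos: [0.5355, 0.0306, 0.043]
eef_rot: [0.005, 0.931, -0.366, -0.001]
wrist_force: [-17.4, -22.5, 14.7]
opening: 0.203
time_s: 16.65
eef_pos: [0.5353, 0.0303, 0.043]
eef_rot: [0.009, 0.931, -0.366, -0.003]
wrist_force: [-15.1, -17.3, 12.3]
opening: 0.201
```

```bash

python3 -m pendant '[[[0,0,0,0,0,0],[0,0,0,0,0,0],[0,0,0,0,0,0]]]' 0.4; python3 go.py
python3 -m pendant '[[[0,0,-0.15,0,0,0],[0,0,-0.2,0,0,0],[0,0,-0.15,0,0,0],[0,0,0,0,0,0]]]' 1; python3 go.py 0.691 -0.1 0.16
```

```text
time_s: 17.02
eef_pos: [0.5358, 0.0304, 0.0433]
eef_rot: [0.008, 0.931, -0.366, -0.003]
wrist_force: [0.3, 0.5, 0.1]
opening: 0.597
t 17.02 TIP [0.5358 0.0304 0.0773] F [0.3 0.5 0.1] open 0.597 turn needed [ 0.0056 -0.0001  0.0003]
time_s: 17.52
eef_pos: [0.5373, 0.0332, 0.1456]
eef_rot: [0.007, 0.931, -0.366, -0.003]
wrist_force: [-0.1, -0.6, -0.4]
opening: -0.0
t 17.52 TIP [0.5373 0.0332 0.1796] F [-0.1 -0.6 -0.4] open -0.0 turn needed [0.0052 0.0002 0.0006]
shift total [ 1.0164 -0.0365  0.0967] per row/1 [ 1.0164 -0.0365  0.0967] min rows 4
```

```bash

python3 -m pendant '[[[0.2,-0.007,0,0.005,0,0],[0.2,-0.007,0,0,0,0],[0.2,-0.007,0,0,0,0],[0.2,-0.007,0,0,0,0],[0.2,-0.007,0,0,0,0],[0,0,0,0,0,0],[0,0,0,0,0,0]]]' 1; python3 go.py 0.691 -0.1 0.14
python3 - <<'E'
from h import *
c=snap('side','s16.png');t=snap('top','t16.png')
a=cv2.resize(c['pixels'][110:230,230:420],None,fx=4,fy=4)
cv2.imwrite('pics/z16.png',a)
E
```

```text
time_s: 18.4
eef_pos: [0.6882, -0.0975, 0.1326]
eef_rot: [-0.001, 0.931, -0.364, -0.007]
wrist_force: [-0.7, -0.4, -0.4]
opening: 0.002
t 18.4 TIP [ 0.6882 -0.0975  0.1666] F [-0.7 -0.4 -0.4] open 0.002 turn needed [0.0011 0.0041 0.0014]
shift total [ 0.0202 -0.0009  0.1326] per row/1 [ 0.0202 -0.0009  0.1326] min rows 1
```

View pics/z16.png

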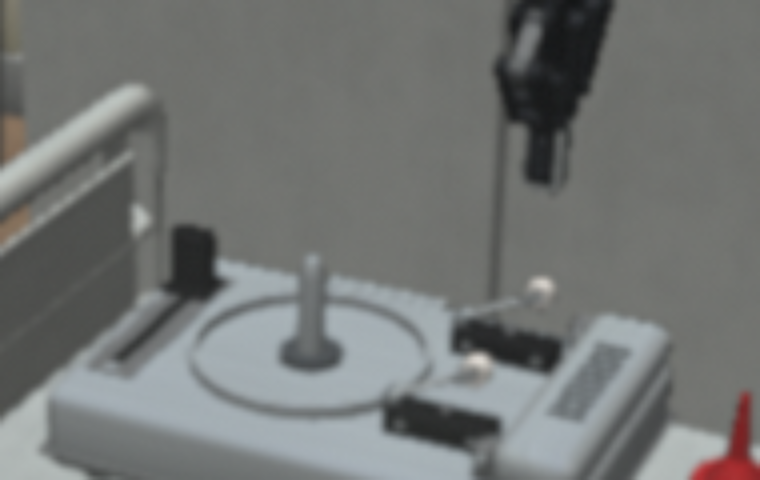

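View pics/t16.png

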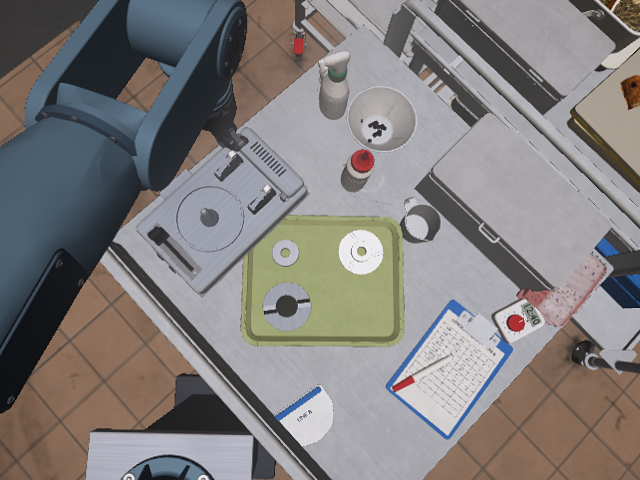

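```bash
python3 - <<'E'
from h import *
from scipy.spatial.transform import Rotation as Ro
t=cv2.imread('pics/t16.png');T=imaging.camera('top')
a=cv2.resize(t[100:220,180:300],None,fx=5,fy=5,interpolation=cv2.INTER_CUBIC)
X=np.array([.6882,-.0975,.1666])
r=Ro.from_quat([.931,-.364,-.007,-.001])
for d in(0,.034):
 for xx in(-.011,.011):
  for yy in(-.011,.011):
    p=(proj(T,X+r.apply([xx,yy,d]))[0]-(180,100))*5
    cv2.circle(a,tuple(int(v) for v in p),3,(0,0,255) if d==0 else (0,255,0),-1)
cv2.imwrite('pics/z17.png',a)
E
```

```text
(no output)
```

View pics/z17.png

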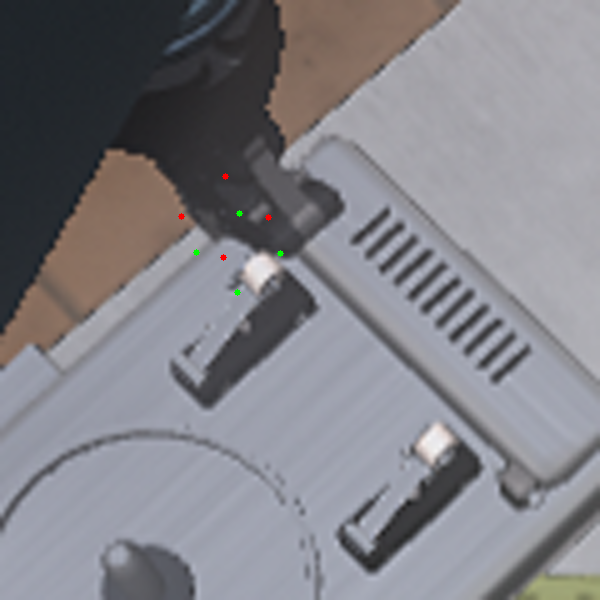

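```bash

python3 -m pendant '[[[0.01,0,0.07,0.001,0.004,0.001],[0.01,0,0.06,0,0,0],[0,0,0.05,0,0,0],[0,0,0,0,0,0]]]' 1; python3 go.py 0.691 -0.1 0.13
python3 - <<'E'
from h import *
c=snap('side','s18.png');t=snap('top','t18.png')
a=cv2.resize(c['pixels'][140:240,320:420],None,fx=4,fy=4,interpolation=cv2.INTER_CUBIC);b=cv2.resize(t['pixels'][100:200,190:290],None,fx=4,fy=4,interpolation=cv2.INTER_CUBIC)
o=telemetry.get_obs();X=o['eef_pos']+[0,0,.034]
p=(proj(c,X)[0]-(320,140))*4;q=(proj(t,X)[0]-(190,100))*4
cv2.circle(a,tuple(int(v) for v in p),3,(0,0,255),-1);cv2.circle(b,tuple(int(v) for v in q),3,(0,0,255),-1)
cv2.imwrite('pics/z18.png',np.hstack([a,b]))
L=np.array([.6912,-.1002,.1047]);print((proj(c,L)[0]-(320,140))*4,(proj(t,L)[0]-(190,100))*4, proj(t,L),proj(c,L))
E
```

```text
time_s: 19.05
eef_pos: [0.6909, -0.0978, 0.0981]
eef_rot: [0.0, 0.931, -0.364, 0.001]
wrist_force: [-1.3, 0.3, 0.6]
opening: -0.0
t 19.05 TIP [ 0.6909 -0.0978  0.1321] F [-1.3  0.3  0.6] open -0.0 turn needed [-0.0003 -0.0008  0.0015]
shift total [0.008  0.0079 0.0104] per row/1 [0.008  0.0079 0.0104] min rows 1
[181.31419124 169.87944923] [165.91193513 217.06498642] [[231.47798378 154.2662466 ]] [[365.32854781 182.46986231]]
```

View pics/z18.png

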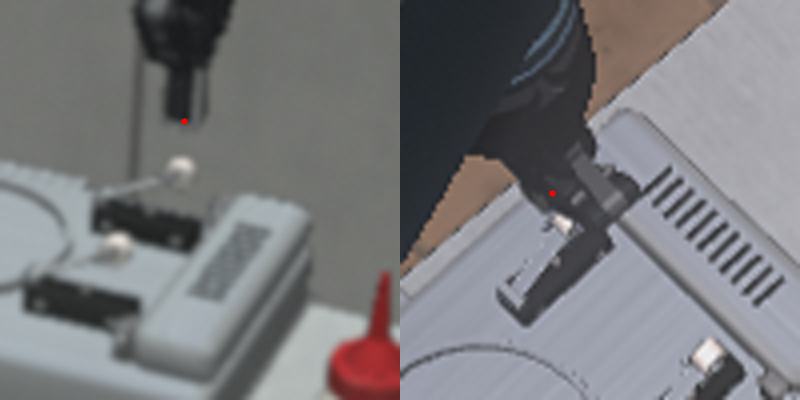

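```bash

python3 -m pendant '[[[0.008,0.008,0.04,0,0,0.0015],[0,0,0.03,0,0,0]]]' 1; python3 go.py 0.691 -0.1 0.103
python3 -m pendant '[[[0,0,0.01,0,0,0]]]' 1
python3 -m pendant '[[[0,0,0.01,0,0,0]]]' 1
python3 go.py 0.691 -0.1 0.103
python3 - <<'E'
from h import *
c=snap('side','s19.png');t=snap('top','t19.png')
a=cv2.resize(c['pixels'][140:240,320:420],None,fx=4,fy=4,interpolation=cv2.INTER_CUBIC);b=cv2.resize(t['pixels'][100:200,190:290],None,fx=4,fy=4,interpolation=cv2.INTER_CUBIC)
cv2.imwrite('pics/z19.png',np.hstack([a,b]))
E
```

```text
time_s: 19.4
eef_pos: [0.693, -0.101, 0.0861]
eef_rot: [-0.0, 0.93, -0.367, 0.004]
wrist_force: [0.1, -0.2, 0.6]
opening: 0.001
t 19.4 TIP [ 0.693  -0.101   0.1201] F [ 0.1 -0.2  0.6] open 0.001 turn needed [-0.0009 -0.0022 -0.0002]
shift total [-0.0111  0.0034  0.0855] per row/1 [-0.0111  0.0034  0.0855] min rows 1
time_s: 19.52
eef_pos: [0.6927, -0.101, 0.0835]
eef_rot: [-0.0, 0.93, -0.367, 0.003]
wrist_force: [-0.4, -0.4, 0.4]
opening: 0.003
time_s: 19.65
eef_pos: [0.6927, -0.101, 0.0813]
eef_rot: [-0.0, 0.93, -0.367, 0.003]
wrist_force: [-0.7, 0.4, -0.4]
opening: 0.002
t 19.65 TIP [ 0.6927 -0.101   0.1153] F [-0.7  0.4 -0.4] open 0.002 turn needed [-0.0008 -0.002  -0.0002]
shift total [-0.0103  0.0022  0.0614] per row/1 [-0.0103  0.0022  0.0614] min rows 1
```

View pics/z19.png

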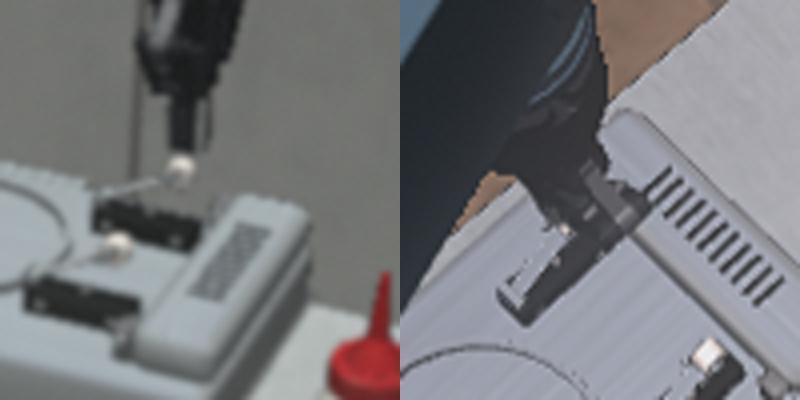

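The tip is right above the left roller and just about touching it. I'll press in small steps.

```bash

python3 -m pendant '[[[0,0,0.01,0,0,0]]]' 1
python3 -m pendant '[[[0,0,0.01,0,0,0]]]' 1
python3 -m pendant '[[[0,0,0.01,0,0,0]]]' 1
python3 go.py 0.691 -0.1 0.103
```

```text
time_s: 19.88
eef_pos: [0.6928, -0.101, 0.0794]
eef_rot: [-0.0, 0.93, -0.367, 0.003]
wrist_force: [-0.5, -1.0, 0.6]
opening: -0.005
time_s: 20.0
eef_pos: [0.6933, -0.1013, 0.0778]
eef_rot: [0.0, 0.93, -0.367, 0.004]
wrist_force: [1.2, -2.8, 2.1]
opening: 0.002
time_s: 20.12
eef_pos: [0.6939, -0.1019, 0.0765]
eef_rot: [0.0, 0.93, -0.367, 0.005]
wrist_force: [0.7, -1.4, 3.7]
opening: 0.0
t 20.12 TIP [ 0.6939 -0.1019  0.1105] F [ 0.7 -1.4  3.7] open 0.0 turn needed [-0.001  -0.003  -0.0002]
shift total [-0.0176  0.0031  0.0371] per row/1 [-0.0176  0.0031  0.0371] min rows 1
```

```bash

python3 -m pendant '[[[-0.005,0,0.012,0,-0.002,0]]]' 1
python3 -m pendant '[[[-0.003,0,0.01,0,0,0]]]' 1
python3 -m pendant '[[[0,0,0.01,0,0,0]]]' 1
python3 go.py 0.691 -0.1 0.103
```

```text
time_s: 20.25
eef_pos: [0.6943, -0.1021, 0.0751]
eef_rot: [-0.001, 0.93, -0.367, 0.003]
wrist_force: [0.8, -2.3, 4.7]
opening: 0.0
time_s: 20.38
eef_pos: [0.6948, -0.1025, 0.0739]
eef_rot: [-0.001, 0.93, -0.367, 0.005]
wrist_force: [1.8, -3.6, 5.3]
opening: -0.003
time_s: 20.5
eef_pos: [0.6955, -0.103, 0.0726]
eef_rot: [-0.001, 0.93, -0.367, 0.005]
wrist_force: [1.6, -3.6, 4.8]
opening: -0.002
t 20.5 TIP [ 0.6955 -0.103   0.1066] F [ 1.6 -3.6  4.8] open -0.002 turn needed [-0.0016 -0.0031 -0.0004]
shift total [-0.0268  0.0042  0.0176] per row/1 [-0.0268  0.0042  0.0176] min rows 1
```

The sideways force pushes the tool toward the rear, which means the roller is touching near the front edge of the fingers. The tool sits too far back. I'll lift, shift about 10 mm toward the machine's front and try again.

```bash

python3 -m pendant '[[[0,0,-0.05,-0.0016,-0.003,0],[0,0,-0.03,0,0,0],[-0.065,0.005,0,0,0,0],[0,0,0,0,0,0]]]' 1
python3 go.py 0.684 -0.0935 0.115
python3 - <<'E'
from h import *
c=snap('side','s20.png');t=snap('top','t20.png')
a=cv2.resize(c['pixels'][150:210,340:400],None,fx=6.6,fy=6.6,interpolation=cv2.INTER_CUBIC);b=cv2.resize(t['pixels'][120:180,210:270],None,fx=6.6,fy=6.6,interpolation=cv2.INTER_CUBIC)
cv2.imwrite('pics/z20.png',np.hstack([a,b]))
E
```

```text
time_s: 21.0
eef_pos: [0.6812, -0.0913, 0.0864]
eef_rot: [-0.001, 0.93, -0.367, -0.005]
wrist_force: [0.3, 0.0, -0.4]
opening: -0.005
t 21.0 TIP [ 0.6812 -0.0913  0.1204] F [ 0.3  0.  -0.4] open -0.005 turn needed [ 0.0007  0.003  -0.0002]
shift total [ 0.0181 -0.0015  0.0269] per row/1 [ 0.0181 -0.0015  0.0269] min rows 1
```

View pics/z20.png

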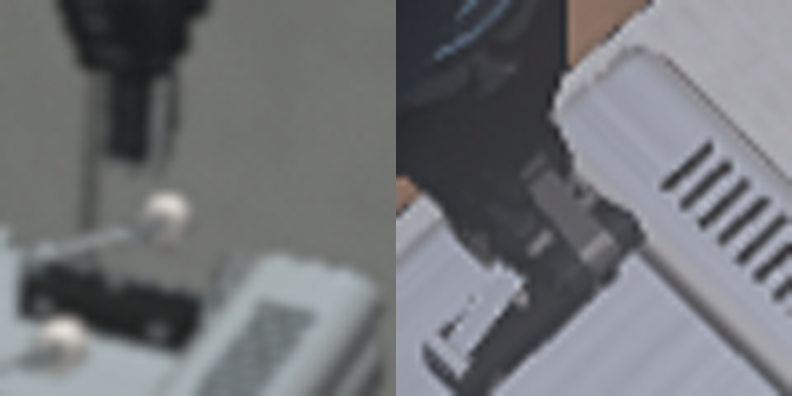

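The side view puts the tool 8–9 mm in front of the roller now. The earlier sideways force was friction from the roller travelling rearward along its arc. I'll go back most of the way and press along the arc, moving slightly rearward with it.

```bash

python3 -m pendant '[[[0.045,0,0,0.0007,0.003,0],[0,0,0.02,0,0,0]]]' 1
python3 go.py 0.689 -0.0985 0.113
python3 -m pendant '[[[0.005,0,0.015,0,0,0],[0.005,0,0.01,0,0,0]]]' 1
python3 go.py 0.689 -0.0985 0.113
```

```text
time_s: 21.35
eef_pos: [0.6895, -0.099, 0.0828]
eef_rot: [0.0, 0.93, -0.367, 0.002]
wrist_force: [0.4, -0.3, 0.6]
opening: 0.001
t 21.35 TIP [ 0.6895 -0.099   0.1168] F [ 0.4 -0.3  0.6] open 0.001 turn needed [-0.0003 -0.001  -0.0003]
shift total [-0.0037 -0.0001  0.019 ] per row/1 [-0.0037 -0.0001  0.019 ] min rows 1
time_s: 21.6
eef_pos: [0.6911, -0.1007, 0.077]
eef_rot: [0.0, 0.93, -0.367, 0.001]
wrist_force: [-0.1, -0.8, 2.3]
opening: -0.001
t 21.6 TIP [ 0.6911 -0.1007  0.111 ] F [-0.1 -0.8  2.3] open -0.001 turn needed [-0.0002 -0.0009 -0.0004]
shift total [-0.0153 -0.0011 -0.0098] per row/1 [-0.0153 -0.0011 -0.0098] min rows 1
```

```bash

python3 -m pendant '[[[0.005,0,0.01,0,0,0],[0.006,0,0.01,0,0,0]]]' 1
python3 -m pendant '[[[0.006,0,0.01,0,0,0],[0.005,0,0.01,0,0,0]]]' 1
python3 go.py 0.689 -0.0985 0.1025
```

```text
time_s: 21.85
eef_pos: [0.6929, -0.1024, 0.0732]
eef_rot: [0.0, 0.93, -0.367, 0.001]
wrist_force: [-1.0, 0.4, 2.0]
opening: -0.001
time_s: 22.1
eef_pos: [0.6944, -0.1038, 0.0692]
eef_rot: [0.0, 0.93, -0.367, 0.001]
wrist_force: [-1.7, 0.4, 3.2]
opening: -0.0
t 22.1 TIP [ 0.6944 -0.1038  0.1032] F [-1.7  0.4  3.2] open -0.0 turn needed [-0.0002 -0.0007 -0.0004]
shift total [-0.0381 -0.001   0.0035] per row/1 [-0.0381 -0.001   0.0035] min rows 1
```

```bash

python3 -m pendant '[[[-0.003,0,0.009,0,0,0],[0,0,0.002,0,0,0],[0,0,0.001,0,0,0]]]' 1
python3 go.py 0.689 -0.0985 0.1015
python3 - <<'E'
from h import *
c=snap('side','s21.png')
a=cv2.resize(c['pixels'][150:210,330:400],None,fx=8,fy=8,interpolation=cv2.INTER_CUBIC)
cv2.imwrite('pics/z21.png',a)
E
```

```text
time_s: 22.48
eef_pos: [0.695, -0.1043, 0.0678]
eef_rot: [0.0, 0.93, -0.367, 0.002]
wrist_force: [-1.4, -0.5, 4.0]
opening: -0.002
t 22.48 TIP [ 0.695  -0.1043  0.1018] F [-1.4 -0.5  4. ] open -0.002 turn needed [-0.0003 -0.0016 -0.0005]
shift total [-0.0414 -0.0007  0.0015] per row/1 [-0.0414 -0.0007  0.0015] min rows 1
```

View pics/z21.png

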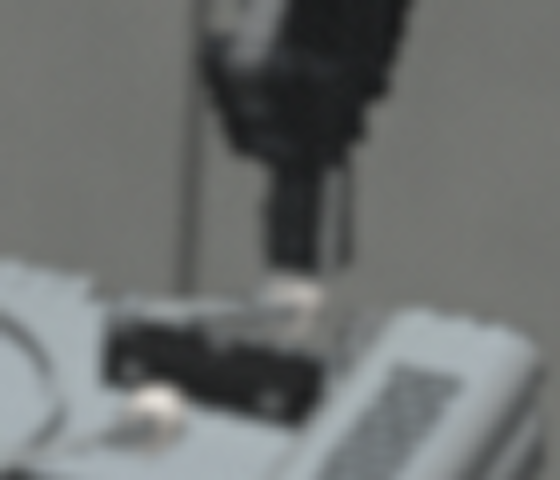

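The roller is about 11 mm down and the lever nearly flat, at about 4.5 N equivalent. I'll add a hair more for margin and hold it.

```bash

python3 -m pendant '[[[0,0,0.006,0,0,0],[0,0,0.002,0,0,0],[0,0,0.001,0,0,0],[0,0,0.001,0,0,0],[0,0,0.001,0,0,0]]]' 1
python3 go.py
python3 -m pendant '[[[0,0,-0.1,0,0,0],[0,0,-0.15,0,0,0],[0,0,0,0,0,0]]]' 1
python3 go.py 0.6246 -0.1716 0.12 3
python3 - <<'E'
from h import *
c=snap('side','s22.png')
a=cv2.resize(c['pixels'][150:210,330:400],None,fx=8,fy=8,interpolation=cv2.INTER_CUBIC)
cv2.imwrite('pics/z22.png',a)
E
```

```text
time_s: 23.15
eef_pos: [0.6955, -0.1047, 0.0662]
eef_rot: [0.001, 0.93, -0.367, 0.003]
wrist_force: [-0.1, -1.1, 4.2]
opening: -0.003
t 23.15 TIP [ 0.6955 -0.1047  0.1002] F [-0.1 -1.1  4.2] open -0.003 turn needed [-0.0004 -0.002  -0.0005]
time_s: 23.52
eef_pos: [0.6944, -0.1034, 0.1175]
eef_rot: [0.0, 0.93, -0.367, 0.002]
wrist_force: [0.2, -0.2, 0.7]
opening: 0.001
t 23.52 TIP [ 0.6944 -0.1034  0.1515] F [ 0.2 -0.2  0.7] open 0.001 turn needed [-0.0004 -0.0011 -0.0004]
shift total [-0.0226  0.4877  0.1569] per row/3 [-0.0075  0.1626  0.0523] min rows 2
```

View pics/z22.png

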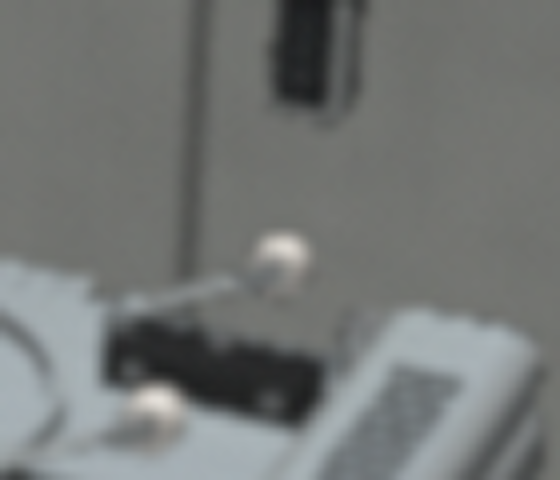

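```bash
python3 - <<'E'
from h import *
S=imaging.camera('side')
for f in('s16','s20','s21','s22'):
    im=cv2.imread(f'pics/{f}.png').astype(float)
    roi=im[172:200,355:378]; red=roi[:,:,2]-roi[:,:,0]; m=(red>12)
    ys,xs=np.nonzero(m); w=red[m]
    print(f,m.sum(),(xs*w).sum()/w.sum()+355,(ys*w).sum()/w.sum()+172,ys.min()+172,ys.max()+172)
L=np.array([.6912,-.1002,.1047]);mx=np.array([.731,-.682,0])
for th in(0,.1,.2,.25,.3):
    d=.05*np.array([np.cos(.5-th)-np.cos(.5),np.sin(.5-th)-np.sin(.5)])
    print(th,proj(S,L+mx*d[0]+[0,0,d[1]]))
E
```

```text
<stdin>:7: RuntimeWarning: invalid value encountered in scalar divide
Traceback (most recent call last):
ValueError: zero-size array to reduction operation minimum which has no identity
```

```bash
python3 - <<'E'
from h import *
S=imaging.camera('side')
for f in('s16','s20','s21','s22'):
    im=cv2.imread(f'pics/{f}.png').astype(float)
    roi=im[174:200,357:376]; m=(roi.min(2)>135)&(roi[:,:,2]>=roi[:,:,0]-2)
    ys,xs=np.nonzero(m); 
    print(f,m.sum(),xs.mean()+357,ys.mean()+174,ys.min()+174,ys.max()+174)
L=np.array([.6912,-.1002,.1047]);mx=np.array([.731,-.682,0])
for th in(0,.1,.2,.25,.3):
    d=.05*np.array([np.cos(.5-th)-np.cos(.5),np.sin(.5-th)-np.sin(.5)])
    print(th,proj(S,L+mx*d[0]+[0,0,d[1]]))
E
```

```text
s16 27 364.9259259259259 180.96296296296296 179 183
s20 26 364.9230769230769 180.8846153846154 179 183
s21 20 366.3 186.25 185 188
s22 26 364.9230769230769 180.8846153846154 179 183
0 [[365.32854781 182.46986231]]
0.1 [[366.1301187  184.48569296]]
0.2 [[366.72767452 186.5311107 ]]
0.25 [[366.94816207 187.55816891]]
0.3 [[367.11579631 188.58453155]]
```

The image gives about 0.23–0.26 rad at that moment, and slightly more at the end, so it clicked without overtravel and has sprung back. Next is the right one.

```bash

python3 -m pendant '[[[-0.012,0.16,0,0,-0.001,0],[-0.012,0.16,0,0,0,0],[-0.01,0.16,0.05,0,0,0],[0,0,0.05,0,0,0],[0,0,0,0,0,0]]]' 1
python3 go.py 0.6225 -0.1695 0.117 3
python3 - <<'E'
from h import *
c=snap('side','s23.png')
a=cv2.resize(c['pixels'][150:230,310:400],None,fx=7,fy=7,interpolation=cv2.INTER_CUBIC)
cv2.imwrite('pics/z23.png',a)
E
```

```text
time_s: 24.3
eef_pos: [0.6155, -0.1669, 0.0857]
eef_rot: [-0.001, 0.93, -0.367, -0.009]
wrist_force: [-0.1, 0.0, 0.0]
opening: 0.002
t 24.3 TIP [ 0.6155 -0.1669  0.1197] F [-0.1  0.   0. ] open 0.002 turn needed [ 0.0015  0.0052 -0.0001]
shift total [ 0.0346 -0.0145  0.0131] per row/3 [ 0.0115 -0.0048  0.0044] min rows 1
```

View pics/z23.png

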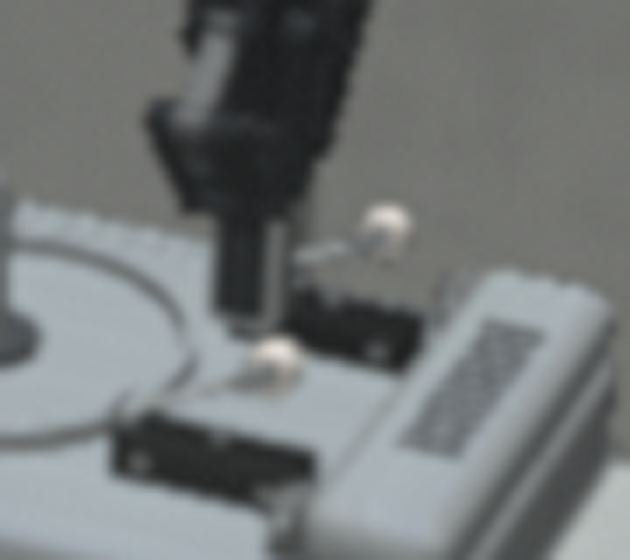

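```bash

python3 -m pendant '[[[0.034,-0.014,-0.005,0.001,0.005,0],[0,0,0,0,0,0]]]' 1
python3 go.py 0.6225 -0.1695 0.117 3
```

```text
time_s: 24.6
eef_pos: [0.6247, -0.1687, 0.0876]
eef_rot: [0.001, 0.931, -0.366, 0.001]
wrist_force: [-0.0, 0.7, -0.1]
opening: 0.001
t 24.6 TIP [ 0.6247 -0.1687  0.1216] F [-0.   0.7 -0.1] open 0.001 turn needed [ 0.0002 -0.0007  0.0006]
shift total [-0.0054  0.0102  0.0229] per row/3 [-0.0018  0.0034  0.0076] min rows 1
```

```bash

python3 -m pendant '[[[-0.008,0.012,0.022,0,0,0],[0,0,0.02,0,0,0]]]' 1
python3 go.py 0.6225 -0.1695 0.113 3
python3 -m pendant '[[[0.004,0,0.01,0,0,0],[0.005,0,0.01,0,0,0]]]' 1
python3 go.py 0.6225 -0.1695 0.1015 3
```

```text
time_s: 24.85
eef_pos: [0.6226, -0.169, 0.0795]
eef_rot: [0.001, 0.931, -0.365, 0.002]
wrist_force: [-0.3, -0.2, 0.4]
opening: -0.001
t 24.85 TIP [ 0.6226 -0.169   0.1135] F [-0.3 -0.2  0.4] open -0.001 turn needed [ 0.0001 -0.0011  0.0009]
shift total [0.0014 0.0021 0.0023] per row/3 [0.0005 0.0007 0.0008] min rows 1
time_s: 25.1
eef_pos: [0.6242, -0.1704, 0.0755]
eef_rot: [0.001, 0.931, -0.365, 0.002]
wrist_force: [0.4, -0.8, 1.5]
opening: -0.002
t 25.1 TIP [ 0.6242 -0.1704  0.1095] F [ 0.4 -0.8  1.5] open -0.002 turn needed [ 0.     -0.0013  0.0009]
shift total [-0.0097  0.0024  0.0401] per row/3 [-0.0032  0.0008  0.0134] min rows 1
```

```bash

python3 -m pendant '[[[0.005,0,0.01,0,0,0],[0.004,0,0.01,0,0,0]]]' 1
python3 -m pendant '[[[0.004,0,0.01,0,0,0],[0.002,0,0.009,0,0,0]]]' 1
python3 go.py 0.6225 -0.1695 0.1015 3
python3 - <<'E'
from h import *
c=snap('side','s24.png')
S=c
for f in('s23','s24'):
    im=cv2.imread(f'pics/{f}.png').astype(float)
    roi=im[190:220,341:362]; m=(roi.min(2)>150)&(roi[:,:,2]>roi[:,:,0]+4)
    ys,xs=np.nonzero(m); 
    print(f,m.sum(),xs.mean()+341,ys.mean()+190,ys.min()+190,ys.max()+190)
L=np.array([.6246,-.1716,.1056]);mx=np.array([.731,-.682,0])
for th in(0,.1,.2,.25,.3):
    d=.05*np.array([np.cos(.5-th)-np.cos(.5),np.sin(.5-th)-np.sin(.5)])
    print(th,proj(S,L+mx*d[0]+[0,0,d[1]]))
a=cv2.resize(c['pixels'][150:230,310:400],None,fx=7,fy=7,interpolation=cv2.INTER_CUBIC)
cv2.imwrite('pics/z24.png',a)
E
```

```text
time_s: 25.35
eef_pos: [0.6258, -0.1719, 0.0717]
eef_rot: [0.001, 0.931, -0.365, 0.002]
wrist_force: [-0.3, 0.0, 2.6]
opening: -0.004
time_s: 25.6
eef_pos: [0.6271, -0.1731, 0.0683]
eef_rot: [0.001, 0.931, -0.365, 0.003]
wrist_force: [-1.5, -0.1, 4.3]
opening: 0.003
t 25.6 TIP [ 0.6271 -0.1731  0.1023] F [-1.5 -0.1  4.3] open 0.003 turn needed [-0.0001 -0.0017  0.0009]
shift total [-0.0293  0.0023  0.0037] per row/3 [-0.0098  0.0008  0.0012] min rows 1
s23 20 349.45 200.15 198 202
s24 9 350.6666666666667 205.66666666666666 205 207
0 [[349.383357   201.79722053]]
0.1 [[350.25391244 203.91390402]]
0.2 [[350.91053734 206.05800219]]
0.25 [[351.15666892 207.13323229]]
0.3 [[351.34727935 208.20680651]]
```

View pics/z24.png

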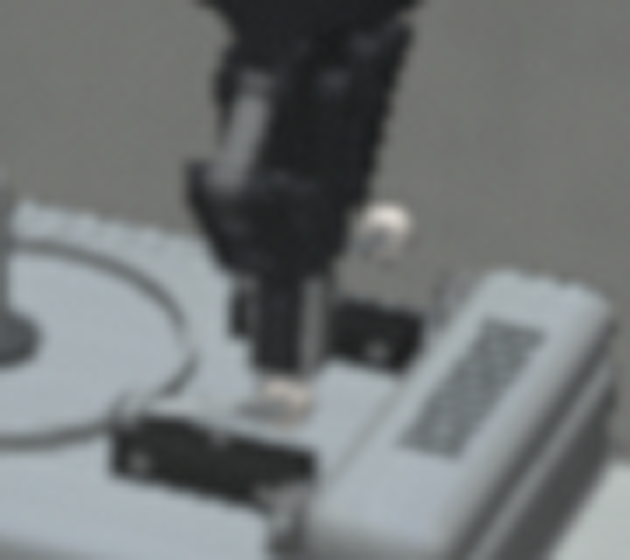

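The right roller is down about the same as the left was. I'll add about 1 mm, hold for 0.6 s and release.

```bash

python3 -m pendant '[[[0,0,0.006,0,0,0],[0,0,0.002,0,0,0],[0,0,0.001,0,0,0],[0,0,0.001,0,0,0],[0,0,0.001,0,0,0]]]' 1
python3 go.py
python3 -m pendant '[[[0,0,-0.1,0,0,0],[0,0,-0.2,0,0,0],[0,0,-0.25,0,0,0],[0,0,-0.2,0,0,0],[0,0,0,0,0,0]]]' 0.2
python3 go.py
python3 - <<'E'
from h import *
c=snap('side','s25.png');t=snap('top','t25.png')
E
```

```text
time_s: 26.28
eef_pos: [0.6277, -0.1736, 0.0666]
eef_rot: [0.001, 0.931, -0.365, 0.003]
wrist_force: [-1.2, -0.1, 6.2]
opening: 0.001
t 26.27 TIP [ 0.6277 -0.1736  0.1006] F [-1.2 -0.1  6.2] open 0.001 turn needed [-0.0001 -0.0022  0.0008]
time_s: 26.9
eef_pos: [0.6256, -0.1718, 0.2226]
eef_rot: [0.001, 0.931, -0.365, 0.001]
wrist_force: [-0.1, -0.3, -1.1]
opening: 0.795
t 26.9 TIP [ 0.6256 -0.1718  0.2566] F [-0.1 -0.3 -1.1] open 0.795 turn needed [ 0.    -0.001  0.001]
```

View pics/s25.png

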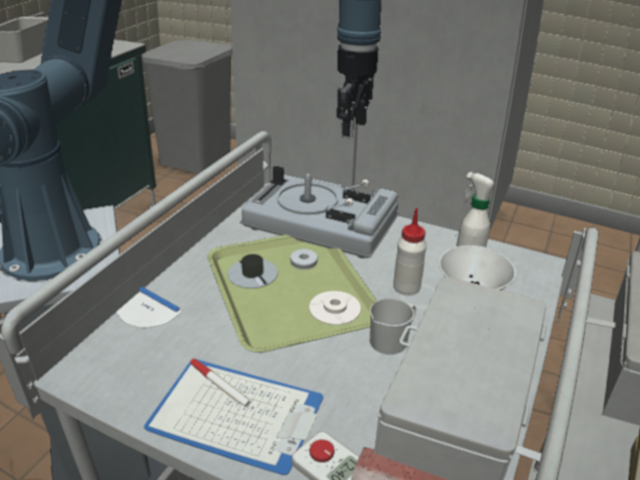

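View pics/t25.png

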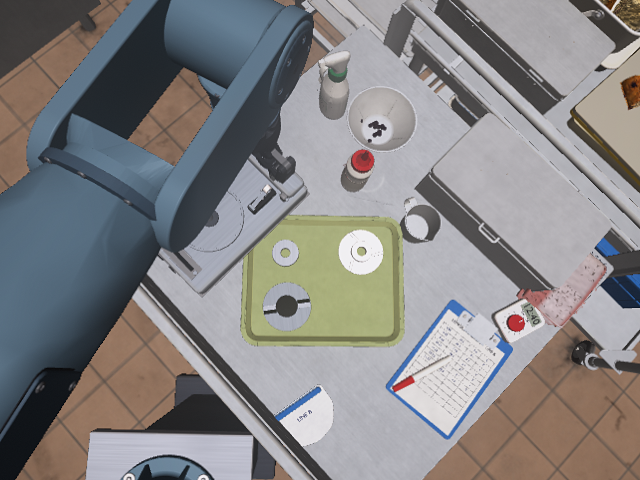

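Both switches are done and the parts are where they were. Now I'll measure the ejector from both views.

```bash
cat > parts.py <<'E'
from meas import *
def fit(c,roi,maskf,z):
    x0,y0,x1,y1=roi; m=maskf(c['pixels'][y0:y1,x0:x1]).astype(np.uint8)
    cs,_=cv2.findContours(m,cv2.RETR_EXTERNAL,cv2.CHAIN_APPROX_NONE)
    k=max(cs,key=cv2.contourArea).reshape(-1,2)+(x0,y0)
    W=np.array([onplane(c,u,v,z)[:2] for u,v in k])
    A=np.c_[2*W,np.ones(len(W))];
    for _ in range(4):
        s=np.linalg.lstsq(A,(W**2).sum(1),rcond=None)[0]; r=np.sqrt(s[2]+s[:2]@s[:2])
        e=np.abs(np.linalg.norm(W-s[:2],axis=1)-r);g=e<max(.002,2*np.median(e));W=W[g];A=A[g]
    return s[:2].round(4),r.round(4),len(W)
def nongreen(im):
    h=cv2.cvtColor(np.ascontiguousarray(im),cv2.COLOR_BGR2HSV); return ~((h[:,:,0]>25)&(h[:,:,0]<48)&(h[:,:,1]>50))
def white(im): return (im.min(2)>190)
E
python3 - <<'E'
from parts import *
T=imaging.camera('top');S=imaging.camera('side')
print('ej top',fit(T,(330,225,394,280),nongreen,.006)); print('ej side',fit(S,(300,280,366,332),nongreen,.006),fit(S,(300,280,366,332),white,.006))
print('col top',fit(T,(268,235,305,272),nongreen,.016));print('col side',fit(S,(286,246,322,273),nongreen,.011))
print('sl top',fit(T,(258,278,318,336),nongreen,.006));print('sl side',fit(S,(225,252,282,292),nongreen,.006))
cv2.imwrite('pics/z26.png',cv2.resize(np.hstack([T['pixels'][225:335,255:395],S['pixels'][245:335,222:372][:,:].repeat(1,0) if 0 else cv2.copyMakeBorder(S['pixels'][240:335,222:372],0,15,0,0,0)]),None,fx=2.7,fy=2.7))
E
```

```text
ej top (array([ 0.5233, -0.3666]), np.float64(0.0474), 127)
ej side (array([ 0.5215, -0.3684]), np.float64(0.049), 125) (array([ 0.5216, -0.3681]), np.float64(0.0461), 117)
col top (array([ 0.5154, -0.2081]), np.float64(0.0274), 74)
col side (array([ 0.5133, -0.2084]), np.float64(0.0355), 36)
sl top (array([ 0.4053, -0.215 ]), np.float64(0.0492), 137)
sl side (array([ 0.4029, -0.2171]), np.float64(0.0507), 90)
```

View pics/z26.png

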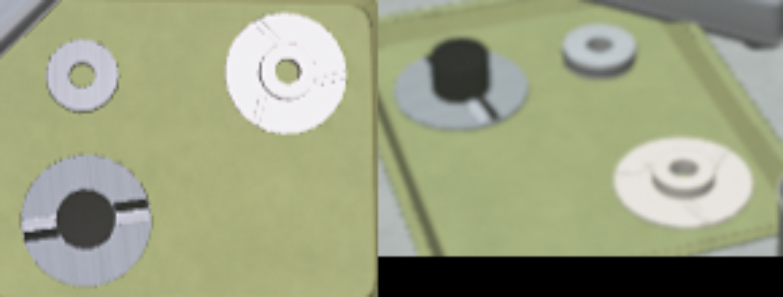

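```bash
python3 -c "
from h import *
T=imaging.camera('top');print(onplane(T,421,228,.04),onplane(T,248,335,0.01),onplane(T,400,340,.01),onplane(T,403,222,.01))"; python3 go.py 0.5225 -0.3675 0.2 5
```

```text
[ 0.57142349 -0.48794818  0.04      ] [ 0.34526292 -0.13968957  0.01      ] [ 0.34230437 -0.4493229   0.01      ] [ 0.5895786  -0.45752297  0.01      ]
t 27.15 TIP [ 0.6224 -0.1704  0.2493] F [0.4 0.7 0. ] open 0.803 turn needed [0.0011 0.0024 0.0009]
shift total [0.3054 1.0614 0.248 ] per row/5 [0.0611 0.2123 0.0496] min rows 4
```

```bash

python3 -m pendant '[[[0.06,0.21,0,0.001,0.002,0.001],[0.06,0.21,0,0,0,0],[0.06,0.21,0,0,0,0],[0.06,0.21,0.1,0,0,0],[0.06,0.19,0.15,0,0,0],[0,0,0,0,0,0],[0,0,0,0,0,0]]]' 0.22
python3 go.py 0.5225 -0.3675 0.10 3
```

```text
time_s: 28.02
eef_pos: [0.519, -0.3629, 0.1533]
eef_rot: [-0.003, 0.931, -0.366, -0.009]
wrist_force: [0.9, -0.6, -0.2]
opening: 0.782
t 28.02 TIP [ 0.519  -0.3629  0.1873] F [ 0.9 -0.6 -0.2] open 0.782 turn needed [0.0002 0.0058 0.0005]
shift total [0.0366 0.0048 0.4359] per row/3 [0.0122 0.0016 0.1453] min rows 2
```

```bash

python3 -m pendant '[[[0.03,0.004,0.15,0,0.006,0],[0,0,0.2,0,0,0],[0,0,0.2,0,0,0],[0,0,0,0,0,0]]]' 0.22
python3 go.py 0.5225 -0.3675 0.035 3
python3 - <<'E'
from h import *
c=snap('side','s27.png');t=snap('top','t27.png')
a=cv2.resize(c['pixels'][210:330,270:380],None,fx=5,fy=5,interpolation=cv2.INTER_CUBIC)
cv2.imwrite('pics/z27.png',a)
E
```

```text
time_s: 28.52
eef_pos: [0.527, -0.3641, 0.0436]
eef_rot: [0.001, 0.932, -0.363, 0.002]
wrist_force: [0.6, 0.5, 0.1]
opening: 0.782
t 28.52 TIP [ 0.527  -0.3641  0.0776] F [0.6 0.5 0.1] open 0.782 turn needed [-0.0001 -0.0016  0.0023]
shift total [-0.0062  0.0275  0.2132] per row/3 [-0.0021  0.0092  0.0711] min rows 1
```

View pics/z27.png

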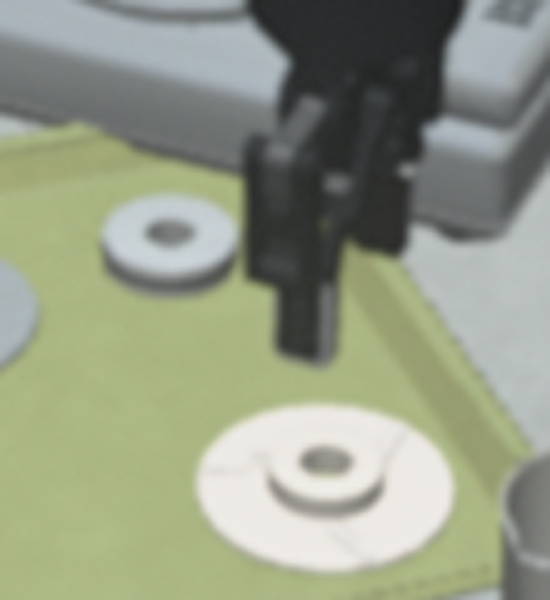

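```bash

python3 -m pendant '[[[-0.006,0.027,0.08,0,-0.0016,0.002],[0,0,0.1,0,0,0],[0,0,0,0,0,0]]]' 0.22
python3 go.py 0.5225 -0.3675 0.0095 3
python3 - <<'E'
from h import *
c=snap('side','s28.png')
a=cv2.resize(c['pixels'][210:330,270:380],None,fx=5,fy=5,interpolation=cv2.INTER_CUBIC)
cv2.imwrite('pics/z28.png',a)
E
```

```text
time_s: 29.0
eef_pos: [0.5274, -0.3726, 0.0143]
eef_rot: [0.003, 0.931, -0.366, 0.007]
wrist_force: [0.3, 0.4, -0.9]
opening: 0.779
t 29.0 TIP [ 0.5274 -0.3726  0.0483] F [ 0.3  0.4 -0.9] open 0.779 turn needed [ 0.0001 -0.0047  0.0003]
shift total [-0.0381 -0.0018  0.1936] per row/3 [-0.0127 -0.0006  0.0645] min rows 1
```

View pics/z28.png

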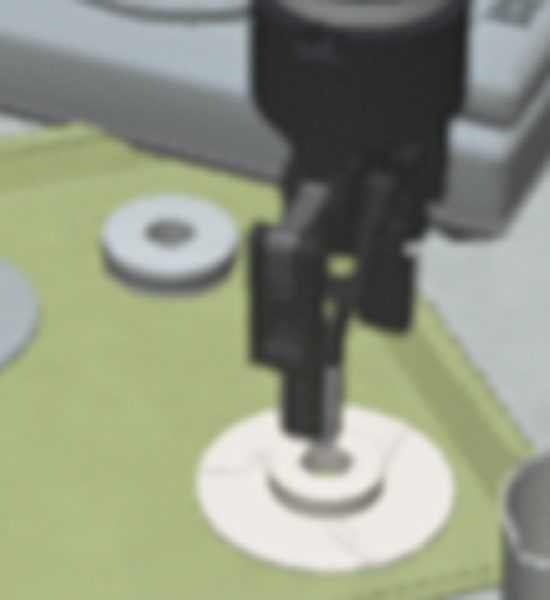

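```bash

python3 -m pendant '[[[-0.038,-0.002,0.04,0,-0.0047,0],[0,0,0,0,0,0]]]' 0.22
python3 go.py 0.5225 -0.3675 0.0095 3
```

```text
time_s: 29.3
eef_pos: [0.5227, -0.3678, 0.0073]
eef_rot: [0.0, 0.931, -0.366, 0.001]
wrist_force: [-0.6, -0.2, 0.2]
opening: 0.781
t 29.3 TIP [ 0.5227 -0.3678  0.0413] F [-0.6 -0.2  0.2] open 0.781 turn needed [ 0.0002 -0.0004  0.0003]
shift total [-0.0019 -0.0003  0.1589] per row/3 [-0.0006 -0.0001  0.053 ] min rows 1
```

```bash

python3 -m pendant '[[[-0.002,0,0.05,0,0,0],[-0.002,0,0.05,0,0,0],[-0.002,0,0.04,0,0,0],[-0.001,0,0.01,0,0,0]]]' 0.22
python3 go.py 0.5225 -0.3675 0.0095 3
python3 - <<'E'
from h import *
c=snap('side','s29.png')
a=cv2.resize(c['pixels'][210:330,270:380],None,fx=5,fy=5,interpolation=cv2.INTER_CUBIC)
cv2.imwrite('pics/z29.png',a)
E
```

```text
time_s: 29.8
eef_pos: [0.5218, -0.3669, -0.0247]
eef_rot: [0.001, 0.931, -0.366, 0.001]
wrist_force: [-0.4, -0.2, 0.0]
opening: 0.778
t 29.8 TIP [ 0.5218 -0.3669  0.0093] F [-0.4 -0.2  0. ] open 0.778 turn needed [ 0.0002 -0.0006  0.0002]
shift total [ 0.0049 -0.0002 -0.0009] per row/3 [ 0.0016 -0.0001 -0.0003] min rows 1
```

View pics/z29.png

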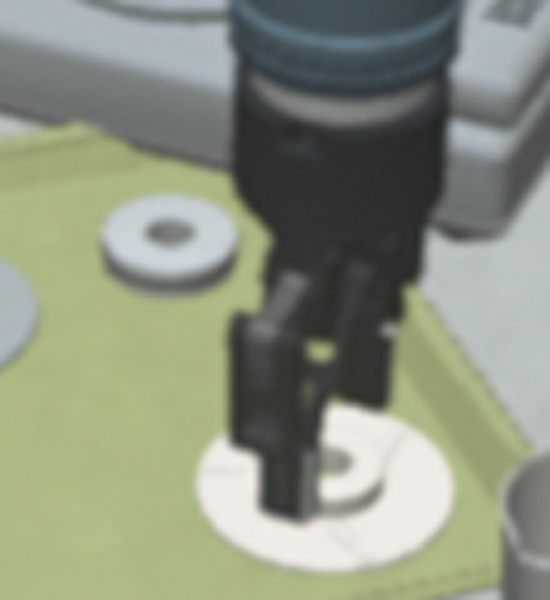

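Fingers are either side of the hub, above the plate. Closing.

```bash

python3 -m pendant '[[[0,0,0,0,0,0],[0,0,0,0,0,0],[0,0,0,0,0,0],[0,0,0,0,0,0]]]' 1
python3 go.py
python3 -m pendant '[[[0,0,-0.1,0,0,0],[0,0,-0.1,0,0,0],[0,0,0,0,0,0]]]' 1
python3 go.py
python3 - <<'E'
from h import *
c=snap('side','s30.png')
a=cv2.resize(c['pixels'][180:330,260:380],None,fx=4,fy=4,interpolation=cv2.INTER_CUBIC)
cv2.imwrite('pics/z30.png',a)
E
```

```text
time_s: 30.35
eef_pos: [0.5225, -0.3675, -0.0235]
eef_rot: [0.001, 0.931, -0.366, 0.002]
wrist_force: [-0.1, 0.1, -1.4]
opening: 0.472
t 30.35 TIP [ 0.5225 -0.3675  0.0105] F [-0.1  0.1 -1.4] open 0.472 turn needed [ 0.0002 -0.0012  0.0003]
time_s: 30.72
eef_pos: [0.523, -0.368, 0.0204]
eef_rot: [0.001, 0.931, -0.366, 0.002]
wrist_force: [-0.4, 0.2, -1.5]
opening: 0.472
t 30.73 TIP [ 0.523  -0.368   0.0544] F [-0.4  0.2 -1.5] open 0.472 turn needed [ 0.0002 -0.0017  0.0003]
```

View pics/z30.png

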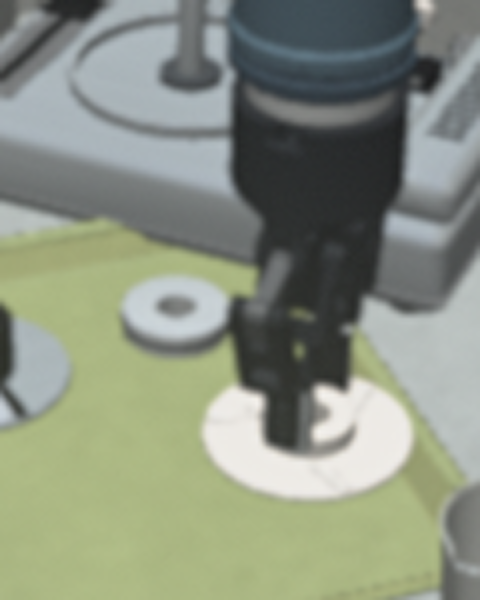

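```bash
python3 - <<'E'
from parts import *
S=imaging.camera('side')
print('ej side',fit(S,(295,270,370,308),white,.050),telemetry.get_obs()['eef_pos'])
im=S['pixels'][270:310,295:370]
m=white(im).astype(np.uint8); cs,_=cv2.findContours(m,0,1); k=max(cs,key=cv2.contourArea); print(cv2.boundingRect(k))
T=imaging.camera('top'); tip=[(308.1-0,174.5)]
E
python3 go.py 0.573 -0.0575 0.19 6
```

```text
ej side (array([ 0.5218, -0.3699]), np.float64(0.0453), 70) [ 0.52185722 -0.36688711  0.01820651]
(16, 5, 51, 30)
t 30.88 TIP [ 0.5214 -0.3664  0.0513] F [ 0.7 -0.5 -1.5] open 0.475 turn needed [ 0.0001 -0.0002  0.0003]
shift total [-0.8632 -1.3061 -0.6944] per row/6 [-0.1439 -0.2177 -0.1157] min rows 6
```

```bash

python3 -m pendant '[[[0,0,-0.2,0,0,0],[0,0,-0.2,0,0,0],[0,0,-0.2,0,0,0],[-0.143,-0.218,0,0,0,0],[-0.143,-0.218,0,0,0,0],[-0.143,-0.218,0,0,0,0],[-0.143,-0.218,0,0,0,0],[-0.143,-0.218,0,0,0,0],[-0.14,-0.21,0,0,0,0],[0,0,0,0,0,0],[0,0,0,0,0,0]]]' 1
python3 go.py 0.573 -0.0575 0.15 2
```

```text
time_s: 32.25
eef_pos: [0.5701, -0.0487, 0.1333]
eef_rot: [-0.001, 0.93, -0.367, -0.007]
wrist_force: [0.2, -1.3, -1.1]
opening: 0.476
t 32.25 TIP [ 0.5701 -0.0487  0.1673] F [ 0.2 -1.3 -1.1] open 0.476 turn needed [ 0.0007  0.0043 -0.0006]
shift total [0.0418 0.0222 0.0862] per row/2 [0.0209 0.0111 0.0431] min rows 1
```

```bash

python3 -m pendant '[[[0.036,0.02,0.05,0.001,0.004,0],[0,0,0,0,0,0],[0,0,0,0,0,0]]]' 1
python3 go.py 0.573 -0.0575 0.14 2
python3 - <<'E'
from parts import *
S=snap('side','s31.png');T=snap('top','t31.png')
a=cv2.resize(S['pixels'][100:230,240:380],None,fx=4,fy=4,interpolation=cv2.INTER_CUBIC)
cv2.imwrite('pics/z31.png',a)
o=telemetry.get_obs();print('eef',o['eef_pos']); zz=o['eef_pos'][2]+.034-.0075+.004
print('ej',fit(S,(270,130,350,185),white,zz))
s2=onplane(S,308.1,174.5,.122);print('shaft side',s2)
E
```

```text
time_s: 32.62
eef_pos: [0.5719, -0.0601, 0.1215]
eef_rot: [-0.0, 0.929, -0.369, -0.0]
wrist_force: [-0.2, 0.5, 0.1]
opening: 0.469
t 32.62 TIP [ 0.5719 -0.0601  0.1555] F [-0.2  0.5  0.1] open 0.469 turn needed [-0.      0.0003 -0.0019]
shift total [-0.0048 -0.0134  0.0775] per row/2 [-0.0024 -0.0067  0.0388] min rows 1
eef [ 0.5719031  -0.05979658  0.12160367]
ej (array([ 0.5703, -0.064 ]), np.float64(0.0433), 46)
shaft side [ 0.57190649 -0.05967596  0.122     ]
```

View pics/z31.png

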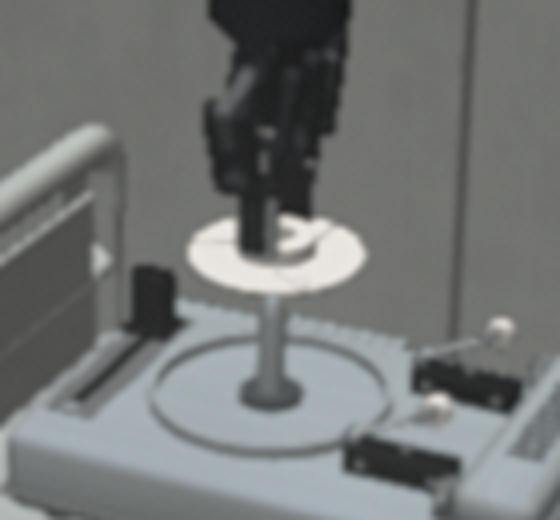

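View pics/t31.png

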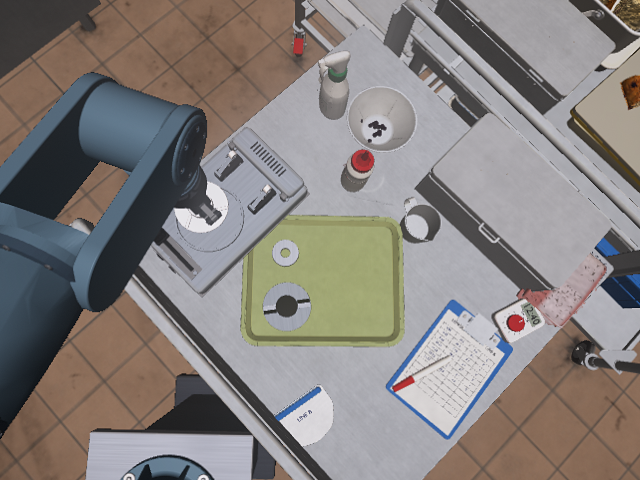

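```bash
cat >> parts.py <<'E'
def ransac(W,r,it=4000,tol=.0015):
    rng=np.random.default_rng(0);best=(0,None)
    for _ in range(it):
        a,b=W[rng.integers(len(W),size=2)];d=b-a;L=np.linalg.norm(d)
        if L<.02 or L>2*r: continue
        n=np.array([-d[1],d[0]])/L;h=np.sqrt(r*r-L*L/4)
        for s in(1,-1):
            c=(a+b)/2+s*n*h; k=(np.abs(np.linalg.norm(W-c,axis=1)-r)<tol).sum()
            if k>best[0]: best=(k,c)
    c=best[1]; from scipy.optimize import least_squares
    g=W[np.abs(np.linalg.norm(W-c,axis=1)-r)<2*tol]
    c=least_squares(lambda c:np.linalg.norm(g-c,axis=1)-r,c).x
    return c.round(4),best[0],len(W)
def edgepts(c,roi,maskf,z):
    x0,y0,x1,y1=roi; m=maskf(c['pixels'][y0:y1,x0:x1]).astype(np.uint8)
    cs,_=cv2.findContours(m,0,cv2.CHAIN_APPROX_NONE); k=max(cs,key=cv2.contourArea).reshape(-1,2)
    x=np.array([onplane(c,u+x0,v+y0,z)[:2] for u,v in k if 0<u<x1-x0-1 and 0<v<y1-y0-1]); return x
E
python3 - <<'E'
from parts import *
S=imaging.camera('side');T=imaging.camera('top')
o=telemetry.get_obs();print('eef',o['eef_pos']); zz=o['eef_pos'][2]+.034-.0075+.003
print('side',ransac(edgepts(S,(270,130,350,185),white,zz),.0475))
print('top',ransac(edgepts(T,(165,170,245,260),white,zz),.0475))
# shaft axis in top: tip
for z,p in((.122,(202.9,210)),): print('shaft top',onplane(T,*p,z))
E
```

```text
eef [ 0.5721354  -0.05942589  0.12191172]
side (array([ 0.5719, -0.057 ]), np.int64(36), 131)
top (array([ 0.5754, -0.0581]), np.int64(96), 201)
shaft top [ 0.57424125 -0.05683028  0.122     ]
```

```bash

python3 -m pendant '[[[-0.011,0,0.05,0,0,-0.002],[0,0,0.05,0,0,0],[0,0,0,0,0,0]]]' 1
python3 go.py 0.570 -0.0585 0.08 2
python3 - <<'E'
from parts import *
S=snap('side','s32.png');T=snap('top','t32.png')
a=cv2.resize(S['pixels'][110:230,250:370],None,fx=4,fy=4,interpolation=cv2.INTER_CUBIC)
b=cv2.resize(T['pixels'][170:260,160:250],None,fx=4,fy=4,interpolation=cv2.INTER_CUBIC)
cv2.imwrite('pics/z32.png',np.hstack([a,cv2.copyMakeBorder(b,0,120,0,0,0)])[:,:800])
E
```

```text
time_s: 33.2
eef_pos: [0.5702, -0.0575, 0.1003]
eef_rot: [-0.0, 0.931, -0.366, -0.0]
wrist_force: [-0.0, -0.2, -1.3]
opening: 0.473
t 33.2 TIP [ 0.5702 -0.0575  0.1343] F [-0.  -0.2 -1.3] open 0.473 turn needed [-0.0001  0.0003  0.0007]
shift total [0.003  0.0044 0.2717] per row/2 [0.0015 0.0022 0.1358] min rows 1
```

View pics/z32.png

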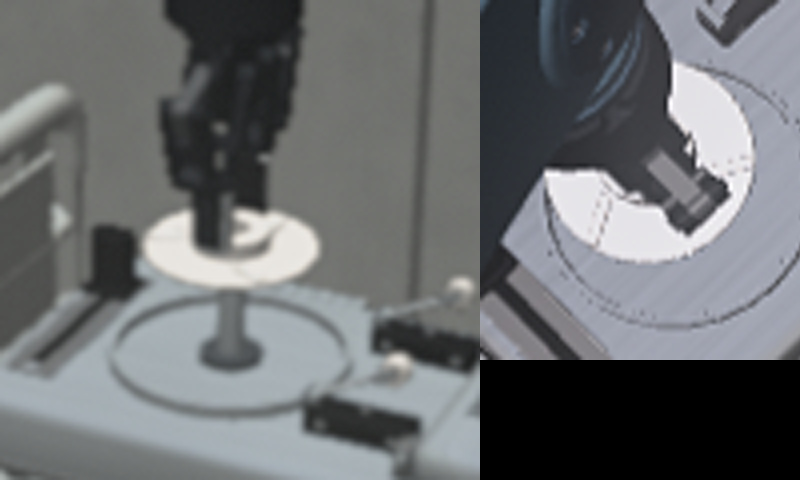

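```bash

python3 - <<'E'
from parts import *
T=imaging.camera('top');o=telemetry.get_obs();zz=o['eef_pos'][2]+.034-.0075+.003
print(o['eef_pos'],'top',ransac(edgepts(T,(165,170,260,260),white,zz),.0475))
E
python3 -m pendant '[[[0,0,0.03,0,0,0],[0,0,0.03,0,0,0]]]' 1
python3 go.py 0.570 -0.0585 0.08 2
```

```text
[ 0.57117961 -0.05781388  0.10171153] top (array([ 0.5742, -0.0563]), np.int64(93), 205)
time_s: 33.6
eef_pos: [0.572, -0.0581, 0.09]
eef_rot: [-0.0, 0.931, -0.366, 0.002]
wrist_force: [-0.4, 0.6, -0.9]
opening: 0.472
t 33.6 TIP [ 0.572  -0.0581  0.124 ] F [-0.4  0.6 -0.9] open 0.472 turn needed [-0.0007 -0.001   0.0007]
shift total [-0.0066  0.009   0.2201] per row/2 [-0.0033  0.0045  0.1101] min rows 1
```

```bash

python3 -m pendant '[[[-0.006,0.003,0.03,0,-0.001,0],[0,0,0.03,0,0,0],[0,0,0.03,0,0,0]]]' 1
python3 go.py 0.5712 -0.058 0.08 2
python3 -m pendant '[[[0,0,0.03,0,0,0],[0,0,0.03,0,0,0]]]' 1
python3 go.py 0.5712 -0.058 0.08 2
```

```text
time_s: 33.98
eef_pos: [0.5705, -0.0576, 0.0705]
eef_rot: [-0.001, 0.931, -0.366, 0.0]
wrist_force: [-0.9, 0.5, -0.1]
opening: 0.469
t 33.98 TIP [ 0.5705 -0.0576  0.1045] F [-0.9  0.5 -0.1] open 0.469 turn needed [-0.0006  0.0002  0.0007]
shift total [ 0.0042 -0.0008  0.1224] per row/2 [ 0.0021 -0.0004  0.0612] min rows 1
time_s: 34.22
eef_pos: [0.5704, -0.0576, 0.0575]
eef_rot: [-0.001, 0.931, -0.366, -0.0]
wrist_force: [-0.5, -0.6, -0.6]
opening: 0.469
t 34.23 TIP [ 0.5704 -0.0576  0.0915] F [-0.5 -0.6 -0.6] open 0.469 turn needed [-0.0006  0.0003  0.0006]
shift total [ 0.0045 -0.001   0.0574] per row/2 [ 0.0022 -0.0005  0.0287] min rows 1
```

```bash

python3 -m pendant '[[[0,0,0.03,0,0,0],[0,0,0.03,0,0,0]]]' 1
python3 -m pendant '[[[0,0,0.01,0,0,0],[0,0,0.005,0,0,0]]]' 1
python3 go.py 0.5712 -0.058 0.0735 2
```

```text
time_s: 34.48
eef_pos: [0.5704, -0.0575, 0.0446]
eef_rot: [-0.001, 0.931, -0.366, -0.0]
wrist_force: [0.1, 0.4, -1.0]
opening: 0.47
time_s: 34.72
eef_pos: [0.5701, -0.0575, 0.0409]
eef_rot: [-0.001, 0.931, -0.366, -0.001]
wrist_force: [-0.1, -0.6, -1.1]
opening: 0.47
t 34.73 TIP [ 0.5701 -0.0575  0.0749] F [-0.1 -0.6 -1.1] open 0.47 turn needed [-0.0005  0.0005  0.0007]
shift total [ 0.0057 -0.0016  0.007 ] per row/2 [ 0.0028 -0.0008  0.0035] min rows 1
```

```bash

python3 -m pendant '[[[0,0,0.006,0,0,0]]]' 1
python3 -m pendant '[[[0,0,0.006,0,0,0]]]' 1
python3 -m pendant '[[[0,0,0.006,0,0,0]]]' 1
python3 - <<'E'
from parts import *
S=snap('side','s33.png')
a=cv2.resize(S['pixels'][110:230,250:370],None,fx=5,fy=5,interpolation=cv2.INTER_CUBIC)
cv2.imwrite('pics/z33.png',a)
E
```

```text
time_s: 34.85
eef_pos: [0.5703, -0.0575, 0.0398]
eef_rot: [-0.001, 0.931, -0.366, -0.0]
wrist_force: [0.1, -0.9, -0.9]
opening: 0.47
time_s: 34.98
eef_pos: [0.5704, -0.0575, 0.0392]
eef_rot: [-0.001, 0.931, -0.366, -0.0]
wrist_force: [-5.0, 1.9, 10.3]
opening: 0.475
time_s: 35.1
eef_pos: [0.5704, -0.0575, 0.0392]
eef_rot: [-0.001, 0.931, -0.365, -0.0]
wrist_force: [-5.3, 1.5, 11.3]
opening: 0.471
```

View pics/z33.png

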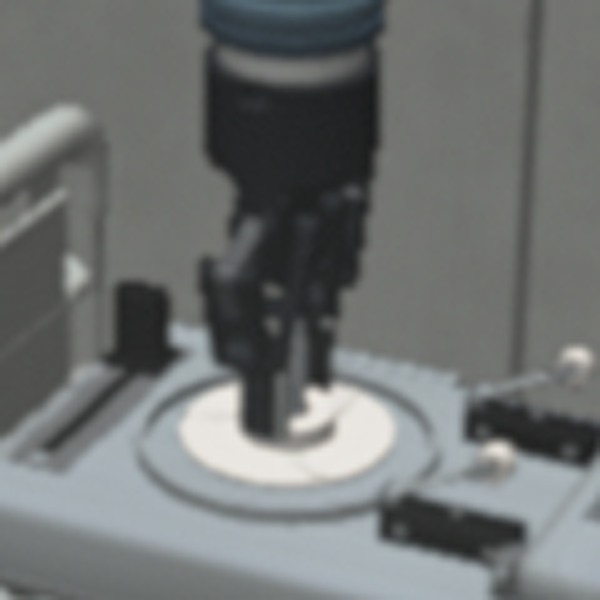

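The ejector seated at TIP 0.0732, against 0.0735 expected. I'll release and go for the collar.

```bash

python3 -m pendant '[[[0,0,-0.003,0,0,0],[0,0,0,0,0,0],[0,0,0,0,0,0]]]' 0.22
python3 -m pendant '[[[0,0,-0.1,0,0,0],[0,0,-0.2,0,0,0],[0,0,-0.25,0,0,0],[0,0,0,0,0,0]]]' 0.1
python3 go.py 0.5154 -0.2081 0.16 3
python3 - <<'E'
from parts import *
S=snap('side','s34.png');T=imaging.camera('top')
print('col top',fit(T,(268,235,305,272),nongreen,.016))
a=cv2.resize(S['pixels'][110:230,250:370],None,fx=5,fy=5,interpolation=cv2.INTER_CUBIC)
cv2.imwrite('pics/z34.png',a)
E
```

```text
time_s: 35.52
eef_pos: [0.5711, -0.0577, 0.0406]
eef_rot: [-0.001, 0.931, -0.365, 0.001]
wrist_force: [-0.5, -0.5, 0.4]
opening: 0.781
time_s: 36.02
eef_pos: [0.5705, -0.0578, 0.1525]
eef_rot: [-0.001, 0.931, -0.365, -0.001]
wrist_force: [-0.5, -0.1, 0.3]
opening: 0.903
t 36.02 TIP [ 0.5705 -0.0578  0.1865] F [-0.5 -0.1  0.3] open 0.903 turn needed [-0.0004  0.0006  0.0007]
shift total [0.3097 0.7382 0.1308] per row/3 [0.1032 0.2461 0.0436] min rows 3
col top (array([ 0.5154, -0.2081]), np.float64(0.0274), 74)
```

View pics/z34.png

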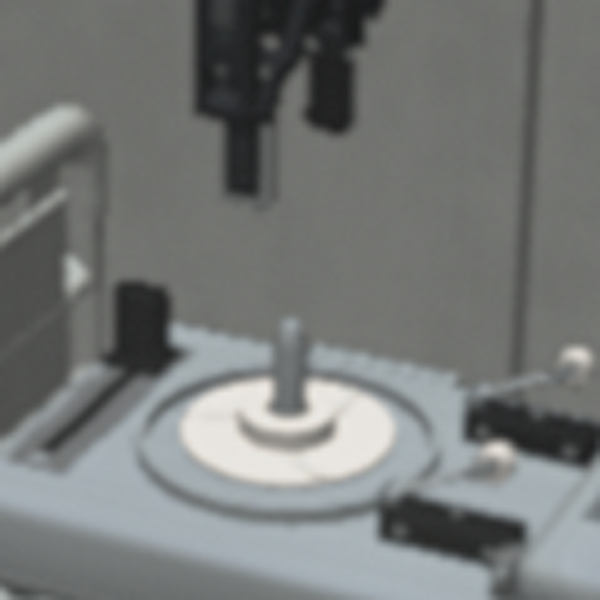

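The ejector lies flat on the shoulder. The collar is close to the machine's side, so I'll turn the gripper 90° to make the jaws open along machine x.

```bash
sed -i 's/A=np.radians(-43.0)/A=np.radians(47.0)/' go.py
python3 -m pendant '[[[0.1,0.24,0,0,0,-0.05],[0,0,0,0,0,-0.05],[0,0,0,0,0,-0.05],[0,0,0,0,0,-0.05],[0,0,0,0,0,-0.05],[0,0,0,0,0,-0.05],[0,0,0,0,0,-0.05],[0,0,0,0,0,-0.05],[0,0,0,0,0,-0.05],[0,0,0,0,0,-0.04],[0,0,0,0,0,0]]]' 0.1
python3 go.py 0.515 -0.2083 0.15 3; python3 -c "
from h import *
print(telemetry.get_obs()['q'])"
```

```text
time_s: 37.5
eef_pos: [0.5348, -0.1018, 0.1245]
eef_rot: [-0.018, 0.913, 0.407, -0.016]
wrist_force: [-0.3, 0.3, -0.2]
opening: 0.898
t 37.5 TIP [ 0.5348 -0.1018  0.1585] F [-0.3  0.3 -0.2] open 0.898 turn needed [-0.0145  0.0047  0.0061]
shift total [-0.4618  0.284   0.0362] per row/3 [-0.1539  0.0947  0.0121] min rows 2
[-4.06823666e-01  2.25491996e-01  1.70938674e+00  1.00369802e-03
  1.25462768e+00  3.24204116e-01]
```

```bash

python3 -m pendant '[[[-0.15,0.09,0,-0.0145,0.0047,0.006],[-0.15,0.09,0,0,0,0],[-0.15,0.09,0,0,0,0],[0,0,0,0,0,0],[0,0,0,0,0,0]]]' 0.15
python3 go.py 0.515 -0.2083 0.08 3
```

```text
time_s: 38.12
eef_pos: [0.5096, -0.2044, 0.1183]
eef_rot: [-0.003, 0.92, 0.393, -0.002]
wrist_force: [0.1, -0.7, 0.3]
opening: 0.848
t 38.12 TIP [ 0.5096 -0.2044  0.1523] F [ 0.1 -0.7  0.3] open 0.848 turn needed [-0.0026  0.0004 -0.0041]
shift total [0.0051 0.0358 0.3612] per row/3 [0.0017 0.0119 0.1204] min rows 2
```

```bash

python3 -m pendant '[[[0.005,0.035,0.1,-0.0026,0,-0.004],[0,0,0.15,0,0,0],[0,0,0.15,0,0,0],[0,0,0,0,0,0]]]' 0.15
python3 go.py 0.515 -0.2083 0.006 3
python3 - <<'E'
from parts import *
S=snap('side','s35.png')
a=cv2.resize(S['pixels'][180:300,240:380],None,fx=5,fy=5,interpolation=cv2.INTER_CUBIC)
cv2.imwrite('pics/z35.png',a)
E
```

```text
time_s: 38.62
eef_pos: [0.5161, -0.2042, 0.0357]
eef_rot: [-0.0, 0.917, 0.399, -0.0]
wrist_force: [0.5, 0.1, -0.3]
opening: 0.85
t 38.62 TIP [ 0.5161 -0.2042  0.0697] F [ 0.5  0.1 -0.3] open 0.85 turn needed [-0.0003  0.0001 -0.    ]
shift total [-0.0186  0.0104  0.3184] per row/3 [-0.0062  0.0035  0.1061] min rows 2
```

View pics/z35.png

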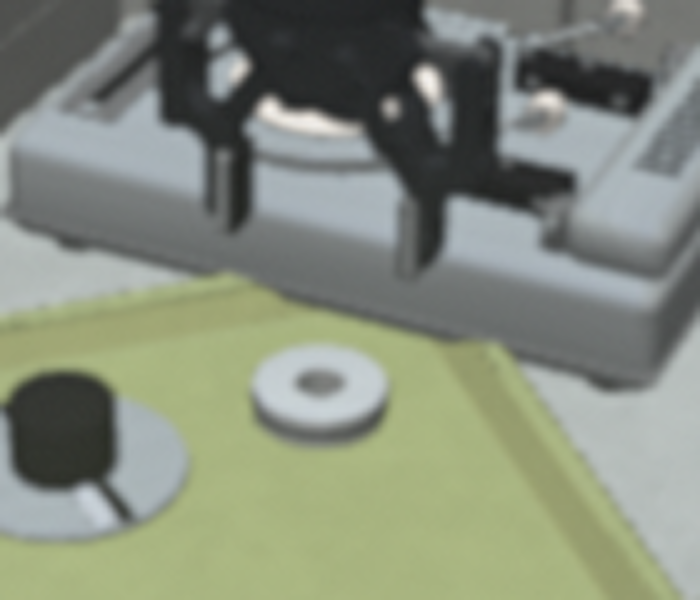

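```bash

python3 -m pendant '[[[-0.018,0.01,0.08,0,0,0],[0,0,0.1,0,0,0],[0,0,0,0,0,0]]]' 0.15
python3 go.py 0.515 -0.2083 0.004 3
```

```text
time_s: 39.05
eef_pos: [0.5189, -0.2102, 0.0028]
eef_rot: [0.003, 0.917, 0.399, 0.002]
wrist_force: [-0.4, 1.0, -0.1]
opening: 0.853
t 39.05 TIP [ 0.5189 -0.2102  0.0368] F [-0.4  1.  -0.1] open 0.853 turn needed [ 0.0024 -0.0003  0.0002]
shift total [-0.0065 -0.0219  0.1639] per row/3 [-0.0022 -0.0073  0.0546] min rows 1
```

```bash

python3 -m pendant '[[[-0.006,-0.02,0.04,0.0024,0,0],[0,0,0.04,0,0,0],[0,0,0,0,0,0]]]' 0.15
python3 go.py 0.515 -0.2083 0.004 3
python3 - <<'E'
from parts import *
S=snap('side','s36.png')
a=cv2.resize(S['pixels'][180:300,240:380],None,fx=5,fy=5,interpolation=cv2.INTER_CUBIC)
cv2.imwrite('pics/z36.png',a)
E
```

```text
time_s: 39.42
eef_pos: [0.5161, -0.2092, -0.0125]
eef_rot: [0.001, 0.917, 0.399, 0.001]
wrist_force: [-0.2, 0.0, 0.6]
opening: 0.852
t 39.42 TIP [ 0.5161 -0.2092  0.0215] F [-0.2  0.   0.6] open 0.852 turn needed [ 0.0008 -0.0004  0.0002]
shift total [-0.0006 -0.0073  0.0876] per row/3 [-0.0002 -0.0024  0.0292] min rows 1
```

View pics/z36.png

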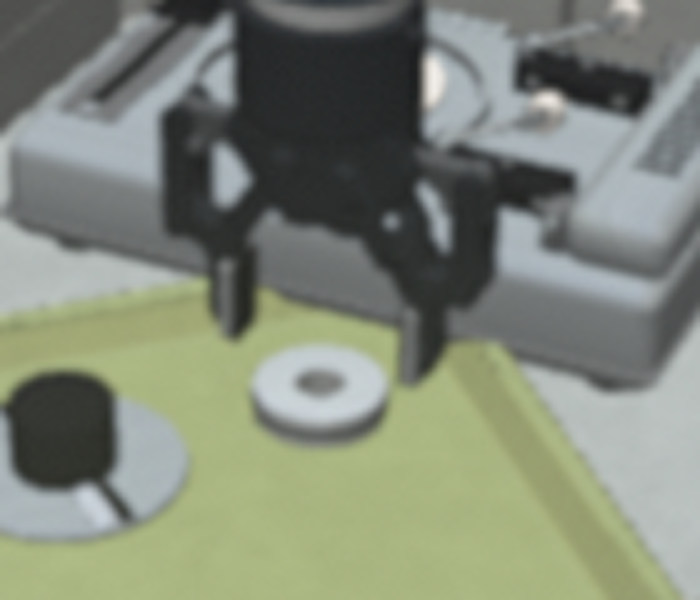

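```bash

python3 -m pendant '[[[0,-0.004,0.03,0,0,0],[0,-0.002,0.03,0,0,0],[0,0,0.025,0,0,0]]]' 0.15
python3 go.py 0.515 -0.2083 0.004 3
python3 -m pendant '[[[0,0,0,0,0,0],[0,0,0,0,0,0],[0,0,0,0,0,0],[0,0,0,0,0,0]]]' 1
python3 go.py
python3 - <<'E'
from parts import *
S=snap('side','s37.png')
a=cv2.resize(S['pixels'][180:300,240:380],None,fx=5,fy=5,interpolation=cv2.INTER_CUBIC)
cv2.imwrite('pics/z37.png',a)
E
```

```text
time_s: 39.85
eef_pos: [0.5162, -0.209, -0.0293]
eef_rot: [0.002, 0.917, 0.399, 0.002]
wrist_force: [0.7, -0.5, 0.6]
opening: 0.852
t 39.85 TIP [ 0.5162 -0.209   0.0047] F [ 0.7 -0.5  0.6] open 0.852 turn needed [ 0.0016 -0.0006  0.0002]
shift total [-0.0018 -0.0067  0.0034] per row/3 [-0.0006 -0.0022  0.0011] min rows 1
time_s: 40.35
eef_pos: [0.5161, -0.2088, -0.029]
eef_rot: [0.002, 0.917, 0.399, 0.002]
wrist_force: [0.7, 0.6, -0.7]
opening: 0.623
t 40.35 TIP [ 0.5161 -0.2088  0.005 ] F [ 0.7  0.6 -0.7] open 0.623 turn needed [ 0.0013 -0.0005  0.0002]
```

View pics/z37.png

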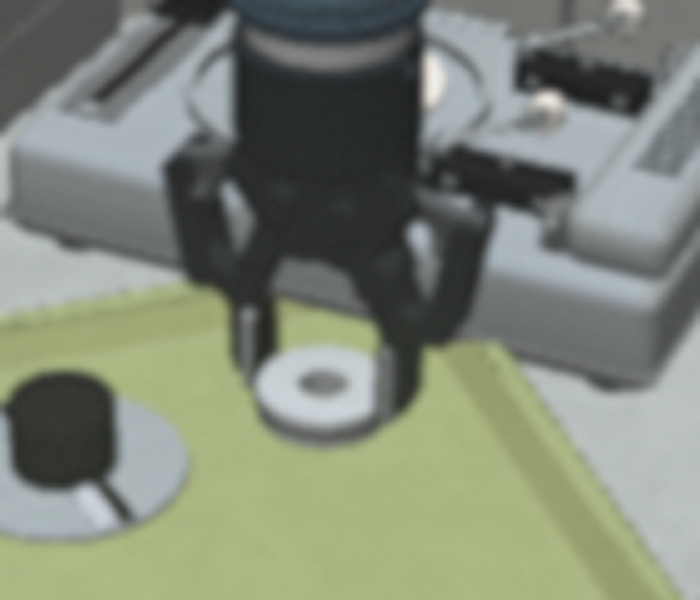

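```bash

python3 -m pendant '[[[0,0,-0.1,0.001,0,0],[0,0,-0.2,0,0,0],[0,0,-0.25,0,0,0],[0,0,-0.2,0,0,0],[0,0,0,0,0,0]]]' 1
python3 go.py 0.5708 -0.0578 0.16 3
python3 - <<'E'
from parts import *
S=snap('side','s38.png')
a=cv2.resize(S['pixels'][120:300,240:380],None,fx=4,fy=4,interpolation=cv2.INTER_CUBIC)
cv2.imwrite('pics/z38.png',a[:600])
E
```

```text
time_s: 41.02
eef_pos: [0.5146, -0.2082, 0.1234]
eef_rot: [-0.002, 0.917, 0.399, -0.0]
wrist_force: [-0.6, -0.3, -1.4]
opening: 0.62
t 41.02 TIP [ 0.5146 -0.2082  0.1574] F [-0.6 -0.3 -1.4] open 0.62 turn needed [-0.001  -0.0003  0.0001]
shift total [ 0.7416 -0.3072 -0.0111] per row/3 [ 0.2472 -0.1024 -0.0037] min rows 3
```

View pics/z38.png

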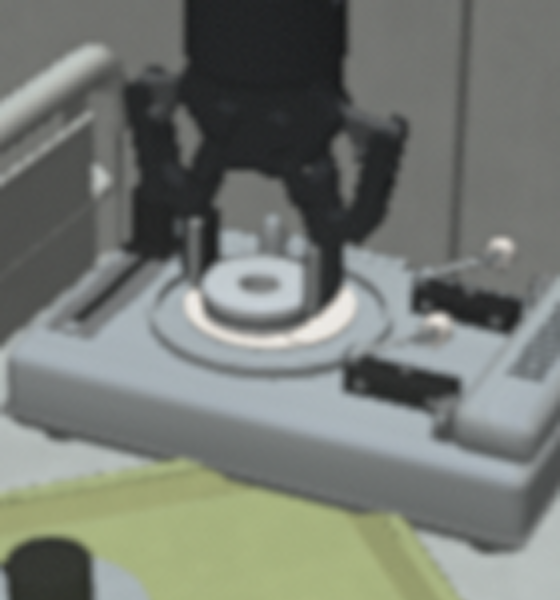

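```bash

python3 -m pendant '[[[0.185,-0.077,-0.01,0,0,0],[0.185,-0.077,0,0,0,0],[0.185,-0.077,0,0,0,0],[0.17,-0.07,0,0,0,0],[0,0,0,0,0,0],[0,0,0,0,0,0]]]' 1
python3 go.py 0.5710 -0.0578 0.145 3
```

```text
time_s: 41.82
eef_pos: [0.5621, -0.0545, 0.1114]
eef_rot: [-0.01, 0.917, 0.398, -0.008]
wrist_force: [-0.4, -0.4, 0.3]
opening: 0.621
t 41.83 TIP [ 0.5621 -0.0545  0.1454] F [-0.4 -0.4  0.3] open 0.621 turn needed [-0.0077  0.0023 -0.0006]
shift total [0.0184 0.0435 0.0006] per row/3 [0.0061 0.0145 0.0002] min rows 1
```

```bash

python3 -m pendant '[[[0.018,0.02,-0.01,-0.007,0.002,0],[0,0,0,0,0,0],[0,0,0,0,0,0]]]' 1
python3 go.py 0.5710 -0.0578 0.145 3
```

```text
time_s: 42.2
eef_pos: [0.5667, -0.0569, 0.1122]
eef_rot: [-0.001, 0.918, 0.396, -0.001]
wrist_force: [-0.1, 0.6, -0.8]
opening: 0.619
t 42.2 TIP [ 0.5667 -0.0569  0.1462] F [-0.1  0.6 -0.8] open 0.619 turn needed [-0.0007  0.0005 -0.0016]
shift total [0.0115 0.0188 0.0057] per row/3 [0.0038 0.0063 0.0019] min rows 1
```

```bash

python3 -m pendant '[[[0.0115,0.018,0,-0.0007,0,-0.0016],[0,0,0,0,0,0]]]' 1
python3 go.py 0.5710 -0.0578 0.145 3
python3 - <<'E'
from parts import *
S=snap('side','s39.png');T=snap('top','t39.png')
a=cv2.resize(S['pixels'][110:230,250:370],None,fx=4,fy=4,interpolation=cv2.INTER_CUBIC)
b=cv2.resize(T['pixels'][170:260,160:240],None,fx=4,fy=4,interpolation=cv2.INTER_CUBIC)
cv2.imwrite('pics/z39.png',np.hstack([a,cv2.copyMakeBorder(b,0,120,0,0,0)]))
E
```

```text
time_s: 42.45
eef_pos: [0.5714, -0.0585, 0.1126]
eef_rot: [0.001, 0.917, 0.398, -0.0]
wrist_force: [-0.2, 0.1, -0.3]
opening: 0.624
t 42.45 TIP [ 0.5714 -0.0585  0.1466] F [-0.2  0.1 -0.3] open 0.624 turn needed [ 0.0003  0.0004 -0.0002]
shift total [ 0.0013 -0.0038  0.0078] per row/3 [ 0.0004 -0.0013  0.0026] min rows 1
```

View pics/z39.png

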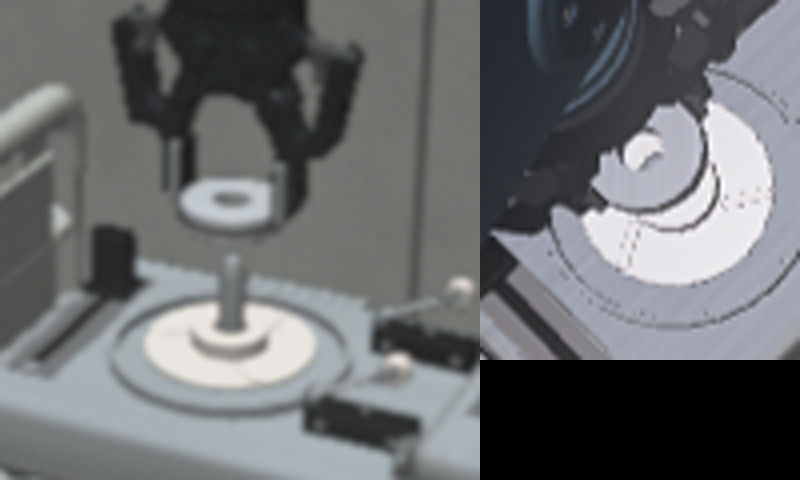

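```bash
python3 - <<'E'
from parts import *
T=imaging.camera('top')
o=telemetry.get_obs();z=o['eef_pos'][2]+.032
print('bore',onplane(T,200.75,207.5,z+.015),'shaft',onplane(T,202.9,210,.122),o['eef_pos'])
E
python3 -m pendant '[[[0,0,0.05,0,0,0],[0,0,0.03,0,0,0]]]' 1
python3 go.py 0.571 -0.0578 0.12
```

```text
bore [ 0.56979554 -0.06103737  0.15932004] shaft [ 0.57424125 -0.05683028  0.122     ] [ 0.57096159 -0.05817876  0.11232004]
time_s: 42.85
eef_pos: [0.5711, -0.0581, 0.0957]
eef_rot: [0.001, 0.917, 0.399, -0.0]
wrist_force: [0.9, -0.7, -1.4]
opening: 0.619
t 42.85 TIP [ 0.5711 -0.0581  0.1297] F [ 0.9 -0.7 -1.4] open 0.619 turn needed [ 0.0003  0.0004 -0.0001]
shift total [ 0.0009 -0.0017  0.0485] per row/1 [ 0.0009 -0.0017  0.0485] min rows 1
```

```bash
python3 - <<'E'
from parts import *
S=snap('side','s40.png');T=snap('top','t40.png')
a=cv2.resize(S['pixels'][130:210,270:350],None,fx=5,fy=5,interpolation=cv2.INTER_CUBIC)
b=cv2.resize(T['pixels'][170:250,160:240],None,fx=5,fy=5,interpolation=cv2.INTER_CUBIC)
o=telemetry.get_obs();zu=o['eef_pos'][2]+.032
for c,im,(x0,y0) in((S,a,(270,130)),(T,b,(160,170))):
  for z,r in((zu+.015,.028),(zu+.015,.01)):
    for cen,col in(((.5725,-.0575),(0,0,255)),):
      P=proj(c,[[cen[0]+r*np.cos(t),cen[1]+r*np.sin(t),z] for t in np.linspace(0,2*np.pi,60)])
      cv2.polylines(im,[((P-(x0,y0))*5).astype(int)],True,col,1)
  P=proj(c,[[.5725,-.0575,.066],[.5725,-.0575,.122]]); cv2.line(im,tuple(((P[0]-(x0,y0))*5).astype(int)),tuple(((P[1]-(x0,y0))*5).astype(int)),(255,0,0),1)
cv2.imwrite('pics/z40.png',np.hstack([a,b])); print(zu,o['eef_pos'])
E
```

```text
0.12747086019044357 [ 0.57083353 -0.05807366  0.09547086]
```

View pics/z40.png

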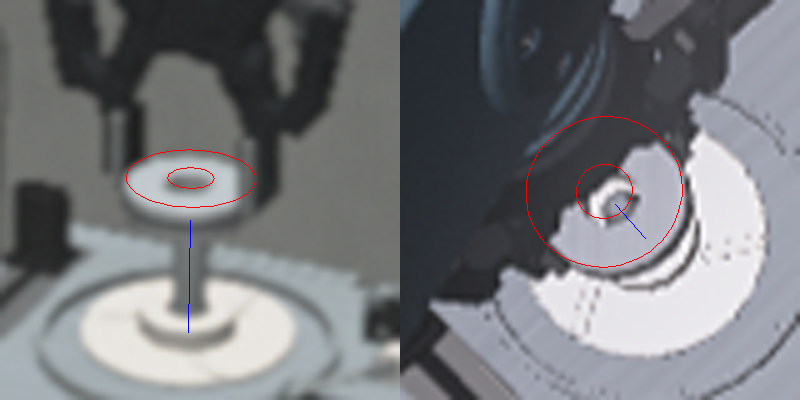

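Both views put the collar within about 2 mm of the shaft. I'll nudge it and lower away.

```bash

python3 -m pendant '[[[0.009,0.003,0.015,0,0,0],[0,0,0.03,0,0,0],[0,0,0.03,0,0,0]]]' 1
python3 go.py 0.5722 -0.0567 0.083
python3 -m pendant '[[[0,0,0.03,0,0,0],[0,0,0.03,0,0,0]]]' 1
python3 go.py 0.5722 -0.0567 0.083
```

```text
time_s: 43.32
eef_pos: [0.5731, -0.0572, 0.08]
eef_rot: [0.001, 0.917, 0.399, -0.0]
wrist_force: [0.2, -0.8, -1.4]
opening: 0.62
t 43.33 TIP [ 0.5731 -0.0572  0.114 ] F [ 0.2 -0.8 -1.4] open 0.62 turn needed [ 0.0003  0.0004 -0.0001]
shift total [-0.001  -0.0052  0.155 ] per row/1 [-0.001  -0.0052  0.155 ] min rows 1
time_s: 43.58
eef_pos: [0.573, -0.0572, 0.067]
eef_rot: [0.001, 0.917, 0.399, -0.0]
wrist_force: [0.5, -0.0, -0.4]
opening: 0.621
t 43.58 TIP [ 0.573  -0.0572  0.101 ] F [ 0.5 -0.  -0.4] open 0.621 turn needed [ 0.0003  0.0004 -0.0001]
shift total [-0.0007 -0.0045  0.09  ] per row/1 [-0.0007 -0.0045  0.09  ] min rows 1
```

```bash

python3 -m pendant '[[[0,0,0.03,0,0,0],[0,0,0.03,0,0,0]]]' 1
python3 -m pendant '[[[0,0,0.01,0,0,0],[0,0,0.008,0,0,0]]]' 1
python3 -m pendant '[[[0,0,0.006,0,0,0]]]' 1
python3 -m pendant '[[[0,0,0.006,0,0,0]]]' 1
python3 go.py 0.5722 -0.0567 0.083
```

```text
time_s: 43.82
eef_pos: [0.5729, -0.0572, 0.054]
eef_rot: [0.001, 0.917, 0.399, -0.001]
wrist_force: [0.6, 0.2, -2.2]
opening: 0.623
time_s: 44.08
eef_pos: [0.5726, -0.0572, 0.0497]
eef_rot: [0.0, 0.917, 0.399, -0.001]
wrist_force: [-1.0, 1.0, -0.9]
opening: 0.619
time_s: 44.2
eef_pos: [0.5727, -0.0572, 0.0491]
eef_rot: [0.0, 0.917, 0.399, -0.001]
wrist_force: [-4.5, 1.8, 10.4]
opening: 0.624
time_s: 44.32
eef_pos: [0.5727, -0.0572, 0.0491]
eef_rot: [0.0, 0.917, 0.399, -0.001]
wrist_force: [-5.3, 1.2, 10.9]
opening: 0.621
t 44.33 TIP [ 0.5727 -0.0572  0.0831] F [-5.3  1.2 10.9] open 0.621 turn needed [-0.      0.0007 -0.0001]
shift total [ 0.0002 -0.0038  0.0005] per row/1 [ 0.0002 -0.0038  0.0005] min rows 1
```

The collar is home at TIP 0.0831, against 0.083 expected. Releasing, then on to the slicer.

```bash

python3 -m pendant '[[[0,0,-0.003,0,0,0],[0,0,0,0,0,0],[0,0,0,0,0,0]]]' 0.15
python3 -m pendant '[[[0,0,-0.1,0,0,0],[0,0,-0.2,0,0,0],[0,0,-0.25,0,0,0],[0,0,-0.1,0,0,0],[0,0,0,0,0,0]]]' 0.22
python3 go.py 0.4045 -0.2155 0.17 4
python3 - <<'E'
from parts import *
S=snap('side','s41.png');T=snap('top','t41.png')
print('sl top',fit(T,(258,278,318,336),nongreen,.006));print('sl side',fit(S,(225,252,282,292),nongreen,.006))
for c,roi in((T,(258,278,318,336)),(S,(225,245,282,292))):
    x0,y0,x1,y1=roi; im=c['pixels'][y0:y1,x0:x1]; print([ (np.add(b[0],(x0,y0)),b[1]) for b in blobs(im,im.max(2)<70,40)])
a=cv2.resize(S['pixels'][100:300,220:380],None,fx=3,fy=3,interpolation=cv2.INTER_CUBIC)
cv2.imwrite('pics/z41.png',a)
E
```

```text
time_s: 44.7
eef_pos: [0.5735, -0.0574, 0.0506]
eef_rot: [0.001, 0.917, 0.399, -0.0]
wrist_force: [0.0, -0.7, -0.5]
opening: 0.85
time_s: 45.32
eef_pos: [0.5729, -0.0571, 0.1829]
eef_rot: [0.0, 0.917, 0.399, -0.001]
wrist_force: [-0.7, -0.1, -0.7]
opening: 0.781
t 45.33 TIP [ 0.5729 -0.0571  0.2169] F [-0.7 -0.1 -0.7] open 0.781 turn needed [-0.0001  0.0007 -0.0001]
shift total [-1.153  -0.0749  0.2371] per row/4 [-0.2883 -0.0187  0.0593] min rows 4
sl top (array([ 0.4053, -0.215 ]), np.float64(0.0492), 137)
sl side (array([ 0.4029, -0.2171]), np.float64(0.0506), 90)
[(array([286. , 305.8]), [6, 18, 46, 20, 415])]
[(array([251.8, 265.6]), [16, 10, 22, 22, 386])]
```

View pics/z41.png

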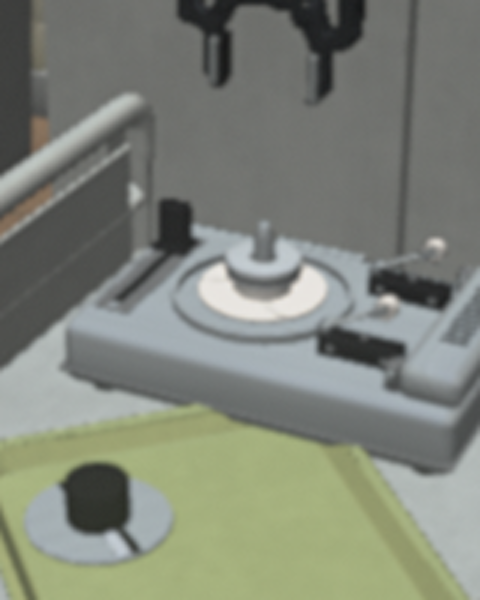

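```bash

python3 -m pendant '[[[-0.23,-0.015,0,0,0.0007,0],[-0.23,-0.015,0,0,0,0],[-0.23,-0.015,0,0,0,0],[-0.23,-0.015,0.1,0,0,0],[-0.22,-0.015,0.15,0,0,0],[0,0,0.1,0,0,0],[0,0,0,0,0,0]]]' 0.22
python3 go.py 0.4045 -0.2158 0.08 3
```

```text
time_s: 46.3
eef_pos: [0.3933, -0.213, 0.098]
eef_rot: [-0.009, 0.917, 0.399, -0.006]
wrist_force: [-0.4, 0.4, 0.1]
opening: 0.78
t 46.3 TIP [ 0.3933 -0.213   0.132 ] F [-0.4  0.4  0.1] open 0.78 turn needed [-0.0067  0.0013  0.0001]
shift total [0.0291 0.0561 0.2587] per row/3 [0.0097 0.0187 0.0862] min rows 1
```

```bash

python3 -m pendant '[[[0.029,0.045,0.1,-0.0067,0.001,0],[0,0,0.1,0,0,0],[0,0,0,0,0,0]]]' 0.22
python3 go.py 0.4045 -0.2158 0.014 3
python3 - <<'E'
from parts import *
S=snap('side','s42.png')
a=cv2.resize(S['pixels'][180:300,200:320],None,fx=5,fy=5,interpolation=cv2.INTER_CUBIC)
cv2.imwrite('pics/z42.png',a)
E
```

```text
time_s: 46.68
eef_pos: [0.4042, -0.2138, 0.0568]
eef_rot: [-0.0, 0.917, 0.4, -0.001]
wrist_force: [-0.6, -0.2, 0.1]
opening: 0.78
t 46.67 TIP [ 0.4042 -0.2138  0.0908] F [-0.6 -0.2  0.1] open 0.78 turn needed [-0.0003  0.0003  0.0006]
shift total [-0.0059  0.0084  0.384 ] per row/3 [-0.002   0.0028  0.128 ] min rows 2
```

View pics/z42.png

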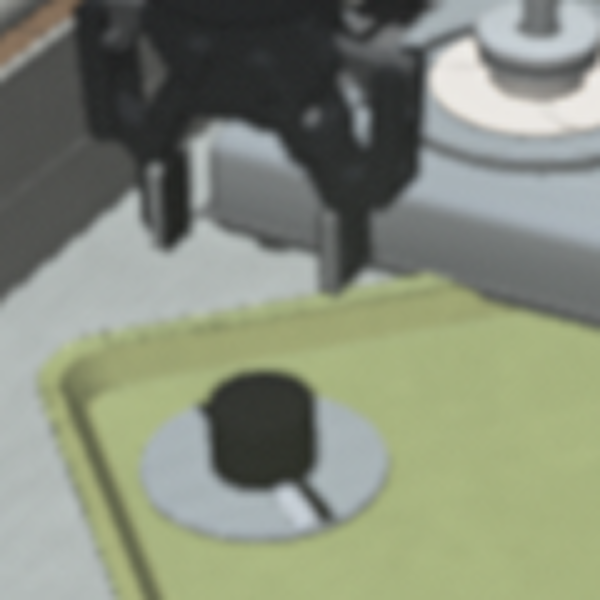

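```bash

python3 -m pendant '[[[-0.004,0.012,0.1,0,0,0],[0,0,0.1,0,0,0],[0,0,0,0,0,0]]]' 0.22
python3 go.py 0.4045 -0.2158 0.014 3
```

```text
time_s: 47.1
eef_pos: [0.4091, -0.2182, 0.0206]
eef_rot: [0.003, 0.916, 0.401, 0.001]
wrist_force: [-0.6, -0.3, -1.0]
opening: 0.778
t 47.1 TIP [ 0.4091 -0.2182  0.0546] F [-0.6 -0.3 -1. ] open 0.778 turn needed [0.0021 0.0002 0.0012]
shift total [-0.0067 -0.0264  0.2029] per row/3 [-0.0022 -0.0088  0.0676] min rows 1
```

```bash

python3 -m pendant '[[[-0.006,-0.024,0.04,0.002,0,0.001],[0,0,0.04,0,0,0],[0,0,0,0,0,0]]]' 0.22
python3 go.py 0.4045 -0.2158 0.014 3
python3 - <<'E'
from parts import *
S=snap('side','s43.png')
a=cv2.resize(S['pixels'][180:300,200:320],None,fx=5,fy=5,interpolation=cv2.INTER_CUBIC)
cv2.imwrite('pics/z43.png',a)
E
```

```text
time_s: 47.48
eef_pos: [0.4062, -0.2169, 0.0062]
eef_rot: [0.002, 0.917, 0.399, 0.0]
wrist_force: [-0.3, -0.1, 0.3]
opening: 0.78
t 47.48 TIP [ 0.4062 -0.2169  0.0402] F [-0.3 -0.1  0.3] open 0.78 turn needed [0.0012 0.0002 0.0004]
shift total [-0.0017 -0.0103  0.1309] per row/3 [-0.0006 -0.0034  0.0436] min rows 1
```

View pics/z43.png

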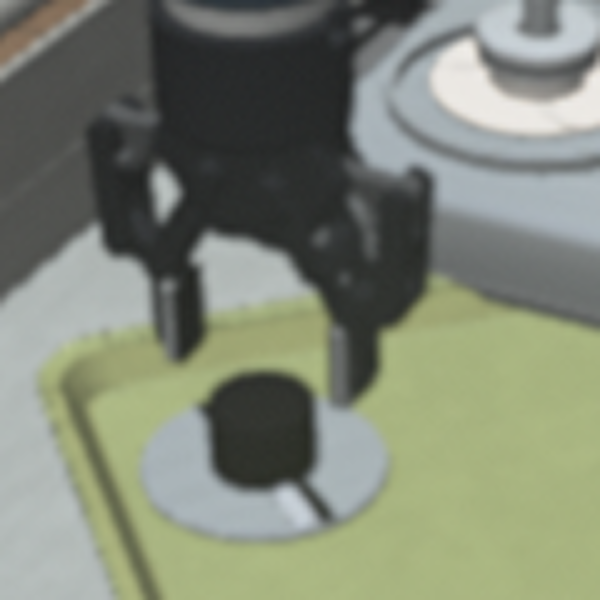

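```bash

python3 -m pendant '[[[-0.001,-0.008,0.045,0.001,0,0],[0,-0.002,0.045,0,0,0],[0,0,0.035,0,0,0],[0,0,0.005,0,0,0]]]' 0.22
python3 go.py 0.4045 -0.2158 0.014 3
python3 -m pendant '[[[0,0,0,0,0,0],[0,0,0,0,0,0],[0,0,0,0,0,0],[0,0,0,0,0,0]]]' 1
python3 go.py
python3 -m pendant '[[[0,0,-0.1,0,0,0],[0,0,-0.1,0,0,0],[0,0,0,0,0,0]]]' 1
python3 go.py
python3 - <<'E'
from parts import *
S=snap('side','s44.png')
a=cv2.resize(S['pixels'][180:300,200:320],None,fx=5,fy=5,interpolation=cv2.INTER_CUBIC)
cv2.imwrite('pics/z44.png',a)
E
```

```text
time_s: 48.02
eef_pos: [0.4048, -0.2159, -0.0212]
eef_rot: [0.001, 0.917, 0.399, -0.0]
wrist_force: [-0.9, -0.7, 0.2]
opening: 0.779
t 48.02 TIP [ 0.4048 -0.2159  0.0128] F [-0.9 -0.7  0.2] open 0.779 turn needed [0.0003 0.0002 0.0003]
shift total [-0.0006 -0.0013 -0.0061] per row/3 [-0.0002 -0.0004 -0.002 ] min rows 1
time_s: 48.52
eef_pos: [0.4049, -0.216, -0.021]
eef_rot: [0.001, 0.917, 0.399, -0.0]
wrist_force: [-0.2, 0.7, -1.6]
opening: 0.49
t 48.52 TIP [ 0.4049 -0.216   0.013 ] F [-0.2  0.7 -1.6] open 0.49 turn needed [0.0004 0.0002 0.0004]
time_s: 48.9
eef_pos: [0.4044, -0.2155, 0.0193]
eef_rot: [0.0, 0.917, 0.399, -0.0]
wrist_force: [-0.4, -0.1, -1.7]
opening: 0.489
t 48.9 TIP [ 0.4044 -0.2155  0.0533] F [-0.4 -0.1 -1.7] open 0.489 turn needed [0.     0.0002 0.0003]
```

View pics/z44.png

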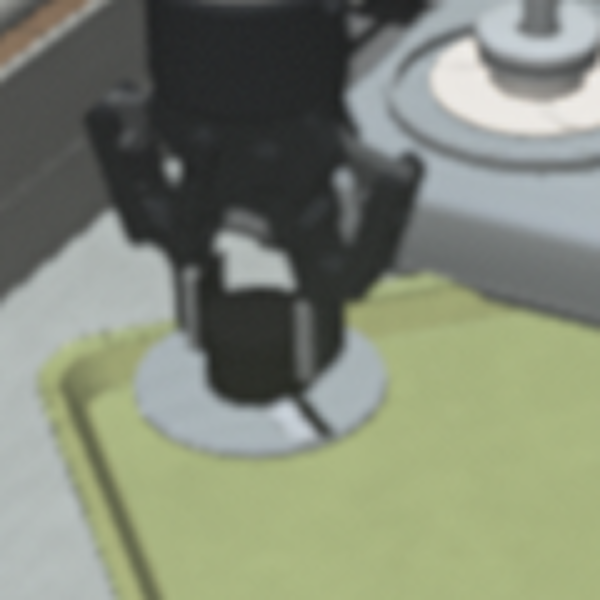

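```bash

python3 -m pendant '[[[0,0,-0.2,0,0,0],[0,0,-0.25,0,0,0],[0,0,-0.2,0,0,0],[0,0,0,0,0,0]]]' 1
python3 go.py 0.572 -0.0573 0.18 5
```

```text
time_s: 49.45
eef_pos: [0.4018, -0.2132, 0.1471]
eef_rot: [-0.004, 0.917, 0.399, -0.002]
wrist_force: [-0.0, 0.2, -1.7]
opening: 0.488
t 49.45 TIP [ 0.4018 -0.2132  0.1811] F [-0.   0.2 -1.7] open 0.488 turn needed [-0.0032  0.0002  0.0002]
shift total [1.1506 0.0916 0.0036] per row/5 [0.2301 0.0183 0.0007] min rows 4
```

```bash

python3 -m pendant '[[[0.23,0.018,-0.01,-0.003,0,0],[0.23,0.018,0,0,0,0],[0.23,0.018,0,0,0,0],[0.23,0.018,0,0,0,0],[0.21,0.015,0,0,0,0],[0,0,0,0,0,0],[0,0,0,0,0,0]]]' 1
python3 go.py 0.572 -0.0573 0.15 5
```

```text
time_s: 50.32
eef_pos: [0.5658, -0.0534, 0.1314]
eef_rot: [-0.007, 0.918, 0.397, -0.008]
wrist_force: [0.2, 0.1, -1.6]
opening: 0.49
t 50.33 TIP [ 0.5658 -0.0534  0.1654] F [ 0.2  0.1 -1.6] open 0.49 turn needed [-0.0063  0.0029 -0.0009]
shift total [0.0077 0.0374 0.0761] per row/5 [0.0015 0.0075 0.0152] min rows 1
```

```bash

python3 -m pendant '[[[0.008,0.022,0.0,-0.006,0.003,-0.001],[0,0,0,0,0,0],[0,0,0,0,0,0]]]' 1
python3 go.py 0.572 -0.0573 0.15 5
```

```text
time_s: 50.7
eef_pos: [0.5682, -0.0571, 0.1297]
eef_rot: [-0.001, 0.918, 0.398, -0.001]
wrist_force: [0.4, -0.1, -2.2]
opening: 0.49
t 50.7 TIP [ 0.5682 -0.0571  0.1637] F [ 0.4 -0.1 -2.2] open 0.49 turn needed [-0.0006  0.0002 -0.0008]
shift total [0.0123 0.0144 0.0686] per row/5 [0.0025 0.0029 0.0137] min rows 1
```

```bash

python3 -m pendant '[[[0.012,0.014,0.05,-0.0006,0,0],[0,0,0.02,0,0,0],[0,0,0,0,0,0]]]' 1
python3 go.py 0.572 -0.0573 0.106 5
python3 - <<'E'
from parts import *
S=snap('side','s45.png');T=snap('top','t45.png')
a=cv2.resize(S['pixels'][120:220,260:360],None,fx=4,fy=4,interpolation=cv2.INTER_CUBIC)
b=cv2.resize(T['pixels'][160:260,150:250],None,fx=4,fy=4,interpolation=cv2.INTER_CUBIC)
o=telemetry.get_obs();zu=o['eef_pos'][2]+.024
for c,im,(x0,y0) in((S,a,(260,120)),(T,b,(150,160))):
  for z,r in((zu+.003,.05),):
      cen=(.5735,-.0570)
      P=proj(c,[[cen[0]+r*np.cos(t),cen[1]+r*np.sin(t),z] for t in np.linspace(0,2*np.pi,60)])
      cv2.polylines(im,[((P-(x0,y0))*4).astype(int)],True,(0,0,255),1)
cv2.imwrite('pics/z45.png',np.hstack([a,b])); print(zu,o['eef_pos'])
E
```

```text
time_s: 51.08
eef_pos: [0.5721, -0.0579, 0.115]
eef_rot: [0.0, 0.918, 0.397, -0.0]
wrist_force: [-0.2, -0.5, -1.4]
opening: 0.488
t 51.08 TIP [ 0.5721 -0.0579  0.149 ] F [-0.2 -0.5 -1.4] open 0.488 turn needed [ 0.0003  0.0001 -0.0012]
shift total [ 0.0022 -0.0027  0.215 ] per row/5 [ 0.0004 -0.0005  0.043 ] min rows 1
0.13940864162792013 [ 0.5722838  -0.05796934  0.11540864]
```

View pics/z45.png

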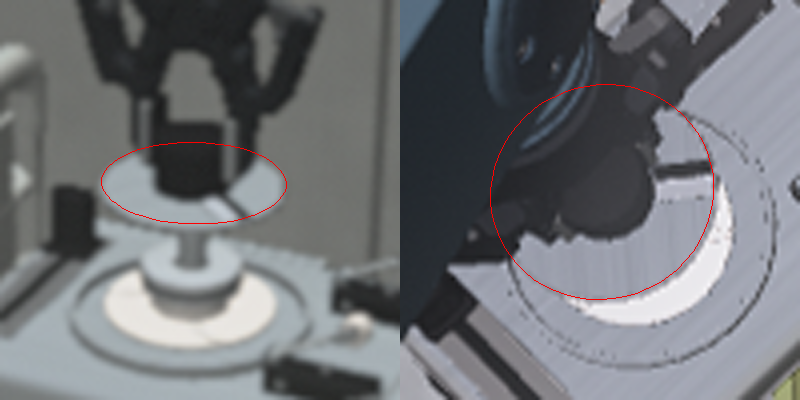

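The disc sits on the shaft axis in both views. Lowering.

```bash

python3 -m pendant '[[[0.002,0,0.05,0,0,-0.001],[0,0,0.04,0,0,0],[0,0,0.03,0,0,0]]]' 1
python3 go.py 0.5725 -0.0573 0.106 5
python3 -m pendant '[[[0,0,0.03,0,0,0],[0,0,0.02,0,0,0]]]' 1
python3 go.py 0.5725 -0.0573 0.106 5
```

```text
time_s: 51.55
eef_pos: [0.573, -0.0576, 0.0904]
eef_rot: [0.001, 0.917, 0.399, 0.001]
wrist_force: [0.5, 0.3, -1.1]
opening: 0.491
t 51.55 TIP [ 0.573  -0.0576  0.1244] F [ 0.5  0.3 -1.1] open 0.491 turn needed [ 0.0007 -0.0001  0.    ]
shift total [-0.0005 -0.0032  0.0919] per row/5 [-0.0001 -0.0006  0.0184] min rows 1
time_s: 51.8
eef_pos: [0.5727, -0.0576, 0.0791]
eef_rot: [0.001, 0.917, 0.399, 0.0]
wrist_force: [0.0, -0.0, -1.8]
opening: 0.489
t 51.8 TIP [ 0.5727 -0.0576  0.1131] F [ 0.  -0.  -1.8] open 0.489 turn needed [0.0004 0.     0.    ]
shift total [ 0.0004 -0.0015  0.0355] per row/5 [ 0.0001 -0.0003  0.0071] min rows 1
```

```bash

python3 -m pendant '[[[0,0,0.015,0,0,0],[0,0,0.008,0,0,0]]]' 1
python3 -m pendant '[[[0,0,0.006,0,0,0]]]' 1
python3 -m pendant '[[[0,0,0.006,0,0,0]]]' 1
python3 -m pendant '[[[0,0,0.006,0,0,0]]]' 1
python3 go.py 0.5725 -0.0573 0.106 5
```

```text
time_s: 52.05
eef_pos: [0.5726, -0.0576, 0.074]
eef_rot: [0.001, 0.917, 0.399, 0.0]
wrist_force: [-0.8, -0.0, -1.4]
opening: 0.486
time_s: 52.18
eef_pos: [0.5728, -0.0576, 0.0729]
eef_rot: [0.001, 0.917, 0.399, 0.0]
wrist_force: [0.3, 0.4, -0.5]
opening: 0.489
time_s: 52.3
eef_pos: [0.5729, -0.0576, 0.0721]
eef_rot: [0.001, 0.917, 0.399, 0.0]
wrist_force: [-3.7, 1.6, 7.6]
opening: 0.487
time_s: 52.42
eef_pos: [0.5729, -0.0576, 0.0721]
eef_rot: [0.001, 0.917, 0.399, 0.0]
wrist_force: [-6.0, 1.7, 11.7]
opening: 0.488
t 52.42 TIP [ 0.5729 -0.0576  0.1061] F [-6.   1.7 11.7] open 0.488 turn needed [0.0005 0.     0.    ]
shift total [-0.0004 -0.0025  0.0005] per row/5 [-0.0001 -0.0005  0.0001] min rows 1
```

The slicer is home at TIP 0.1061, against 0.106 expected. I'll release, look, and turn back for the lock.

```bash
sed -i 's/A=np.radians(47.0)/A=np.radians(-43.0)/' go.py
python3 -m pendant '[[[0,0,-0.003,0,0,0],[0,0,0,0,0,0],[0,0,0,0,0,0]]]' 0.22
python3 -m pendant '[[[0,0,-0.1,0,0,0],[0,0,-0.2,0,0,0],[0,0,-0.25,0,0,0],[0,0,-0.1,0,0,0],[0,0,0,0,0,0]]]' 0.4
python3 -m pendant '[[[0,0,-0.01,0,0,0.05],[0,0,-0.01,0,0,0.05],[0,0,-0.01,0,0,0.05],[0,0,-0.01,0,0,0.05],[0,0,-0.01,0,0,0.05],[0,0,-0.01,0,0,0.05],[0,0,-0.01,0,0,0.05],[0,0,-0.01,0,0,0.05],[0,0,-0.01,0,0,0.05],[0,0,-0.01,0,0,0.04],[0,0,0,0,0,0]]]' 0.4
python3 go.py 0.536 0.0305 0.18 5
python3 - <<'E'
from parts import *
S=snap('side','s46.png');T=snap('top','t46.png')
a=cv2.resize(S['pixels'][120:240,240:400],None,fx=4.5,fy=4.5,interpolation=cv2.INTER_CUBIC)
cv2.imwrite('pics/z46.png',a)
E
```

```text
time_s: 52.8
eef_pos: [0.5739, -0.0579, 0.0737]
eef_rot: [0.002, 0.917, 0.399, 0.001]
wrist_force: [0.0, -0.2, -0.1]
opening: 0.779
time_s: 53.42
eef_pos: [0.5728, -0.0576, 0.2061]
eef_rot: [0.001, 0.917, 0.399, 0.0]
wrist_force: [0.7, -0.2, 0.6]
opening: 0.602
time_s: 54.8
eef_pos: [0.5646, -0.0553, 0.2064]
eef_rot: [0.001, 0.927, -0.375, -0.012]
wrist_force: [-0.2, -0.5, 0.5]
opening: 0.599
t 54.8 TIP [ 0.5646 -0.0553  0.2404] F [-0.2 -0.5  0.5] open 0.599 turn needed [ 0.0037  0.007  -0.0061]
shift total [-0.3946 -0.2121  0.3081] per row/5 [-0.0789 -0.0424  0.0616] min rows 2
```

View pics/z46.png

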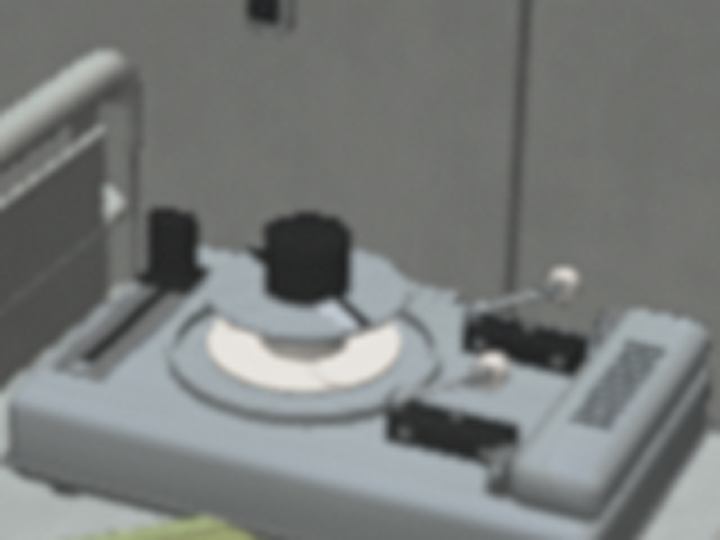

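The stack is level and complete: ejector, collar, slicer with knob. Now the lock.

```bash

python3 -m pendant '[[[-0.12,-0.07,0,0.0037,0.007,-0.006],[-0.12,-0.07,0,0,0,0],[-0.13,-0.07,0.1,0,0,0],[0,0,0.15,0,0,0],[0,0,0,0,0,0],[0,0,0,0,0,0]]]' 0.4
python3 go.py 0.536 0.0305 0.12 5
```

```text
time_s: 55.65
eef_pos: [0.5386, 0.028, 0.1548]
eef_rot: [-0.0, 0.933, -0.36, 0.0]
wrist_force: [-0.0, -0.2, 0.1]
opening: 0.6
t 55.65 TIP [0.5386 0.028  0.1888] F [-0.  -0.2  0.1] open 0.6 turn needed [-0.0001 -0.      0.0042]
shift total [-0.0182 -0.0005  0.344 ] per row/5 [-0.0036 -0.0001  0.0688] min rows 2
```

```bash

python3 -m pendant '[[[-0.01,0,0.1,0,0,0.004],[0,0,0.1,0,0,0],[0,0,0.1,0,0,0],[0,0,0,0,0,0]]]' 0.4
python3 go.py 0.536 0.0305 0.076 5
python3 - <<'E'
from parts import *
S=snap('side','s47.png')
a=cv2.resize(S['pixels'][110:210,230:350],None,fx=5,fy=5,interpolation=cv2.INTER_CUBIC)
cv2.imwrite('pics/z47.png',a)
E
```

```text
time_s: 56.15
eef_pos: [0.5419, 0.0271, 0.0991]
eef_rot: [-0.001, 0.93, -0.366, 0.005]
wrist_force: [0.3, -0.6, -0.3]
opening: 0.598
t 56.15 TIP [0.5419 0.0271 0.1331] F [ 0.3 -0.6 -0.3] open 0.598 turn needed [-0.0017 -0.0025  0.0001]
shift total [-0.0355  0.009   0.2851] per row/5 [-0.0071  0.0018  0.057 ] min rows 1
```

View pics/z47.png

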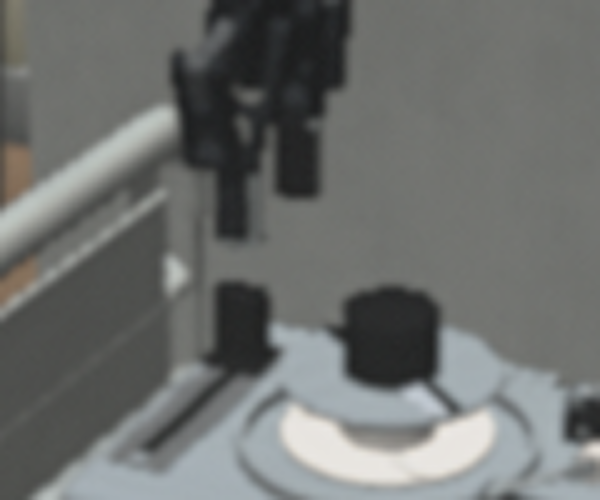

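```bash

python3 -m pendant '[[[-0.035,0.01,0.03,-0.0017,-0.0025,0],[0,0,0.03,0,0,0],[0,0,0,0,0,0]]]' 0.4
python3 go.py 0.536 0.0305 0.076 5
```

```text
time_s: 56.58
eef_pos: [0.5382, 0.0299, 0.0904]
eef_rot: [-0.001, 0.93, -0.366, 0.003]
wrist_force: [-0.1, 1.0, -0.3]
opening: 0.6
t 56.58 TIP [0.5382 0.0299 0.1244] F [-0.1  1.  -0.3] open 0.6 turn needed [-0.0011 -0.0016  0.0001]
shift total [-0.0111  0.0061  0.242 ] per row/5 [-0.0022  0.0012  0.0484] min rows 1
```

```bash

python3 -m pendant '[[[-0.01,0.005,0.06,-0.001,-0.0016,0],[0,0,0.07,0,0,0],[0,0,0.07,0,0,0],[0,0,0.04,0,0,0]]]' 0.4
python3 go.py 0.536 0.0305 0.076 5
python3 -m pendant '[[[0,0,0,0,0,0],[0,0,0,0,0,0],[0,0,0,0,0,0],[0,0,0,0,0,0]]]' 1
python3 go.py 0.4806 -0.028 0.077 8
```

```text
time_s: 57.08
eef_pos: [0.536, 0.0306, 0.0393]
eef_rot: [-0.0, 0.931, -0.366, 0.0]
wrist_force: [-0.1, 0.7, -0.2]
opening: 0.601
t 57.08 TIP [0.536  0.0306 0.0733] F [-0.1  0.7 -0.2] open 0.601 turn needed [-0.0001 -0.      0.0002]
shift total [ 0.0004  0.0004 -0.0135] per row/5 [ 0.0001  0.0001 -0.0027] min rows 1
time_s: 57.58
eef_pos: [0.5352, 0.0305, 0.0385]
eef_rot: [0.0, 0.93, -0.366, -0.001]
wrist_force: [0.8, -0.1, -3.1]
opening: 0.201
t 57.58 TIP [0.5352 0.0305 0.0725] F [ 0.8 -0.1 -3.1] open 0.201 turn needed [0.0003 0.0005 0.0001]
shift total [-2.000e-04  4.003e-01 -2.210e-02] per row/8 [-0.      0.05   -0.0028] min rows 2
```

```bash

python3 -m pendant '[[[0,0.04,0,0,0,0],[0,0.05,0,0,0,0],[0,0.05,0,0,0,0],[0,0.05,0,0,0,0],[0,0.05,0,0,0,0],[0,0.05,0,0,0,0],[0,0.04,0,0,0,0]]]' 1
python3 go.py 0.4806 -0.028 0.0725 8
python3 -m pendant '[[[0,0.03,0,0,0,0]]]' 1
python3 -m pendant '[[[0,0.02,0,0,0,0]]]' 1
python3 go.py 0.4806 -0.028 0.0725 8
```

```text
time_s: 58.45
eef_pos: [0.4872, -0.0204, 0.0384]
eef_rot: [-0.0, 0.93, -0.367, -0.001]
wrist_force: [0.8, 2.1, -4.0]
opening: 0.201
t 58.45 TIP [ 0.4872 -0.0204  0.0724] F [ 0.8  2.1 -4. ] open 0.201 turn needed [-0.0001  0.0005 -0.    ]
shift total [ 0.0017  0.0501 -0.0004] per row/8 [ 0.0002  0.0063 -0.    ] min rows 1
time_s: 58.58
eef_pos: [0.4827, -0.0253, 0.0385]
eef_rot: [-0.0, 0.93, -0.367, -0.001]
wrist_force: [0.7, 0.9, -5.2]
opening: 0.2
time_s: 58.7
eef_pos: [0.4802, -0.028, 0.0385]
eef_rot: [-0.001, 0.93, -0.367, -0.0]
wrist_force: [11.2, 14.9, -10.6]
opening: 0.198
t 58.7 TIP [ 0.4802 -0.028   0.0725] F [ 11.2  14.9 -10.6] open 0.198 turn needed [-0.0006  0.0004 -0.0004]
shift total [ 0.0014 -0.0013  0.0001] per row/8 [ 0.0002 -0.0002  0.    ] min rows 1
```

The stop came at 80 mm of travel. One more small push to confirm, then release and retreat.

```bash

python3 -m pendant '[[[0,0.015,0,0,0,0]]]' 1
python3 go.py 
python3 -m pendant '[[[0,0,0,0,0,0],[0,0,0,0,0,0],[0,0,0,0,0,0]]]' 0.4
python3 -m pendant '[[[0,0,-0.1,0,0,0],[0,0,-0.2,0,0,0],[0,0,-0.25,0,0,0],[0,0,-0.25,0,0,0],[0,0,-0.1,0,0,0],[0,0.25,0,0,0,0],[0,0.25,0,0,0,0],[0,0.25,0,0,0,0],[0,0,0,0,0,0]]]' 0.4
python3 go.py
python3 - <<'E'
from parts import *
S=snap('side','s48.png');T=snap('top','t48.png')
a=cv2.resize(S['pixels'][140:240,240:400],None,fx=4.5,fy=4.5,interpolation=cv2.INTER_CUBIC)
cv2.imwrite('pics/z48.png',a)
E
```

```text
time_s: 58.82
eef_pos: [0.4802, -0.0279, 0.0385]
eef_rot: [-0.004, 0.93, -0.368, 0.001]
wrist_force: [15.8, 17.5, -14.5]
opening: 0.199
t 58.83 TIP [ 0.4802 -0.0279  0.0725] F [ 15.8  17.5 -14.5] open 0.199 turn needed [-0.0029  0.0002 -0.001 ]
time_s: 59.2
eef_pos: [0.4811, -0.0286, 0.0395]
eef_rot: [-0.004, 0.93, -0.367, 0.002]
wrist_force: [-0.1, 0.8, 0.9]
opening: 0.602
time_s: 60.32
eef_pos: [0.3743, -0.1446, 0.2272]
eef_rot: [-0.001, 0.93, -0.367, 0.004]
wrist_force: [-0.2, -0.1, 1.4]
opening: 0.604
t 60.33 TIP [ 0.3743 -0.1446  0.2612] F [-0.2 -0.1  1.4] open 0.604 turn needed [-0.0014 -0.0024 -0.0002]
```

View pics/z48.png

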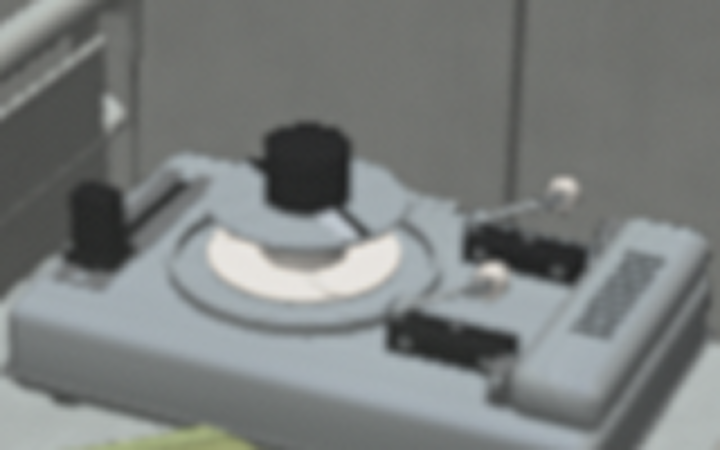

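View pics/t48.png

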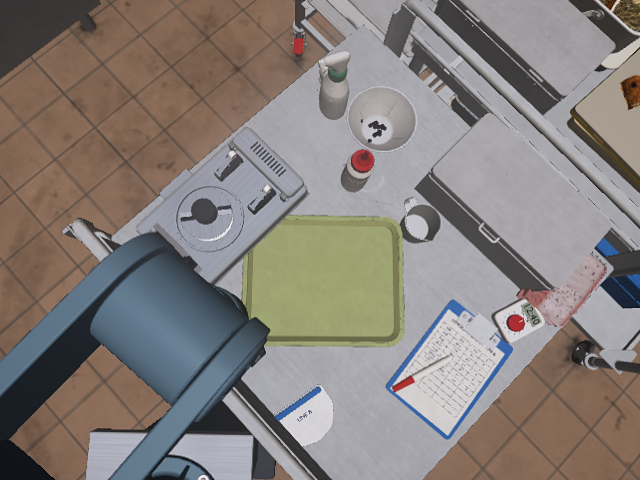

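The lock is at the right stop, the stack is level, the rollers are up, the tray is empty, and the bottle and jug haven't moved. Handing in.

```bash
python3 -m pendant '[[[0,0,0,0,0,0],[0,0,0,0,0,0]]]' 0.4; python3 -c "
from bench import ctrl
print(ctrl.hand_in())"
```

```text
time_s: 60.68
eef_pos: [0.3769, -0.1415, 0.2272]
eef_rot: [-0.002, 0.931, -0.364, 0.004]
wrist_force: [0.1, -0.3, -0.2]
opening: 0.599
the job is handed in; nothing more can be done
None
```

I did every step in the order asked and handed the job in at about 61 s. Nothing reports the verdict or the switch clicks.

- **Shaft lock:** It went to the left stop before the other steps and back to the right stop at the end. The travel back measured 80 mm, and both stops showed as a clear rise in force.
- **Lid switches:** I pressed the left, then the right, each about 12–13 mm at the roller (about 0.27 rad). That is past the click at 9 mm and short of overtravel at 16 mm. Each was held at least 0.6 s and sprang back.
    - The click is inferred from roller travel in the pictures and height readings. The force on the left (about 4 N) was a little lower than I expected.
    - My first press on the left was partial (about 6 mm). I lifted off and did it again.
- **Kit:** Ejector, collar, then slicer are on the shaft; there was no dicing grid this time. Each was pressed down with about 8–12 N and stopped within 0.5 mm of its expected height. The last pictures show the stack level.
- **Surroundings:** The bottle and jug were not moved, and the tray is empty.

**Disagreements:**
- **Fingertip height:** The fingertips were really about 34 mm above the reported tool position. My first grasp of the lock closed on nothing because of this.
- **Tray touch:** To measure the offset I touched an empty spot on the tray floor, which peaked at about 49 N through the closed fingertips.

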